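# Lock the paint tubes away in the tube chest

### The job

Lift the locking bar straight and level up out of the chest's two U brackets and lay it aside, take the cover off, and put every loose single paint tube lying on the desk into the chest. Then set the cover back on the rim so that it sits seated and level, and lay the bar back down in both brackets over it. Leave the jar, the bottle and the other things alone.

Things in the scene. Friction and masses are not known exactly. Their poses are not given: they have to be found in the camera images.
- chest: fixed plywood tube chest: open box 172 (x) x 200 (y) x 62 mm high, walls and floor 6 mm (inside 160 x 188 x 56 mm), a steel U bracket at the middle of each x end. Origin: centre of the underside, on the desk; z up. Clear desk for the bar and cover lies to its left (+y), between it and the tubes. A clump of stuck-together tubes near the robot's base is fixed clutter.
- bracket_a (a point): centre of the slot floor of the bracket at the chest's +x end, 102 mm from the chest's centre, 106 mm above the desk. Post 12 (x) x 40 mm (y); slot open at the top, 24 mm wide (along y), 26 mm deep, with flared tips that reach to 139 mm above the desk, so the bar must rise about 33 mm to be clear.
- bracket_b (a point): the same for the bracket at the chest's -x end
- bar_grip (a point): centre of the locking bar, a plain loose wooden bar 240 x 18 x 24 mm high (x along it, z up), about 120 g. In the brackets it lies along the chest's x axis, this point over the chest's centre and 118 mm above the desk, just above the cover's handle; on the desk, 12 mm above it. Either end may go to either bracket.
- cover_grip (a point): centre of the cover's handle, a block 60 (x) x 16 (y) x 34 mm high amid a plate 172 x 200 x 8 mm (about 220 g in all). Below the plate a stepped plug, 10 mm deep, enters the chest with 3 mm play a side (7 at its foot). Seated: axes along the chest's, this point over its centre, 87 mm above the desk, handle from 70 to 104 mm. Cover lying on the desk: 35 mm.
- tube_a_mid (a point): the middle of a squeezed metal paint tube lying flat, 134 x 34 x 22 mm (with cap), half-way up its body (11 mm above what it lies on). Site y runs along the tube (the screw cap is at -y), z is up as it starts. Not every tube is there in every run: an absent one reads None.
- tube_b_mid (a point): the middle of a squeezed metal paint tube lying flat, 124 x 35 x 23 mm (with cap), half-way up its body (11 mm above what it lies on). Site y runs along the tube (the screw cap is at -y), z is up as it starts. Not every tube is there in every run: an absent one reads None.
- tube_c_mid (a point): the middle of a squeezed metal paint tube lying flat, 131 x 32 x 21 mm (with cap), half-way up its body (10 mm above what it lies on). Site y runs along the tube (the screw cap is at -y), z is up as it starts. Not every tube is there in every run: an absent one reads None.
- tube_d_mid (a point): the middle of a squeezed metal paint tube lying flat, 125 x 34 x 23 mm (with cap), half-way up its body (11 mm above what it lies on). Site y runs along the tube (the screw cap is at -y), z is up as it starts. Not every tube is there in every run: an absent one reads None.
- jar_mid (a point): centre of a black screw-lid jar, 55 mm across and 54 mm high; a bystander, to be left alone
- bottle_mid (a point): middle of a cream bottle lying on its side, 123 mm long (along its y axis), 40 mm thick; a bystander, to be left alone
There are look-alikes about, which are no part of the job. Leave any orange look-alike of the part that bears tube_d_mid alone.

How it is judged:
By the outcome, as a careful person would: the job done as asked, in the order asked, and still so for the second after the job is handed in, with the robot touching nothing.
Of tube_a, tube_b, tube_c, tube_d only 2 to 3 are there at a start; the rules pass over those that are not, and their reading is None.
At some moment in a run one of tube_a, tube_b, tube_c, tube_d may be knocked a few centimetres aside while the robot is not near it.
Once in a run the grip may slacken for a moment while it holds something.
It also fails if it takes over 208 s, if anything falls off the work surface, if the arm or the gripper's body presses on something with over 40 N, if the wrist force passes 120 N, or if a joint passes its speed limit or range.

### The arm

A 7-joint arm with a two-finger parallel gripper is mounted at the origin on the work surface; the furniture and walls round the work are solid. World frame = base frame: x ahead of the robot, y to its left, z up, the work surface at z = 0. Lengths are in m, angles in rad, forces in N, time in s.
With the tool pointing down it reaches from about 0.425 to 0.925 m from the base axis. Payload 6.8 kg.
Tool frame: the origin (TCP) lies at the very end of the fingers, on their centre line; the grasp point (between the pads) lies 19 mm behind it (r.grip_depth is the distance from the TCP to the grasp point, in m); z points along the fingers, y is the direction in which the jaws open and shut (so a half turn about z gives the same grasp; the last joint's range is limited). The gripper opens to 85 mm and grips with 20 to 120 N. Pads are 22 mm wide; open, the fingers measure 114 mm over their backs; the gripper's body (76 mm by 85 mm) begins 54 mm behind the grasp point. The pads swing forward as they close: fully open they stand 13 mm farther back than shut.
Start: joints at [1.055, 0.477, 0.022, 1.555, -0.011, 1.109, -0.083], TCP at [0.268, -0.62, 0.192] pointing down, gripper open.
Joint ranges: [-2.96, 2.96], [-0.34, 2.1], [-1.41, 1.46], [0.24, 2.44], [-1.37, 4.51], [0.17, 1.92], [-2.96, 2.96]. Speed limits (rad/s): [2.39, 2.39, 3.14, 3.14, 3.14, 3.14, 3.14].

### API

Orientations are given as a rotation vector (axis times angle).
In Python, from bench import status, eyes, workorder, spotter, r gives the robot as it stands.
- The arm moves only by the tool drive_tool, never from a script. Its argument "commands" is a list of rows, each an object of numbers: "rx", "ry", "rz": the turn, a rotation vector about the world's x, y, z normalised to -1 to 1, where 1 is 8 degrees; "tx", "ty", "tz": the shift along the world's x, y, z normalised to -1 to 1, where 1 is 20 mm; "grip": the closure, from -1 (fully open) to 1 (shut). A call has 1 to 10 rows; each row shifts and turns the commanded pose from where the row before left it; what a row does not reach is not made up. A row lasts 1/8 s, in which the tool goes at most 62.5 mm and 10.7 degrees, less where a joint would pass 70% of its speed; a pose out of reach is approached as far as the arm can. A call with a number of a shift or a turn outside -1 to 1 is refused whole. A call with a gripper value outside its range is refused whole. The fingers move at their own pace and stop on an object; "grip_force" is the grip in N (left out, the last holds). Time passes only in rows, so rows that do not move let the fingers close. It gives the time, the measured TCP pose, the force and the opening at its end, in the units of the state.
- status.get_obs(): the state, without advancing time (a new reading comes with each control period).
- eyes.grab_frame(name): name is "side" or "top"; returns a dict with "frame" (400x640x3 uint8, blue, green, red), "range_z" (400x640 float32, m along the optical axis (not along the pixel's ray), 0 where there is no reading), "fx", "fy", "cx", "cy" (pixels), "T" (4x4, takes a point from camera to world coordinates). Camera axes: x right, y down, z forward; pixel columns grow to the right and rows downward; lengths in m; the calibration is good to about 2 mm. A picture is of the moment at which its call begins.
- workorder.hand_in(): hands the job in, once; it reports no verdict.
Trained networks look in the newest picture that a camera, given by its name, has taken for a name from the list of things; names that differ only in an ending like _2 or _b are one class to them, and where a whole thing is asked for, a point or a joint stands for the part that bears it (a point fixed in the world has none). Each returns a list of dicts, best first, with "confidence" (0 to 1); they miss things now and then, are a little off and sometimes report something else, mostly with a low value. They report only what shows in the picture. A call takes as long as a camera call. They do not tell look-alikes from the thing itself.
- spotter.boxes_of(camera, target): "position" ([column, row] as shares, 0 to 1, of the picture: columns of its width, rows of its height, amid what is visible of it).
- spotter.masks_of(camera, target): "mask" (400x640 bool, what is visible of it) and "position" ([column, row] as shares, 0 to 1, of the picture: columns of its width, rows of its height, amid what is visible of it).
The state is a dict: "clock": time; "joints": joint angles; "qvel": joint speeds; "tau": joint torques, N m; "tcp_pos": TCP position; "orientation": TCP orientation; "contact_force": force on the tool from outside, world axes, zero at the start; "moment": the same for the moment, N m; "grip_width": finger opening in m.
Only numpy, scipy, OpenCV 4.12 (cv2) and the standard library are available. Lean on these libraries where they do the work, as an engineer would, in place of code of your own. Each camera call takes 0.05 s, during which the arm holds its last target.

## Working session

There is one attempt and no reset: what is moved stays moved. The work goes in short steps, Python scripts to look and compute and a tool call to move; the robot and the scene stay as the last step left them, time stands still between calls to the robot, and variables do not carry over. Pictures are saved under pics/ and viewed, and the job is handed in when it is done.

Besides the shell and the picture viewer there is one more tool, called after "Emit:" as name([rows], argument=value, ...), one row to a line, values as JSON. drive_tool: Moves the arm, as the interface text tells. Scaled input: -1 to 1 covers 20 mm each way for a shift and 8 degrees each way for a turn. Its arguments: {"type":"object","properties":{"commands":{"type":"array","items":{"type":"object","properties":{"rx":{"type":"number"},"ry":{"type":"number"},"rz":{"type":"number"},"tx":{"type":"number"},"ty":{"type":"number"},"tz":{"type":"number"},"grip":{"type":"number"}}}},"grip_force":{"type":"number"}},"required":["commands"]}

```bash
ls; mkdir -p pics; cat > h.py <<'E'
import numpy as np, cv2
from bench import status, eyes, workorder, spotter, r
def grab(n,save=None):
    f=eyes.grab_frame(n)
    if save: cv2.imwrite('pics/'+save,f['frame'])
    return f
def cloud(f):
    z=f['range_z']; v,u=np.mgrid[0:400,0:640]
    P=np.stack([(u-f['cx'])/f['fx']*z,(v-f['cy'])/f['fy']*z,z],-1)
    W=P@f['T'][:3,:3].T+f['T'][:3,3]
    W[z<=0]=np.nan
    return W
def st():
    o=status.get_obs()
    for k in('clock','tcp_pos','orientation','contact_force','grip_width','joints'): print(k,np.round(o[k],4))
E
python3 - <<'E'
from h import *
st()
for n in('top','side'):
    f=grab(n,n+'0.png'); print(n,f['fx'],f['cx'],f['cy'],np.round(f['T'],3).tolist())
    W=cloud(f)
    for t in ['chest','bar_grip','cover_grip','tube_a_mid','tube_b_mid','tube_c_mid','tube_d_mid','jar_mid','bottle_mid']:
        for d in spotter.masks_of(n,t)[:5]:
            m=d['mask']; p=W[m]; p=p[~np.isnan(p[:,0])]
            print(n,t,round(d['confidence'],2),np.round(np.array(d['position'])*[640,400]),m.sum(),np.round(np.median(p,0),3) if len(p) else None)
E
```

```text
pics
clock 0.0
tcp_pos [ 0.2675 -0.619   0.1911]
orientation [-3.0748e+00 -6.3590e-01  7.0000e-04]
contact_force [-0.1377 -0.4412  0.0236]
grip_width 0.0854
joints [ 1.0549  0.4778  0.0223  1.5564 -0.0115  1.1093 -0.0831]
top 479.00487353762094 321.8388912495327 195.15125378046525 [[0.019, -0.998, 0.055, 0.441], [-1.0, -0.02, -0.014, 0.11], [0.015, -0.054, -0.998, 1.448], [0.0, 0.0, 0.0, 1.0]]
top chest 0.68 [401. 212.] 324 [ 0.552 -0.129  0.045]
top chest 0.53 [405. 183.] 613 [ 0.548 -0.134  0.129]
top bar_grip 0.94 [404. 188.] 691 [ 0.54  -0.135  0.129]
top cover_grip 0.82 [392. 183.] 3539 [ 0.554 -0.123  0.07 ]
top tube_c_mid 0.94 [263. 166.] 333 [0.6   0.27  0.007]
top tube_d_mid 0.57 [213. 196.] 378 [0.505 0.423 0.01 ]
top tube_d_mid 0.56 [263. 237.] 247 [0.389 0.261 0.015]
top jar_mid 0.72 [357. 250.] 306 [ 0.363 -0.019  0.053]
top bottle_mid 0.63 [393. 183.] 3627 [ 0.555 -0.123  0.07 ]
top bottle_mid 0.57 [308. 248.] 521 [0.356 0.125 0.037]
side 461.7866549566614 317.9438659841145 199.85580166912322 [[0.999, -0.032, 0.017, 0.515], [-0.03, -0.461, 0.887, -0.954], [-0.021, -0.887, -0.462, 0.644], [0.0, 0.0, 0.0, 1.0]]
side chest 0.46 [335. 273.] 3605 [ 0.561 -0.172  0.07 ]
side bar_grip 0.79 [327. 242.] 1330 [ 0.546 -0.141  0.124]
side cover_grip 0.92 [337. 269.] 3632 [ 0.562 -0.172  0.07 ]
side tube_c_mid 0.69 [340. 199.] 188 [0.601 0.271 0.008]
side tube_d_mid 0.55 [310. 178.] 161 [0.524 0.398 0.013]
side tube_d_mid 0.46 [266. 203.] 130 [0.393 0.245 0.016]
side bottle_mid 0.71 [252. 222.] 438 [0.361 0.105 0.035]
side bottle_mid 0.69 [247. 251.] 570 [ 0.368 -0.038  0.038]
```

```bash
python3 - <<'E'
import cv2
a=cv2.imread('pics/top0.png'); cv2.imwrite('pics/top0c.png',cv2.resize(a[110:290,150:460],None,fx=2.5,fy=2.5,interpolation=cv2.INTER_CUBIC))
E
```

```text
(no output)
```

View pics/top0.png

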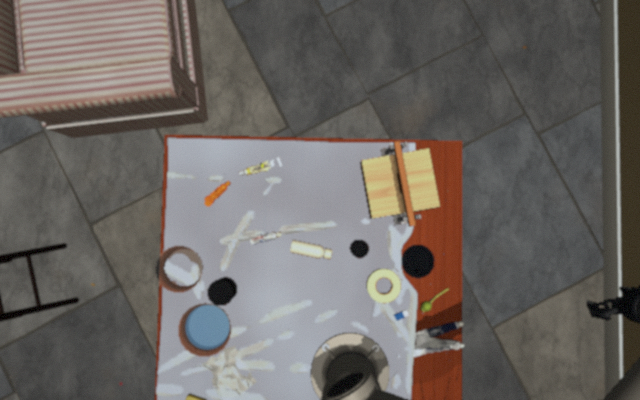

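View pics/side0.png

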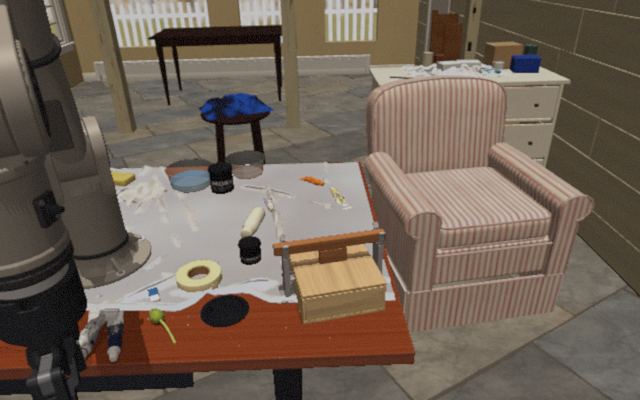

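```bash
ls pics
```

```text
side0.png
top0.png
top0c.png
```

View pics/top0c.png

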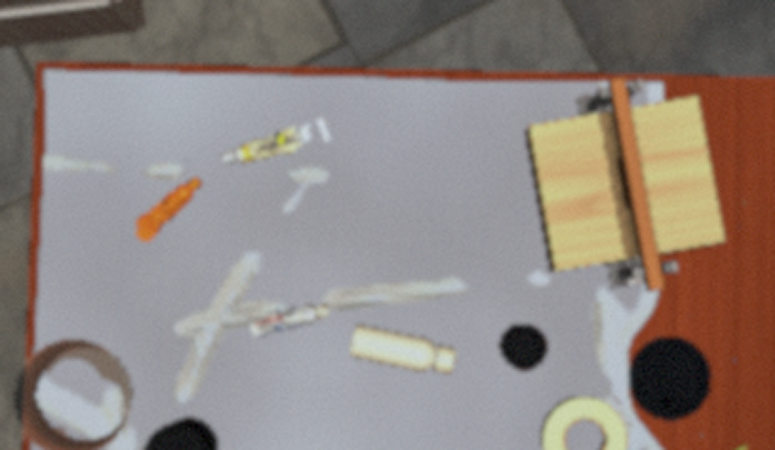

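Top view: chest with bar at about (400,185), yellow tube (263,166), white/red tube (265,237), orange look-alike (217,192), jar (359,248), bottle (310,249). Next I fit the geometry.

```bash
python3 - <<'E'
from h import *
def rect(p):
    c,s,a=cv2.minAreaRect((p[:,:2]*1000).astype(np.float32)); return np.round(c,1),np.round(s,1),round(a,1)
for n in('top','side'):
    f=grab(n); W=cloud(f); X,Y,Z=W[...,0],W[...,1],W[...,2]
    box=(X>.4)&(X<.72)&(Y>-.28)&(Y<.02)
    desk=(X>.4)&(X<.62)&(Y>.05)&(Y<.2); print(n,'desk z',np.nanmedian(Z[desk]))
    for nm,m in(('plate',box&(Z>.06)&(Z<.08)),('bar',box&(Z>.115)&(Z<.142)),):
        m=cv2.morphologyEx(m.astype(np.uint8),cv2.MORPH_OPEN,np.ones((2,2)))>0
        print(nm,m.sum(),rect(W[m]),np.round(np.median(W[m],0),4))
    m=((Z>.006)&(Z<.3)&(X>.3)&(X<.66)&(Y>.02)&(Y<.55)).astype(np.uint8)
    k,l,s,c=cv2.connectedComponentsWithStats(m)
    for i in range(1,k):
        if s[i,4]>25: p=W[l==i]; print(i,s[i,4],np.round(c[i]),rect(p),np.round(np.percentile(p[:,2],[50,95]),3))
    # desk extents
    on=(abs(Z)<.012); print('desk ext',np.nanpercentile(X[on],[.5,99.9]),np.nanpercentile(Y[on],[.1,99.9]))
    for t in 'cd':
        for d in spotter.masks_of(n,f'tube_{t}_mid'):
            p=W[d['mask']];p=p[~np.isnan(p[:,0])]; print(t,d['confidence'],rect(p))
E
```

```text
top desk z 0.0028982124113725583
plate 3596 (array([ 560.1, -144.2]), array([185.4, 216.6]), 11.5) [nan nan nan]
bar 708 (array([ 554.5, -152. ]), array([258.7,  61.2]), 16.2) [nan nan nan]
191 193 [253. 170.] (array([593.6, 302.9]), array([34.7, 84. ]), 10.2) [0.013 0.02 ]
287 44 [177. 176.] (array([570. , 522.3]), array([15.4, 51.7]), 1.2) [0.008 0.011]
316 110 [271. 186.] (array([539.5, 248.2]), array([39.8, 93. ]), 63.6) [0.008 0.013]
329 283 [217. 191.] (array([525.7, 417.7]), array([ 58.1, 101.9]), 54.6) [0.014 0.022]
460 32 [178. 193.] (array([517.5, 519.3]), array([30.1, 24.8]), 0.9) [0.008 0.01 ]
539 83 [174. 206.] (array([470.9, 528.5]), array([42. , 70.4]), 88.2) [0.007 0.011]
721 1227 [264. 235.] (array([420.4, 237.5]), array([136.2, 365.3]), 19.4) [0.013 0.021]
969 240 [178. 252.] (array([342. , 491.4]), array([116.6,  80.9]), 89.2) [0.029 0.059]
979 562 [310. 250.] (array([354.9, 118.2]), array([131.9,  54.3]), 82.5) [0.037 0.044]
desk ext [-0.07992829  0.69506238] [-0.33401526  0.57349658]
c 0.61 (array([597.5, 279.9]), array([ 31.7, 127.8]), 19.4)
d 0.64 (array([512. 
[... 441 characters left out ...]
) [0.007 0.009]
7 36 [324. 167.] (array([564.1, 509. ]), array([77.9, 21.4]), 83.2) [0.008 0.01 ]
45 144 [314. 180.] (array([523.6, 413.6]), array([66. , 98.8]), 65.8) [0.013 0.021]
61 677 [270. 203.] (array([419.7, 244.6]), array([129.6, 376.2]), 21.2) [0.013 0.02 ]
69 105 [336. 193.] (array([591. , 301.6]), array([24. , 85.8]), 22.7) [0.013 0.019]
97 89 [320. 204.] (array([538. , 235.3]), array([55.8, 64.2]), 87.0) [0.007 0.01 ]
110 453 [252. 221.] (array([363.2, 151.1]), array([196.8,  44.3]), 81.6) [0.035 0.042]
desk ext [-0.07970498  2.15444464] [-0.33653389  2.24666977]
c 0.64 (array([600.9, 293.1]), array([ 35.9, 162.6]), 13.2)
d 0.56 (array([392.3, 256.4]), array([24.2, 99.5]), 13.9)
```

```bash
python3 - <<'E'
from h import *
fs=[grab('top') for _ in range(6)]
Ws=np.nanmedian([cloud(f) for f in fs],0); C=np.mean([f['frame'] for f in fs],0)
np.save('W0.npy',Ws); np.save('C0.npy',C)
Z=Ws[...,2]
h=np.clip((Z-0.0)/0.03*255,0,255); h[np.isnan(h)]=0
hm=cv2.applyColorMap(h.astype(np.uint8),cv2.COLORMAP_JET)
sl=np.s_[125:275,160:430]
a=cv2.resize(np.clip(C,0,255).astype(np.uint8)[sl],None,fx=2.9,fy=2,interpolation=cv2.INTER_CUBIC)
b=cv2.resize(hm[sl],None,fx=2.9,fy=2,interpolation=cv2.INTER_NEAREST)
cv2.imwrite('pics/hm.png',np.vstack([a,b])[:600,:800])
E
```

```text
(no output)
```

View pics/hm.png

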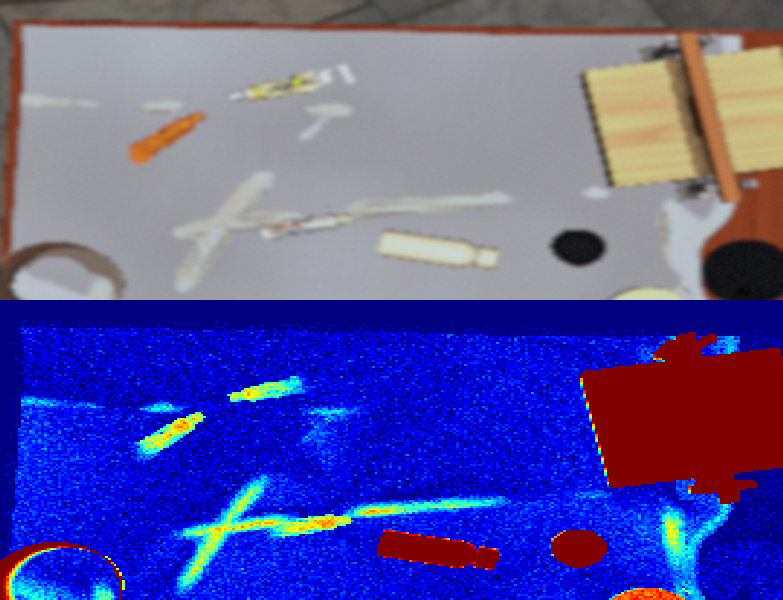

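```bash
python3 - <<'E'
from h import *
W=np.load('W0.npy');C=np.clip(np.load('C0.npy'),0,255).astype(np.uint8)
X,Y,Z=W[...,0],W[...,1],W[...,2]
box=(X>.4)&(X<.72)&(Y>-.28)&(Y<.02)
def big(m):
    m=cv2.morphologyEx(m.astype(np.uint8),cv2.MORPH_OPEN,np.ones((3,3)))
    k,l,s,c=cv2.connectedComponentsWithStats(m); i=1+np.argmax(s[1:,4]); return l==i
b=box&(Z>.117)&(Z<.142)
hsv=cv2.cvtColor(C,cv2.COLOR_BGR2HSV)
p=W[b]; 
c=p[:,:2].mean(0)
# robust line fit of bar
pts=(p[:,:2]*1000).astype(np.float32)
l=cv2.fitLine(pts,cv2.DIST_HUBER,0,.01,.01).ravel(); print('bar line',l,np.degrees(np.arctan2(l[1],l[0])), 'z',np.median(p[:,2]))
d=l[:2]; n=np.array([-d[1],d[0]]); q=(pts-l[2:]); t=q@d; s=q@n
ok=abs(s-np.median(s))<12
print('t range',np.percentile(t[ok],[0.5,99.5]),'s',np.percentile(s[ok],[2,50,98]))
m=box&(Z>.06)&(Z<.08); m=cv2.morphologyEx(m.astype(np.uint8),cv2.MORPH_OPEN,np.ones((3,3)))>0
p=(W[m][:,:2]*1000).astype(np.float32)
r_=cv2.minAreaRect(p);print('plate',r_,np.median(Z[m]))
# edges from percentiles in best yaw
for a in np.arange(6,14,1):
    e=np.array([np.cos(np.radians(a)),np.sin(np.radians(a))]); f=np.array([-e[1],e[0]])
    u=p@e;v=p@f; print(a,np.percentile(u,[1,99]),np.percentile(v,[1,99]))
S=spotter
grab('top');grab('side')
for nme in('top','side'):
  for t in('bracket_a','bracket_b','bar_grip','cover_grip'):
    for d in S.boxes_of(nme,t)[:3]: print(nme,t,d['confidence'],np.array(d['position'])*[640,400])
x=cv2.resize(C[130:235,345:450],None,fx=5.6,fy=5.6,interpolation=cv2.INTER_CUBIC);cv2.imwrite('pics/chest.png',x)
x=cv2.resize(C[140:260,180:340],None,fx=4.9,fy=4.9,interpolation=cv2.INTER_CUBIC);cv2.imwrite('pics/tubes.png',x)
E
```

```text
bar line [ 9.8149496e-01  1.9148794e-01  5.4956439e+02 -1.3378442e+02] 11.039632 z 0.12946751602101603
t range [-117.68455284  118.50229969] s [-9.29780249  0.43424174  8.19492142]
plate ((555.2669067382812, -134.32745361328125), (172.37384033203125, 201.16156005859375), 11.12401294708252) 0.06966397527427298
6 [450.89643118 625.3150772 ] [-290.4115534   -90.34310135]
7 [448.46350488 620.84282119] [-299.48259711 -100.63666607]
8 [445.74043225 616.626496  ] [-308.11386704 -110.50207093]
9 [442.80552397 612.00834625] [-317.22729861 -120.21468909]
10 [439.3154719 607.7542717] [-326.19940495 -129.52937576]
11 [435.34491406 603.79714849] [-335.16504088 -138.46320718]
12 [431.03576897 599.50742353] [-344.14789793 -147.60267297]
13 [426.55775271 595.43736075] [-353.42544194 -156.4949704 ]
top bracket_a 0.86 [394.88 216.68]
top bracket_b 0.86 [394.88 216.68]
top bar_grip 0.67 [403.392 184.08 ]
top cover_grip 0.96 [393.408 181.6  ]
side bracket_a 0.7 [330.304 296.6  ]
side bracket_b 0.7 [330.304 296.6  ]
side bar_grip 0.68 [329.6 242.4]
side cover_grip 0.86 [334.592 271.   ]
```

View pics/chest.png

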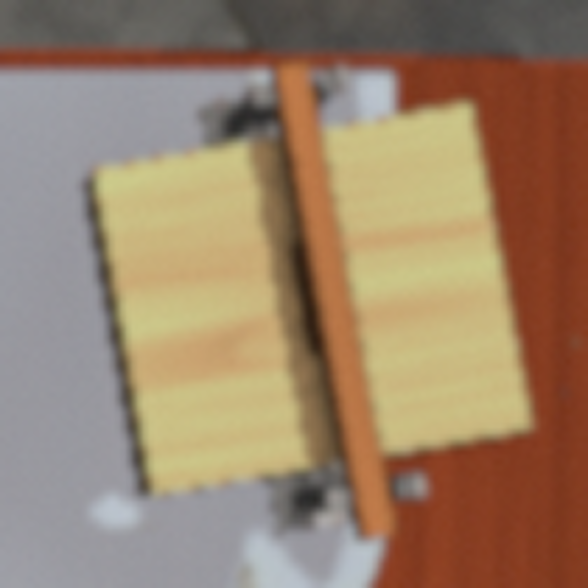

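View pics/tubes.png

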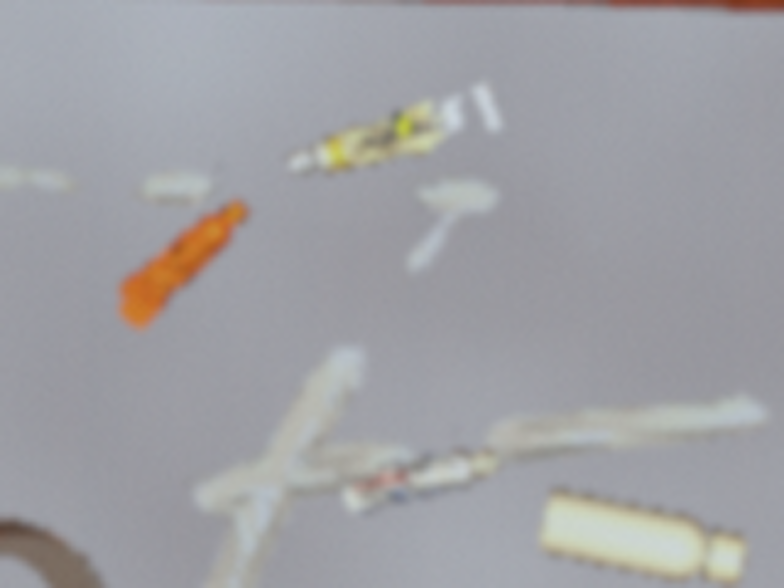

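```bash
python3 - <<'E'
from h import *
fs=[grab('side') for _ in range(6)]
C=np.mean([f['frame'] for f in fs],0); W=np.nanmedian([cloud(f) for f in fs],0)
np.save('W1.npy',W);np.save('C1.npy',C)
a=cv2.resize(np.clip(C,0,255).astype(np.uint8)[160:230,230:370],None,fx=5.6,fy=5.6,interpolation=cv2.INTER_CUBIC)
cv2.imwrite('pics/sidet.png',a)
C=np.clip(np.load('C0.npy'),0,255).astype(np.float32)[220:255,225:300]
a=C-np.median(C,(0,1)); a=np.clip(128+2.5*a,0,255).astype(np.uint8)
cv2.imwrite('pics/white.png',cv2.resize(a,None,fx=10,fy=10,interpolation=cv2.INTER_CUBIC))
E
```

```text
<stdin>:3: RuntimeWarning: All-NaN slice encountered
```

View pics/sidet.png

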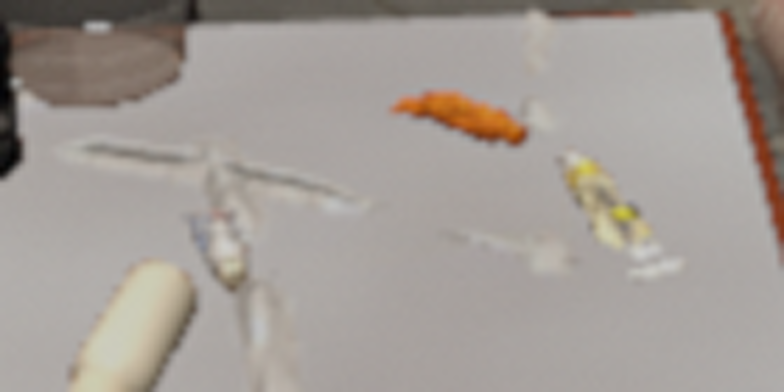

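View pics/white.png

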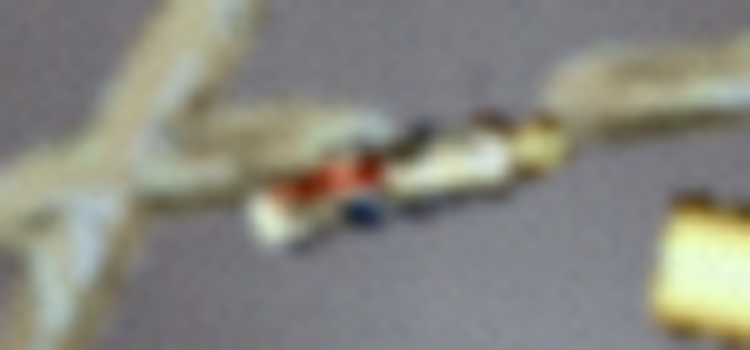

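```bash
python3 - <<'E'
from h import *
from collections import defaultdict
R=defaultdict(list)
for n in('top','side'):
  for k in range(3):
    f=grab(n); W=cloud(f)
    for t in 'abcd':
      for d in spotter.masks_of(n,f'tube_{t}_mid'):
        m=d['mask'];p=W[m];p=p[~np.isnan(p[:,0])]
        rr=cv2.minAreaRect((p[:,:2]*1000).astype(np.float32)) if len(p)>3 else None
        print(n,k,t,round(d['confidence'],2),np.round(np.array(d['position'])*[640,400]),m.sum(),rr and [np.round(v,0) for v in rr])
C=np.clip(np.load('C0.npy'),0,255).astype(np.uint8)
hsv=cv2.cvtColor(C,cv2.COLOR_BGR2HSV)
W=np.load('W0.npy')
m=(hsv[...,1]>90);m[:160]=0;m[235:]=0;m[:,:190]=0;m[:,300:]=0
k,l,s,c=cv2.connectedComponentsWithStats(m.astype(np.uint8))
for i in range(1,k):
  if s[i,4]>20:
    ys,xs=np.where(l==i); print(s[i],cv2.minAreaRect(np.stack([xs,ys],1).astype(np.float32)))
E
```

```text
top 0 c 0.77 [265. 165.] 389 [array([600., 278.]), array([ 34., 131.]), np.float64(18.0)]
top 0 d 0.74 [262. 234.] 248 [array([390., 262.]), array([ 28., 100.]), np.float64(12.0)]
top 0 d 0.71 [212. 198.] 320 [array([511., 417.]), array([ 29., 122.]), np.float64(44.0)]
top 1 c 0.74 [263. 164.] 371 [array([598., 278.]), array([ 33., 126.]), np.float64(20.0)]
top 1 c 0.65 [364. 185.] 419 [array([556., -97.]), array([245., 141.]), np.float64(5.0)]
top 1 d 0.87 [213. 197.] 353 [array([513., 418.]), array([ 33., 122.]), np.float64(47.0)]
top 1 d 0.6 [263. 236.] 243 [array([389., 263.]), array([27., 98.]), np.float64(15.0)]
top 2 b 0.53 [396. 215.] 483 [array([546., -98.]), array([239., 142.]), np.float64(16.0)]
top 2 c 0.76 [262. 165.] 344 [array([598., 278.]), array([ 30., 125.]), np.float64(23.0)]
top 2 c 0.34 [357. 249.] 324 [array([362., -23.]), array([63., 54.]), np.float64(77.0)]
top 2 d 0.89 [212. 196.] 302 [array([510., 415.]), array([ 27., 122.]), np.float64(42.0)]
top 2 d 0.54 [263. 236.] 252 [array([389., 261.]), array([ 26., 102.]), np.float64(14.0)]
side 0 b 0.43 [333. 298.] 
[... 197 characters left out ...]
94., 248.]), array([23., 79.]), np.float64(12.0)]
side 0 d 0.48 [270. 203.] 100 [array([393., 254.]), array([23., 91.]), np.float64(12.0)]
side 1 c 0.55 [340. 198.] 214 [array([604., 278.]), array([ 36., 135.]), np.float64(15.0)]
side 1 d 0.44 [269. 203.] 108 [array([394., 250.]), array([24., 88.]), np.float64(14.0)]
side 2 b 0.71 [324. 242.] 1478 [array([555., -39.]), array([279., 241.]), np.float64(10.0)]
side 2 c 0.54 [339. 195.] 188 [array([598., 280.]), array([ 29., 130.]), np.float64(23.0)]
side 2 d 0.47 [269. 202.] 72 [array([395., 245.]), array([20., 70.]), np.float64(17.0)]
[205 181  25  26 233] ((216.25003051757812, 192.25001525878906), (9.192387580871582, 32.52690887451172), 45.0)
```

Spotter and sizes agree: yellow is tube_c and white/red is tube_d, with its tail sunk in the cloth relief. Orange is the look-alike. Moving to the bar now.

Emit:
drive_tool([
  {"tx":0.57,"ty":0.97,"tz":0.1,"rz":-0.154,"grip":-1},
  {"tx":0.57,"ty":0.97,"tz":0.1,"rz":-0.154},
  {"tx":0.57,"ty":0.97,"tz":0.1,"rz":-0.154},
  {"tx":0.57,"ty":0.97,"tz":0.1,"rz":-0.154},
  {"tx":0.57,"ty":0.97,"tz":0.1,"rz":-0.154},
  {"tx":0.57,"ty":0.97,"rz":-0.154},
  {"tx":0.57,"ty":0.97,"rz":-0.154},
  {"tx":0.57,"ty":0.97,"rz":-0.154},
  {"tx":0.57,"ty":0.97,"rz":-0.154},
  {"tx":0.57,"ty":0.97,"rz":-0.154},
], grip_force=50)

```text
validation failed for argument at $.co...
```

Emit:
drive_tool([
  {"tx":0.57,"ty":0.97},
  {"tx":0.57,"ty":0.97},
  {"tx":0.57,"ty":0.97},
  {"tx":0.57,"ty":0.97},
  {"tx":0.57,"ty":0.97},
  {"tx":0.57,"ty":0.97},
  {"tx":0.57,"ty":0.97},
  {"tx":0.57,"ty":0.97},
  {"tx":0.57,"ty":0.97},
  {"tx":0.57,"ty":0.97},
])

```text
validation failed for argument at $.co...
```

Emit:
drive_tool([
  {"tx":0.57,"ty":0.97},
  {"tx":0.57,"ty":0.97},
  {"tx":0.57,"ty":0.97},
  {"tx":0.57,"ty":0.97},
  {"tx":0.57,"ty":0.97},
  {},
  {},
  {},
])

```text
validation failed for argument at $.co...
```

```bash
cat >> h.py <<'E'
def jaw():
    from scipy.spatial.transform import Rotation as R
    M=R.from_rotvec(status.get_obs()['orientation']).as_matrix()
    print('jaw yaw',np.degrees(np.arctan2(M[1,1],M[0,1]))%180,'zaxis',np.round(M[:,2],4))
E
python3 -c "
from h import *
st();jaw()"
```

```text
clock 3.9
tcp_pos [ 0.2677 -0.6197  0.1921]
orientation [3.0765e+00 6.3610e-01 1.0000e-04]
contact_force [-0.3553  0.2479  0.639 ]
grip_width 0.0853
joints [ 1.0549  0.477   0.0224  1.5554 -0.0115  1.1093 -0.0831]
jaw yaw 113.36289512350442 zaxis [ 1.e-04 -0.e+00 -1.e+00]
```

Emit:
drive_tool([
  {"tx":0.57,"ty":0.97,"tz":0.1,"rx":0,"ry":0,"rz":-0.154,"grip":-1},
  {"tx":0.57,"ty":0.97,"tz":0.1,"rx":0,"ry":0,"rz":-0.154,"grip":-1},
  {"tx":0.57,"ty":0.97,"tz":0.1,"rx":0,"ry":0,"rz":-0.154,"grip":-1},
  {"tx":0.57,"ty":0.97,"tz":0.1,"rx":0,"ry":0,"rz":-0.154,"grip":-1},
  {"tx":0.57,"ty":0.97,"tz":0.1,"rx":0,"ry":0,"rz":-0.154,"grip":-1},
  {"tx":0.57,"ty":0.97,"tz":0,"rx":0,"ry":0,"rz":-0.154,"grip":-1},
  {"tx":0.57,"ty":0.97,"tz":0,"rx":0,"ry":0,"rz":-0.154,"grip":-1},
  {"tx":0.57,"ty":0.97,"tz":0,"rx":0,"ry":0,"rz":-0.154,"grip":-1},
  {"tx":0.57,"ty":0.97,"tz":0,"rx":0,"ry":0,"rz":-0.154,"grip":-1},
  {"tx":0.57,"ty":0.97,"tz":0,"rx":0,"ry":0,"rz":-0.154,"grip":-1},
], grip_force=50)

```text
clock: 5.15
tcp_pos: [0.3821, -0.425, 0.2022]
orientation: [3.127, 0.301, 0.0]
contact_force: [1.0, 0.7, -0.3]
grip_width: 0.085
```

Emit:
drive_tool([
  {"tx":0.57,"ty":0.97,"tz":0,"rx":0,"ry":0,"rz":0,"grip":-1},
  {"tx":0.57,"ty":0.97,"tz":0,"rx":0,"ry":0,"rz":0,"grip":-1},
  {"tx":0.57,"ty":0.97,"tz":0,"rx":0,"ry":0,"rz":0,"grip":-1},
  {"tx":0.57,"ty":0.97,"tz":0,"rx":0,"ry":0,"rz":0,"grip":-1},
  {"tx":0.57,"ty":0.97,"tz":0,"rx":0,"ry":0,"rz":0,"grip":-1},
  {"tx":0.57,"ty":0.97,"tz":0,"rx":0,"ry":0,"rz":0,"grip":-1},
  {"tx":0.57,"ty":0.97,"tz":0,"rx":0,"ry":0,"rz":0,"grip":-1},
  {"tx":0.57,"ty":0.97,"tz":0,"rx":0,"ry":0,"rz":0,"grip":-1},
  {"tx":0.57,"ty":0.97,"tz":0,"rx":0,"ry":0,"rz":0,"grip":-1},
  {"tx":0.57,"ty":0.97,"tz":0,"rx":0,"ry":0,"rz":0,"grip":-1},
])

```text
clock: 6.4
tcp_pos: [0.4961, -0.2311, 0.2023]
orientation: [3.127, 0.302, 0.0]
contact_force: [0.6, -0.4, 0.8]
grip_width: 0.0852
```

Emit:
drive_tool([
  {"tx":0.57,"ty":0.97,"tz":0,"rx":0,"ry":0,"rz":0,"grip":-1},
  {"tx":0.57,"ty":0.97,"tz":0,"rx":0,"ry":0,"rz":0,"grip":-1},
  {"tx":0.57,"ty":0.97,"tz":0,"rx":0,"ry":0,"rz":0,"grip":-1},
  {"tx":0.57,"ty":0.97,"tz":0,"rx":0,"ry":0,"rz":0,"grip":-1},
  {"tx":0.57,"ty":0.97,"tz":0,"rx":0,"ry":0,"rz":0,"grip":-1},
  {"tx":0,"ty":0,"tz":-0.8,"rx":0,"ry":0,"rz":0,"grip":-1},
  {"tx":0,"ty":0,"tz":-0.8,"rx":0,"ry":0,"rz":0,"grip":-1},
  {"tx":0,"ty":0,"tz":0,"rx":0,"ry":0,"rz":0,"grip":-1},
])

```text
clock: 7.4
tcp_pos: [0.5505, -0.1358, 0.1678]
orientation: [-3.127, -0.299, 0.007]
contact_force: [0.1, -0.7, -0.8]
grip_width: 0.0852
```

```bash
python3 -c "
from h import *
st();jaw()
f=grab('side'); a=f['frame'][200:330,240:420]; cv2.imwrite('pics/s1.png',cv2.resize(a,None,fx=4.4,fy=4.4,interpolation=cv2.INTER_CUBIC))"
```

```text
clock 7.4
tcp_pos [ 0.5505 -0.1358  0.1678]
orientation [-3.1267 -0.2995  0.0069]
contact_force [ 0.0552 -0.6562 -0.7962]
grip_width 0.0852
joints [ 0.2799  0.3364 -0.1842  1.8302  0.0729  0.986  -1.3146]
jaw yaw 100.94167689498768 zaxis [-4.4e-03  2.0e-04 -1.0e+00]
```

View pics/s1.png

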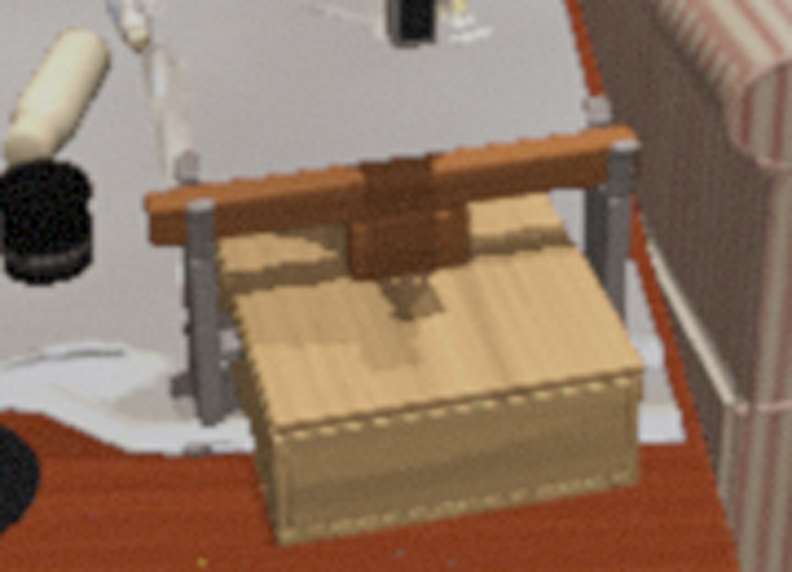

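Emit:
drive_tool([
  {"tx":0,"ty":0,"tz":-0.8,"rx":0,"ry":0,"rz":0,"grip":-1},
  {"tx":0,"ty":0,"tz":-0.8,"rx":0,"ry":0,"rz":0,"grip":-1},
  {"tx":0,"ty":0,"tz":-0.7,"rx":0,"ry":0,"rz":0,"grip":-1},
  {"tx":0,"ty":0,"tz":-0.7,"rx":0,"ry":0,"rz":0,"grip":-1},
  {"tx":0,"ty":0,"tz":0,"rx":0,"ry":0,"rz":0,"grip":-1},
  {"tx":0,"ty":0,"tz":0,"rx":0,"ry":0,"rz":0,"grip":-1},
])

```text
clock: 8.2
tcp_pos: [0.553, -0.1347, 0.1103]
orientation: [3.127, 0.302, 0.001]
contact_force: [-0.2, -1.1, 0.5]
grip_width: 0.0852
```

Emit:
drive_tool([
  {"tx":-0.1,"ty":0.05,"tz":-0.15,"rx":0,"ry":0,"rz":0,"grip":0},
  {"tx":0,"ty":0,"tz":0,"rx":0,"ry":0,"rz":0,"grip":1},
  {"tx":0,"ty":0,"tz":0,"rx":0,"ry":0,"rz":0,"grip":1},
  {"tx":0,"ty":0,"tz":0,"rx":0,"ry":0,"rz":0,"grip":1},
  {"tx":0,"ty":0,"tz":0,"rx":0,"ry":0,"rz":0,"grip":1},
  {"tx":0,"ty":0,"tz":0,"rx":0,"ry":0,"rz":0,"grip":1},
])

```text
clock: 8.95
tcp_pos: [0.5507, -0.1337, 0.1071]
orientation: [3.127, 0.302, 0.0]
contact_force: [-0.4, 0.5, -0.9]
grip_width: 0.0002
```

```bash
python3 -c "
from h import *
st();jaw()
f=grab('side'); a=f['frame'][160:330,220:440]; cv2.imwrite('pics/s2.png',cv2.resize(a,None,fx=3.5,fy=3.5,interpolation=cv2.INTER_CUBIC))
f=grab('top'); a=f['frame'][120:240,320:480]; cv2.imwrite('pics/t2.png',cv2.resize(a,None,fx=4.5,fy=4.5,interpolation=cv2.INTER_CUBIC))"
```

```text
clock 8.95
tcp_pos [ 0.5507 -0.1337  0.1071]
orientation [3.127e+00 3.023e-01 1.000e-04]
contact_force [-0.3869  0.4947 -0.9362]
grip_width 0.0002
joints [ 0.2717  0.4047 -0.1809  1.8884  0.0939  0.8565 -1.3345]
jaw yaw 101.04395815837083 zaxis [ 1.e-04 -0.e+00 -1.e+00]
```

View pics/s2.png

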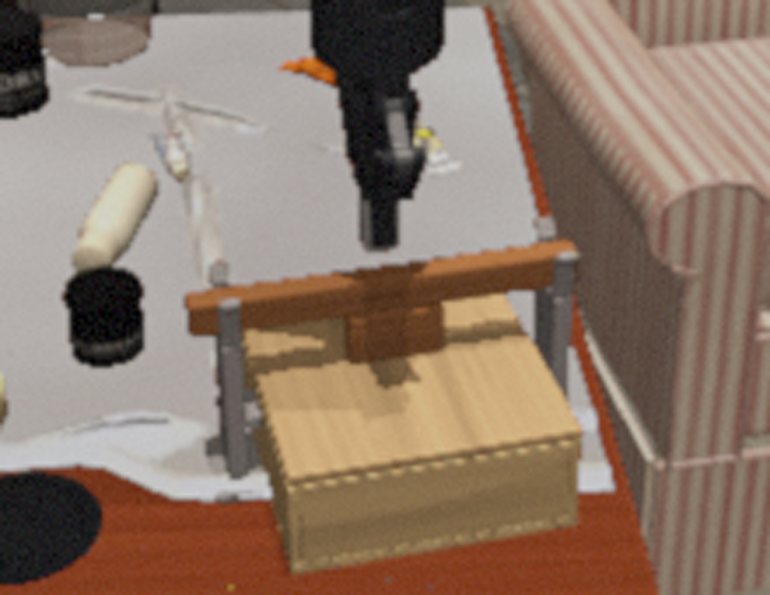

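View pics/t2.png

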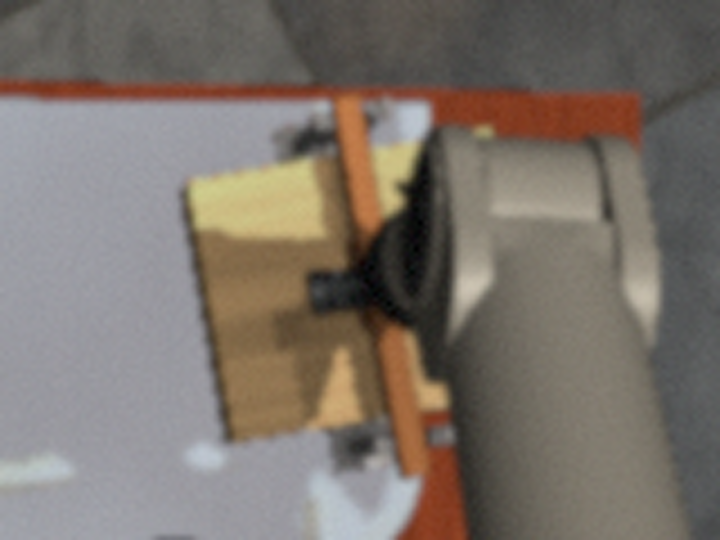

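```bash
python3 -c "
from h import *
f=grab('side'); W=cloud(f)
# tip px in crop /3.5 + offset
for u,v in((380,243),(380,235),(375,220),(395,215),(380,280),(270,310)):
    uu=int(round(u/3.5+220));vv=int(round(v/3.5+160)); print('side',uu,vv,np.round(W[vv,uu],3),np.round(f['range_z'][vv,uu],3))
f=grab('top'); W=cloud(f)
for u,v in((320,290),(340,290),(360,285),(360,200),(400,400)):
    uu=int(round(u/4.5+320));vv=int(round(v/4.5+120)); print('top',uu,vv,np.round(W[vv,uu],3))
"
```

```text
side 329 229 [ 0.552 -0.146  0.156] 0.942
side 329 227 [ 0.552 -0.144  0.159] 0.943
side 327 223 [ 0.548 -0.149  0.172] 0.932
side 333 221 [ 0.561 -0.138  0.17 ] 0.943
side 329 240 [ 0.552 -0.142  0.127] 0.959
side 297 249 [ 0.485 -0.156  0.117] 0.95
top 391 184 [ 0.539 -0.081  0.238]
top 396 184 [ 0.538 -0.092  0.248]
top 400 183 [ 0.539 -0.098  0.271]
top 400 164 [ 0.603 -0.122  0.132]
top 409 209 [ 0.479 -0.148  0.132]
```

```bash
python3 -c "
from h import *
o=status.get_obs()
for n in('side','top'):
    f=grab(n); Ti=np.linalg.inv(f['T'])
    for z in (.107,.126,.15,.2):
        p=Ti@np.array([*o['tcp_pos'][:2],z,1]); print(n,z,f['fx']*p[0]/p[2]+f['cx'],f['fy']*p[1]/p[2]+f['cy'],p[2])
    if n=='side':
        W=cloud(f)
        for v in range(205,256,3): print(v,f['frame'][v,329],np.round(W[v,329],3))
"
```

```text
side 0.107 328.3749769634926 245.76168293288924 0.9758600462595964
side 0.126 328.28271530011864 238.13301755740503 0.9670862410989096
side 0.15 328.16375365592626 228.29666144943158 0.9560035398433053
side 0.2 327.9068389020649 207.05363790575387 0.9329145788941298
205 [47 43 42] [ 0.55  -0.195  0.237]
208 [15 15 11] [ 0.55  -0.195  0.231]
211 [31 26 25] [ 0.551 -0.184  0.218]
214 [23 19 23] [ 0.551 -0.176  0.208]
217 [23 23 23] [ 0.551 -0.165  0.195]
220 [18 20 17] [ 0.552 -0.144  0.175]
223 [31 30 29] [ 0.552 -0.141  0.167]
226 [30 32 25] [ 0.552 -0.14   0.159]
229 [19 20 16] [ 0.552 -0.147  0.156]
232 [149 151 158] [0.563 0.092 0.003]
235 [123 129 146] [ 0.552 -0.13   0.131]
238 [28 52 87] [ 0.552 -0.14   0.13 ]
241 [31 55 91] [ 0.552 -0.143  0.125]
244 [30 49 82] [ 0.552 -0.141  0.116]
247 [29 54 83] [ 0.552 -0.144  0.11 ]
250 [25 52 92] [ 0.552 -0.141  0.101]
253 [30 56 90] [ 0.552 -0.142  0.094]
top 0.107 402.26486161496405 183.6857019381911 1.3481188852269672
top 0.126 403.51281398674234 183.15024542183522 1.329148950958747
top 0.15 405.1410266510519 182.45163135543817 1.305186928725206
top 0.2 408.7327903856284 180.91052021980298 1.2552660490719951
```

```bash
python3 -c "
from h import *
print(r.grip_depth,[a for a in dir(r) if a[0]!='_'])
st()
f=grab('side'); W=cloud(f)
a=f['frame'][90:330,240:420]; cv2.imwrite('pics/s3.png',cv2.resize(a,None,fx=2.5*1.3,fy=2.5,interpolation=cv2.INTER_CUBIC))"
```

```text
0.0187 ['Unreachable', 'grip_depth']
clock 9.25
tcp_pos [ 0.5507 -0.1336  0.1071]
orientation [ 3.127e+00  3.024e-01 -1.000e-04]
contact_force [0.3067 0.0491 0.1142]
grip_width -0.0002
joints [ 0.2717  0.4048 -0.1809  1.8885  0.094   0.8565 -1.3345]
```

View pics/s3.png

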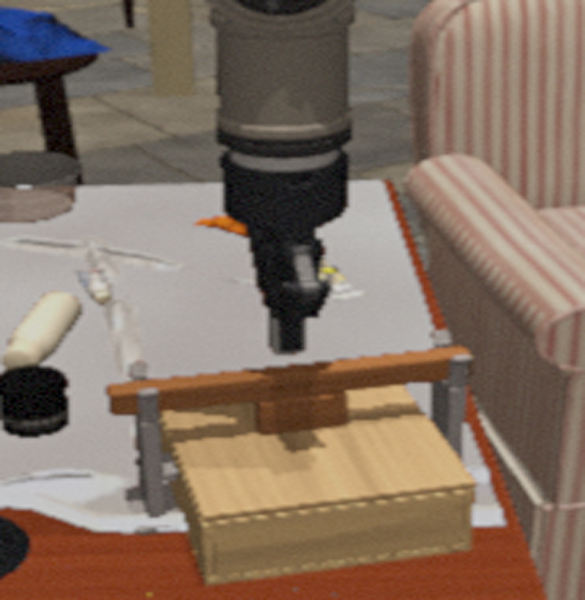

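Emit:
drive_tool([
  {"tx":0,"ty":0,"tz":0,"rx":0,"ry":0,"rz":0,"grip":-1},
  {"tx":0,"ty":0,"tz":0,"rx":0,"ry":0,"rz":0,"grip":-1},
  {"tx":0,"ty":0,"tz":0,"rx":0,"ry":0,"rz":0,"grip":-1},
  {"tx":0,"ty":0,"tz":0,"rx":0,"ry":0,"rz":0,"grip":-1},
  {"tx":0,"ty":0,"tz":0,"rx":0,"ry":0,"rz":0,"grip":-1},
])

```text
clock: 9.93
tcp_pos: [0.5507, -0.1337, 0.1071]
orientation: [3.127, 0.302, 0.0]
contact_force: [-0.3, 0.2, -0.2]
grip_width: 0.0853
```

```bash
python3 -c "
from h import *
st()
f=grab('side'); W=cloud(f)
a=f['frame'][150:270,260:400]; cv2.imwrite('pics/s4.png',cv2.resize(a,None,fx=5,fy=5,interpolation=cv2.INTER_CUBIC))
for u in (322,328,333):
  for v in range(170,236,4): print(u,v,f['frame'][v,u],np.round(W[v,u],3))
"
```

```text
clock 9.925
tcp_pos [ 0.5507 -0.1337  0.1071]
orientation [3.127e+00 3.023e-01 1.000e-04]
contact_force [-0.3033  0.1753 -0.2224]
grip_width 0.0853
joints [ 0.2717  0.4047 -0.1809  1.8885  0.0939  0.8565 -1.3346]
322 170 [29 33 33] [ 0.539 -0.168  0.297]
322 174 [34 34 30] [ 0.539 -0.169  0.289]
322 178 [21 22 18] [ 0.539 -0.17   0.282]
322 182 [18 15 18] [ 0.54  -0.14   0.259]
322 186 [22 24 20] [ 0.539 -0.144  0.252]
322 190 [36 32 33] [ 0.539 -0.157  0.251]
322 194 [24 23 26] [ 0.538 -0.162  0.244]
322 198 [29 32 28] [ 0.538 -0.165  0.237]
322 202 [22 29 24] [ 0.538 -0.167  0.229]
322 206 [19 12 18] [ 0.54  -0.092  0.18 ]
322 210 [14 12 16] [ 0.54  -0.092  0.171]
322 214 [52 55 56] [ 0.54  -0.091  0.161]
322 218 [166 170 174] [0.547 0.166 0.004]
322 222 [166 169 174] [0.546 0.148 0.001]
322 226 [165 169 174] [0.545 0.124 0.003]
322 230 [167 170 174] [0.544 0.098 0.006]
322 234 [167 169 174] [0.544 0.085 0.001]
328 170 [31 27 30] [ 0.55  -0.171  0.298]
328 174 [28 22 24] [ 0.55 -0.17  0.29]
328 178 [29 28 28] [ 0.55  -0.171  0.282]
328 182 [34 33 33] [ 0.55  -0.172  0.274]
328 186 
[... 566 characters left out ...]
5] [ 0.559 -0.171  0.298]
333 174 [30 24 27] [ 0.559 -0.171  0.29 ]
333 178 [23 22 17] [ 0.559 -0.169  0.281]
333 182 [35 27 34] [ 0.559 -0.168  0.272]
333 186 [29 27 28] [ 0.559 -0.17   0.264]
333 190 [89 90 94] [ 0.559 -0.178  0.26 ]
333 194 [86 87 89] [ 0.558 -0.198  0.262]
333 198 [34 30 30] [ 0.557 -0.201  0.255]
333 202 [23 30 25] [ 0.557 -0.203  0.248]
333 206 [30 24 26] [ 0.557 -0.206  0.241]
333 210 [39 36 41] [ 0.557 -0.206  0.232]
333 214 [141 143 149] [ 0.579  0.194 -0.   ]
333 218 [50 52 50] [ 0.557 -0.203  0.214]
333 222 [27 18 23] [ 0.557 -0.208  0.208]
333 226 [25 25 24] [ 0.558 -0.189  0.188]
333 230 [28 28 26] [ 0.558 -0.187  0.178]
333 234 [21 20 23] [ 0.558 -0.189  0.17 ]
```

View pics/s4.png

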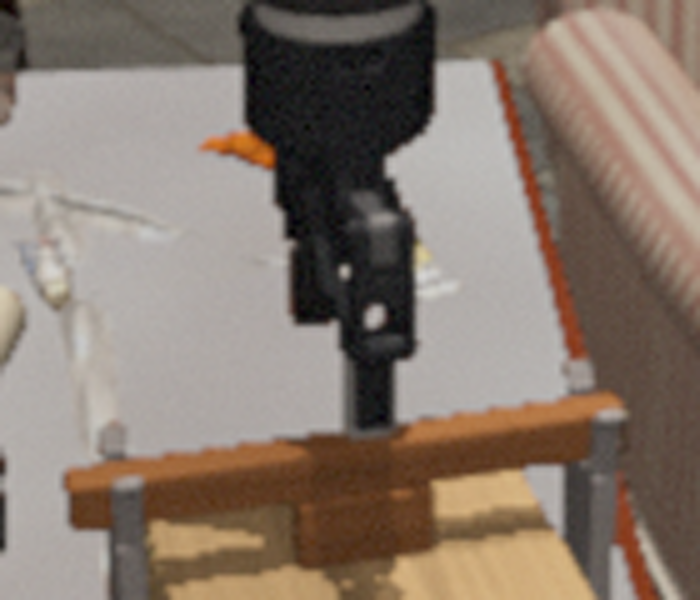

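The side view shows the shut fingertips at z≈0.150 where the state reads 0.107, so there is a consistent ~43 mm offset. I'll go lower in steps, watching force and picture.

Emit:
drive_tool([
  {"tx":0,"ty":0,"tz":-0.5,"rx":0,"ry":0,"rz":0,"grip":-1},
  {"tx":0,"ty":0,"tz":-0.5,"rx":0,"ry":0,"rz":0,"grip":-1},
  {"tx":0,"ty":0,"tz":-0.5,"rx":0,"ry":0,"rz":0,"grip":-1},
  {"tx":0,"ty":0,"tz":0,"rx":0,"ry":0,"rz":0,"grip":-1},
  {"tx":0,"ty":0,"tz":0,"rx":0,"ry":0,"rz":0,"grip":-1},
])

```text
clock: 10.6
tcp_pos: [0.5508, -0.1337, 0.0771]
orientation: [-3.127, -0.302, -0.0]
contact_force: [0.8, 0.9, 0.9]
grip_width: 0.0854
```

```bash
python3 -c "
from h import *
st()
f=grab('side'); W=cloud(f)
a=f['frame'][150:270,260:400]; cv2.imwrite('pics/s5.png',cv2.resize(a,None,fx=5,fy=5,interpolation=cv2.INTER_CUBIC))
for u in (333,):
  for v in range(220,256,2): print(u,v,f['frame'][v,u],np.round(W[v,u],3))
"
```

```text
clock 10.6
tcp_pos [ 0.5508 -0.1337  0.0771]
orientation [-3.127e+00 -3.023e-01 -1.000e-04]
contact_force [0.8011 0.8864 0.8707]
grip_width 0.0854
joints [ 0.2671  0.4446 -0.1764  1.9097  0.1058  0.7961 -1.3446]
333 220 [31 25 27] [ 0.557 -0.204  0.21 ]
333 222 [20 19 25] [ 0.557 -0.205  0.206]
333 224 [31 33 31] [ 0.557 -0.204  0.202]
333 226 [121 123 128] [0.575 0.122 0.003]
333 228 [ 98 100 105] [ 0.558 -0.182  0.179]
333 230 [26 26 29] [ 0.557 -0.201  0.186]
333 232 [49 45 45] [ 0.557 -0.204  0.184]
333 234 [37 33 35] [ 0.557 -0.206  0.18 ]
333 236 [12  7  2] [ 0.557 -0.191  0.167]
333 238 [28 25 27] [ 0.558 -0.184  0.158]
333 240 [25 25 19] [ 0.558 -0.189  0.156]
333 242 [22 18 23] [ 0.558 -0.187  0.15 ]
333 244 [26 26 27] [ 0.558 -0.188  0.146]
333 246 [21 19 22] [ 0.557 -0.19   0.143]
333 248 [43 46 47] [ 0.557 -0.188  0.137]
333 250 [65 71 92] [ 0.56  -0.142  0.101]
333 252 [31 57 90] [ 0.56  -0.14   0.095]
333 254 [19 47 82] [ 0.56  -0.141  0.09 ]
```

View pics/s5.png

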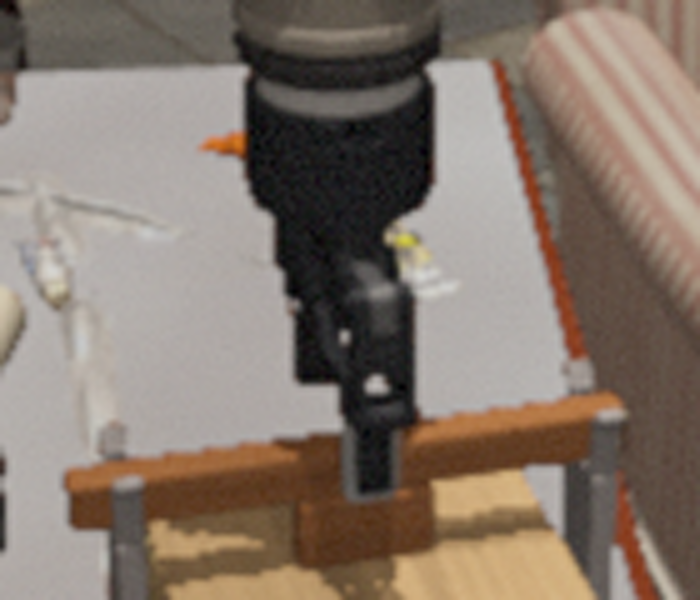

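Emit:
drive_tool([
  {"tx":0,"ty":0,"tz":-0.4,"rx":0,"ry":0,"rz":0,"grip":-1},
  {"tx":0,"ty":0,"tz":-0.35,"rx":0,"ry":0,"rz":0,"grip":-1},
  {"tx":0,"ty":0,"tz":0,"rx":0,"ry":0,"rz":0,"grip":0},
  {"tx":0,"ty":0,"tz":0,"rx":0,"ry":0,"rz":0,"grip":1},
  {"tx":0,"ty":0,"tz":0,"rx":0,"ry":0,"rz":0,"grip":1},
  {"tx":0,"ty":0,"tz":0,"rx":0,"ry":0,"rz":0,"grip":1},
  {"tx":0,"ty":0,"tz":0,"rx":0,"ry":0,"rz":0,"grip":1},
])

```text
clock: 11.52
tcp_pos: [0.551, -0.1338, 0.0625]
orientation: [3.127, 0.302, 0.001]
contact_force: [-0.5, -0.1, 2.0]
grip_width: 0.0168
```

```bash
python3 -c "
from h import *
st()
f=grab('side'); W=cloud(f)
a=f['frame'][150:270,260:400]; cv2.imwrite('pics/s6.png',cv2.resize(a,None,fx=5,fy=5,interpolation=cv2.INTER_CUBIC))
for u in (329,):
  for v in range(220,256,2): print(u,v,f['frame'][v,u],np.round(W[v,u],3))
"
```

```text
clock 11.525
tcp_pos [ 0.551  -0.1338  0.0625]
orientation [3.1267e+00 3.0200e-01 1.1000e-03]
contact_force [-0.4891 -0.1113  2.0319]
grip_width 0.0168
joints [ 0.2645  0.4649 -0.1735  1.9191  0.1121  0.7661 -1.35  ]
329 220 [25 29 27] [ 0.551 -0.161  0.186]
329 222 [39 37 38] [ 0.55  -0.193  0.2  ]
329 224 [48 46 49] [ 0.55  -0.197  0.198]
329 226 [21 24 24] [ 0.55  -0.196  0.193]
329 228 [17 25 23] [ 0.55  -0.198  0.19 ]
329 230 [26 26 29] [ 0.55  -0.192  0.181]
329 232 [24 24 26] [ 0.55  -0.191  0.176]
329 234 [26 25 23] [ 0.55  -0.186  0.168]
329 236 [21 26 20] [ 0.55  -0.183  0.162]
329 238 [29 31 28] [ 0.55  -0.174  0.152]
329 240 [21 16 20] [ 0.551 -0.155  0.135]
329 242 [30 27 29] [ 0.551 -0.155  0.13 ]
329 244 [32 28 31] [ 0.551 -0.155  0.125]
329 246 [24 20 26] [ 0.551 -0.157  0.121]
329 248 [23 27 26] [ 0.551 -0.153  0.114]
329 250 [24 24 24] [ 0.551 -0.156  0.111]
329 252 [65 74 88] [ 0.551 -0.147  0.1  ]
329 254 [36 59 91] [ 0.552 -0.14   0.091]
```

View pics/s6.png

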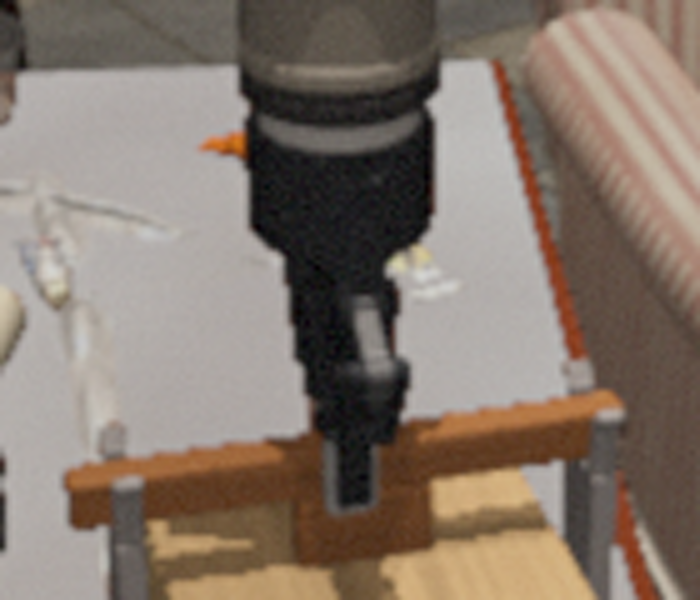

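Emit:
drive_tool([
  {"tx":0,"ty":0,"tz":0,"rx":0,"ry":0,"rz":0,"grip":1},
  {"tx":0,"ty":0,"tz":0.3,"rx":0,"ry":0,"rz":0,"grip":1},
  {"tx":0,"ty":0,"tz":0.3,"rx":0,"ry":0,"rz":0,"grip":1},
  {"tx":0,"ty":0,"tz":0.4,"rx":0,"ry":0,"rz":0,"grip":1},
  {"tx":0,"ty":0,"tz":0.5,"rx":0,"ry":0,"rz":0,"grip":1},
  {"tx":0,"ty":0,"tz":0.5,"rx":0,"ry":0,"rz":0,"grip":1},
  {"tx":0,"ty":0,"tz":0.5,"rx":0,"ry":0,"rz":0,"grip":1},
  {"tx":0,"ty":0,"tz":0.5,"rx":0,"ry":0,"rz":0,"grip":1},
  {"tx":0,"ty":0,"tz":0,"rx":0,"ry":0,"rz":0,"grip":1},
], grip_force=80)

```text
clock: 12.7
tcp_pos: [0.5514, -0.1338, 0.1231]
orientation: [3.127, 0.302, 0.003]
contact_force: [-0.7, -0.2, -1.4]
grip_width: 0.0167
```

```bash
python3 -c "
from h import *
st()
f=grab('side'); W=cloud(f)
a=f['frame'][150:330,230:440]; cv2.imwrite('pics/s7.png',cv2.resize(a,None,fx=3.3,fy=3.3,interpolation=cv2.INTER_CUBIC))
"
```

```text
clock 12.7
tcp_pos [ 0.5514 -0.1338  0.1231]
orientation [3.1265e+00 3.0220e-01 2.8000e-03]
contact_force [-0.6624 -0.227  -1.362 ]
grip_width 0.0167
joints [ 0.2739  0.3848 -0.183   1.8754  0.0884  0.8872 -1.3299]
```

View pics/s7.png

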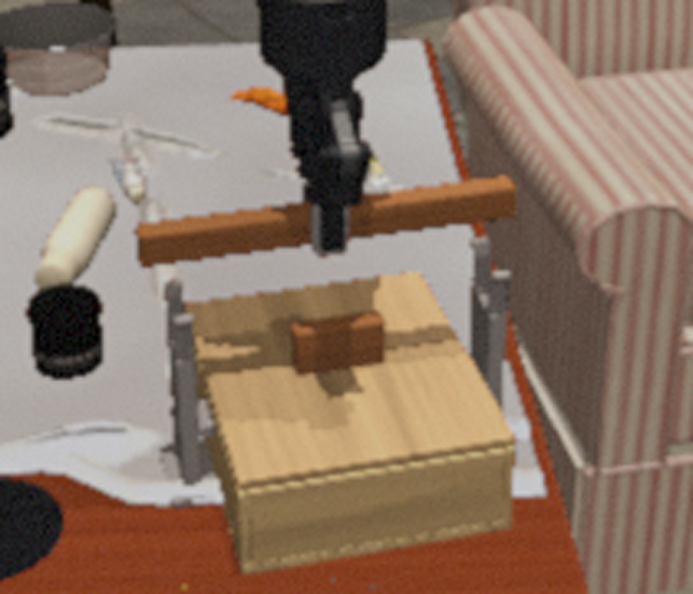

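Emit:
drive_tool([
  {"tx":0,"ty":0,"tz":0.5,"rx":0,"ry":0,"rz":0,"grip":1},
  {"tx":0,"ty":0,"tz":0.5,"rx":0,"ry":0,"rz":0,"grip":1},
  {"tx":0.293,"ty":0.731,"tz":0,"rx":0,"ry":0,"rz":0.617,"grip":1},
  {"tx":0.293,"ty":0.731,"tz":0,"rx":0,"ry":0,"rz":0.617,"grip":1},
  {"tx":0.293,"ty":0.731,"tz":0,"rx":0,"ry":0,"rz":0.617,"grip":1},
  {"tx":0.293,"ty":0.731,"tz":0,"rx":0,"ry":0,"rz":0.617,"grip":1},
  {"tx":0.293,"ty":0.731,"tz":0,"rx":0,"ry":0,"rz":0.617,"grip":1},
  {"tx":0.293,"ty":0.731,"tz":0,"rx":0,"ry":0,"rz":0.617,"grip":1},
  {"tx":0.293,"ty":0.731,"tz":0,"rx":0,"ry":0,"rz":0.617,"grip":1},
  {"tx":0.293,"ty":0.731,"tz":0,"rx":0,"ry":0,"rz":0.617,"grip":1},
])

```text
clock: 14.0
tcp_pos: [0.598, -0.0163, 0.1427]
orientation: [2.839, 1.345, 0.001]
contact_force: [0.0, -0.7, -1.0]
grip_width: 0.0168
```

Emit:
drive_tool([
  {"tx":0.293,"ty":0.731,"tz":0,"rx":0,"ry":0,"rz":0.617,"grip":1},
  {"tx":0.293,"ty":0.731,"tz":0,"rx":0,"ry":0,"rz":0.617,"grip":1},
  {"tx":0.293,"ty":0.731,"tz":0,"rx":0,"ry":0,"rz":0.617,"grip":1},
  {"tx":0.293,"ty":0.731,"tz":0,"rx":0,"ry":0,"rz":0.617,"grip":1},
  {"tx":0.293,"ty":0.731,"tz":0,"rx":0,"ry":0,"rz":0.617,"grip":1},
  {"tx":0.293,"ty":0.731,"tz":0,"rx":0,"ry":0,"rz":0.617,"grip":1},
  {"tx":0.293,"ty":0.731,"tz":0,"rx":0,"ry":0,"rz":0.617,"grip":1},
  {"tx":0.293,"ty":0.731,"tz":0,"rx":0,"ry":0,"rz":0.617,"grip":1},
  {"tx":0,"ty":0,"tz":0,"rx":0,"ry":0,"rz":0,"grip":1},
  {"tx":0,"ty":0,"tz":0,"rx":0,"ry":0,"rz":0,"grip":1},
])

```text
clock: 15.25
tcp_pos: [0.6444, 0.0993, 0.1422]
orientation: [2.223, 2.219, -0.001]
contact_force: [-0.3, 0.4, -2.0]
grip_width: 0.0166
```

```bash
python3 -c "
from h import *
st();jaw()
f=grab('top'); W=cloud(f)
a=f['frame'][120:280,200:460]; cv2.imwrite('pics/t8.png',cv2.resize(a,None,fx=3,fy=3,interpolation=cv2.INTER_CUBIC))
f=grab('side');
a=f['frame'][100:330,200:440]; cv2.imwrite('pics/s8.png',cv2.resize(a,None,fx=2.5,fy=2.5,interpolation=cv2.INTER_CUBIC))
"
```

```text
clock 15.25
tcp_pos [0.6444 0.0993 0.1422]
orientation [ 2.2233e+00  2.2190e+00 -1.0000e-03]
contact_force [-0.3052  0.4224 -2.0154]
grip_width 0.0166
joints [ 0.1138  0.5373 -0.5101  1.634   0.2934  1.0477 -0.4861]
jaw yaw 179.8893142430408 zaxis [-2.e-04 -7.e-04 -1.e+00]
```

View pics/t8.png

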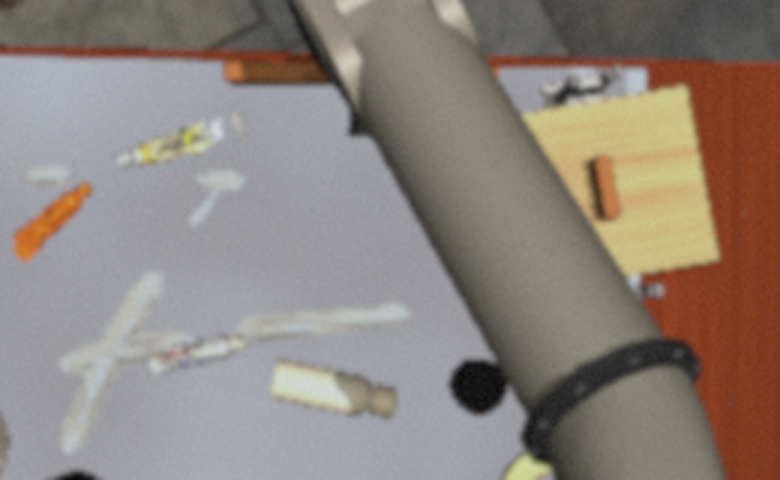

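View pics/s8.png

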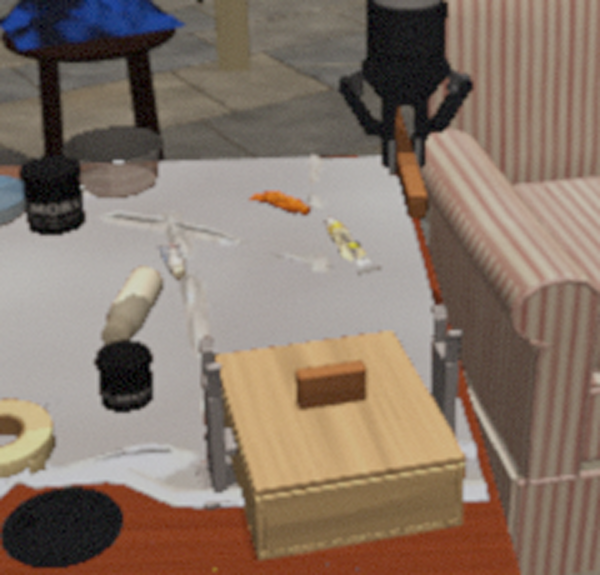

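Emit:
drive_tool([
  {"tx":0,"ty":0,"tz":-0.9,"rx":0,"ry":0,"rz":0,"grip":1},
  {"tx":0,"ty":0,"tz":-0.9,"rx":0,"ry":0,"rz":0,"grip":1},
  {"tx":0,"ty":0,"tz":-0.9,"rx":0,"ry":0,"rz":0,"grip":1},
  {"tx":0,"ty":0,"tz":-0.9,"rx":0,"ry":0,"rz":0,"grip":1},
  {"tx":0,"ty":0,"tz":-0.9,"rx":0,"ry":0,"rz":0,"grip":1},
  {"tx":0,"ty":0,"tz":-0.8,"rx":0,"ry":0,"rz":0,"grip":1},
  {"tx":0,"ty":0,"tz":-0.7,"rx":0,"ry":0,"rz":0,"grip":1},
  {"tx":0,"ty":0,"tz":0,"rx":0,"ry":0,"rz":0,"grip":1},
])

```text
clock: 16.35
tcp_pos: [0.6436, 0.1001, 0.0207]
orientation: [-2.22, -2.221, 0.003]
contact_force: [-0.3, 0.2, -2.0]
grip_width: 0.0166
```

```bash
python3 -c "
from h import *
st();jaw()
f=grab('side');W=cloud(f)
m=(W[...,0]>.6)&(W[...,0]<.69)&(W[...,1]>-.03)&(W[...,1]<.24)&(W[...,2]>.02)
a=f['frame'].copy()
hsv=cv2.cvtColor(a,cv2.COLOR_BGR2HSV); b=m&(hsv[...,1]>120)&(W[...,2]<.15)
p=W[b]; print(b.sum(),np.round(np.nanpercentile(p,[1,50,99],axis=0),3))
for y0 in np.arange(-.03,.24,.04):
    q=p[(p[:,1]>y0)&(p[:,1]<y0+.04)]; print(round(y0,2),len(q),np.round(np.percentile(q[:,2],[2,98]),3) if len(q) else '')
a=a[100:280,260:440]; cv2.imwrite('pics/s9.png',cv2.resize(a,None,fx=3.3,fy=3.3,interpolation=cv2.INTER_CUBIC))
"
```

```text
clock 16.35
tcp_pos [0.6436 0.1001 0.0207]
orientation [-2.2201 -2.2211  0.0028]
contact_force [-0.3372  0.2112 -1.9979]
grip_width 0.0166
joints [ 0.0754  0.675  -0.4594  1.7133  0.3792  0.8448 -0.5519]
jaw yaw 0.025584075101911644 zaxis [-2.1e-03 -4.0e-04 -1.0e+00]
273 [[ 0.625 -0.019  0.068]
 [ 0.643  0.047  0.088]
 [ 0.663  0.169  0.143]]
-0.03 82 [0.069 0.091]
0.01 56 [0.086 0.09 ]
0.05 61 [0.086 0.144]
0.09 52 [0.066 0.097]
0.13 20 [0.086 0.09 ]
0.17 2 [0.089 0.09 ]
0.21 0
```

View pics/s9.png

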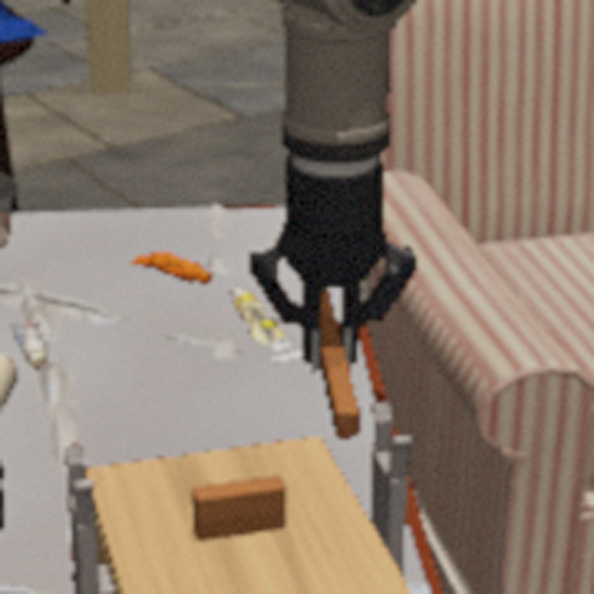

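Emit:
drive_tool([
  {"tx":0,"ty":0,"tz":-0.8,"rx":0,"ry":0,"rz":0,"grip":1},
  {"tx":0,"ty":0,"tz":-0.8,"rx":0,"ry":0,"rz":0,"grip":1},
  {"tx":0,"ty":0,"tz":-0.7,"rx":0,"ry":0,"rz":0,"grip":1},
  {"tx":0,"ty":0,"tz":-0.4,"rx":0,"ry":0,"rz":0,"grip":1},
  {"tx":0,"ty":0,"tz":0,"rx":0,"ry":0,"rz":0,"grip":1},
  {"tx":0,"ty":0,"tz":0,"rx":0,"ry":0,"rz":0,"grip":1},
])

```text
clock: 17.15
tcp_pos: [0.6449, 0.1004, -0.0315]
orientation: [2.221, 2.222, 0.001]
contact_force: [-0.1, -0.2, -1.0]
grip_width: 0.0163
```

Emit:
drive_tool([
  {"tx":0,"ty":0,"tz":-0.1,"rx":0,"ry":0,"rz":0,"grip":1},
  {"tx":0,"ty":0,"tz":-0.1,"rx":0,"ry":0,"rz":0,"grip":1},
  {"tx":0,"ty":0,"tz":0,"rx":0,"ry":0,"rz":0,"grip":1},
])

```text
clock: 17.52
tcp_pos: [0.6444, 0.1002, -0.036]
orientation: [-2.221, -2.222, 0.0]
contact_force: [-0.1, -0.9, -0.7]
grip_width: 0.0167
```

Emit:
drive_tool([
  {"tx":0,"ty":0,"tz":-0.1,"rx":0,"ry":0,"rz":0,"grip":1},
  {"tx":0,"ty":0,"tz":-0.1,"rx":0,"ry":0,"rz":0,"grip":1},
  {"tx":0,"ty":0,"tz":0,"rx":0,"ry":0,"rz":0,"grip":1},
])

```text
clock: 17.9
tcp_pos: [0.6446, 0.1002, -0.0387]
orientation: [2.221, 2.221, -0.0]
contact_force: [-3.7, -1.8, 8.0]
grip_width: 0.0167
```

```bash
python3 -c "
from h import *
st()
f=grab('side');W=cloud(f)
m=(W[...,0]>.62)&(W[...,0]<.69)&(W[...,1]>-.015)&(W[...,1]<.24)
hsv=cv2.cvtColor(f['frame'],cv2.COLOR_BGR2HSV); b=m&(hsv[...,1]>120)&(W[...,2]<.15)&(W[...,2]>.012)
p=W[b]
for y0 in np.arange(-.03,.24,.04):
    q=p[(p[:,1]>y0)&(p[:,1]<y0+.04)]; print(round(y0,2),len(q),np.round(np.percentile(q[:,2],[2,50,98]),3) if len(q) else '')
"
```

```text
clock 17.9
tcp_pos [ 0.6446  0.1002 -0.0387]
orientation [ 2.2208e+00  2.2213e+00 -4.0000e-04]
contact_force [-3.6899 -1.8188  8.0472]
grip_width 0.0167
joints [ 0.0496  0.7532 -0.4234  1.7313  0.4261  0.7494 -0.5887]
-0.03 26 [0.026 0.029 0.031]
0.01 52 [0.026 0.029 0.031]
0.05 69 [0.024 0.029 0.116]
0.09 54 [0.027 0.029 0.069]
0.13 22 [0.027 0.029 0.031]
0.17 1 [0.029 0.029 0.029]
0.21 0
```

Emit:
drive_tool([
  {"tx":0,"ty":0,"tz":0,"rx":0,"ry":0,"rz":0,"grip":-1},
  {"tx":0,"ty":0,"tz":0,"rx":0,"ry":0,"rz":0,"grip":-1},
  {"tx":0,"ty":0,"tz":0,"rx":0,"ry":0,"rz":0,"grip":-1},
  {"tx":0,"ty":0,"tz":0.3,"rx":0,"ry":0,"rz":0,"grip":-1},
  {"tx":0,"ty":0,"tz":0.7,"rx":0,"ry":0,"rz":0,"grip":-1},
  {"tx":0,"ty":0,"tz":1,"rx":0,"ry":0,"rz":0,"grip":-1},
  {"tx":0,"ty":0,"tz":1,"rx":0,"ry":0,"rz":0,"grip":-1},
  {"tx":0,"ty":0,"tz":1,"rx":0,"ry":0,"rz":0,"grip":-1},
  {"tx":0,"ty":0,"tz":1,"rx":0,"ry":0,"rz":0,"grip":-1},
  {"tx":0,"ty":0,"tz":1,"rx":0,"ry":0,"rz":0,"grip":-1},
])

```text
clock: 19.2
tcp_pos: [0.6445, 0.1003, 0.0817]
orientation: [2.221, 2.222, 0.0]
contact_force: [-0.5, 0.0, -1.1]
grip_width: 0.0852
```

Emit:
drive_tool([
  {"tx":0,"ty":0,"tz":1,"rx":0,"ry":0,"rz":0,"grip":-1},
  {"tx":0,"ty":0,"tz":1,"rx":0,"ry":0,"rz":0,"grip":-1},
  {"tx":0,"ty":0,"tz":0,"rx":0,"ry":0,"rz":0,"grip":-1},
])

```text
clock: 19.58
tcp_pos: [0.6458, 0.1007, 0.1222]
orientation: [2.22, 2.22, 0.005]
contact_force: [0.3, 0.3, -0.7]
grip_width: 0.0855
```

```bash
python3 -c "
from h import *
st()
fs=[grab('side') for _ in range(4)]; W=np.nanmedian([cloud(f) for f in fs],0); f=fs[0]
X,Y,Z=W[...,0],W[...,1],W[...,2]
hd=(X>.5)&(X<.61)&(Y>-.17)&(Y<-.1)&(Z>.098)&(Z<.112)
p=W[hd]; print('side handle top',hd.sum(),cv2.minAreaRect((p[:,:2]*1000).astype(np.float32)),p.mean(0))
a=f['frame'][150:340,220:440]; cv2.imwrite('pics/s10.png',cv2.resize(a,None,fx=3.2,fy=3.2,interpolation=cv2.INTER_CUBIC))
fs=[grab('top') for _ in range(4)]; W=np.nanmedian([cloud(f) for f in fs],0); f=fs[0]
X,Y,Z=W[...,0],W[...,1],W[...,2]
hd=(X>.5)&(X<.61)&(Y>-.17)&(Y<-.1)&(Z>.09)&(Z<.112)
p=W[hd]; print('top handle',hd.sum(),cv2.minAreaRect((p[:,:2]*1000).astype(np.float32)),p.mean(0))
a=f['frame'][120:280,200:460]; cv2.imwrite('pics/t10.png',cv2.resize(a,None,fx=3,fy=3,interpolation=cv2.INTER_CUBIC))
"
```

```text
clock 19.575
tcp_pos [0.6458 0.1007 0.1222]
orientation [2.2198 2.2203 0.0046]
contact_force [ 0.2909  0.3368 -0.7093]
grip_width 0.0855
joints [ 0.1091  0.5584 -0.5059  1.6501  0.3086  1.0098 -0.497 ]
side handle top 170 ((556.8828125, -133.50558471679688), (58.4394416809082, 17.304977416992188), 9.984152793884277) [ 0.55668143 -0.13592405  0.10254868]
top handle 134 ((555.1281127929688, -132.68292236328125), (59.6579704284668, 16.183712005615234), 11.216954231262207) [ 0.55490985 -0.13154186  0.10241551]<string>:4: RuntimeWarning: All-NaN slice encountered
```

View pics/s10.png

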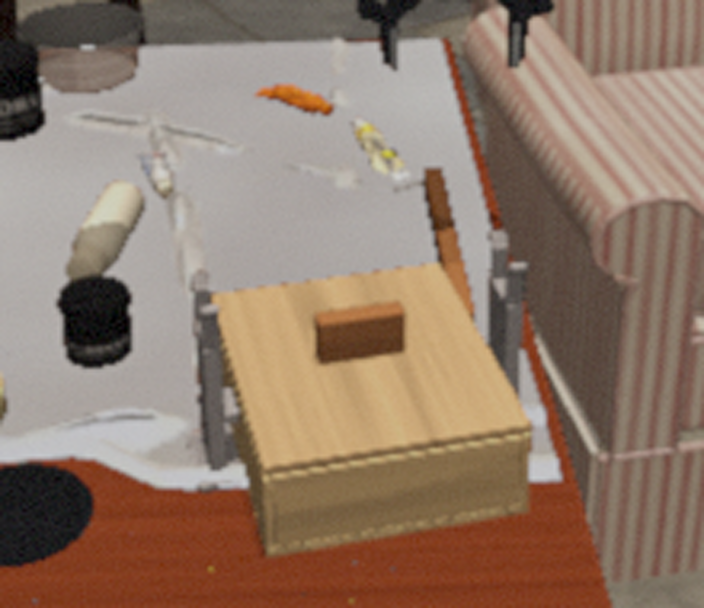

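View pics/t10.png

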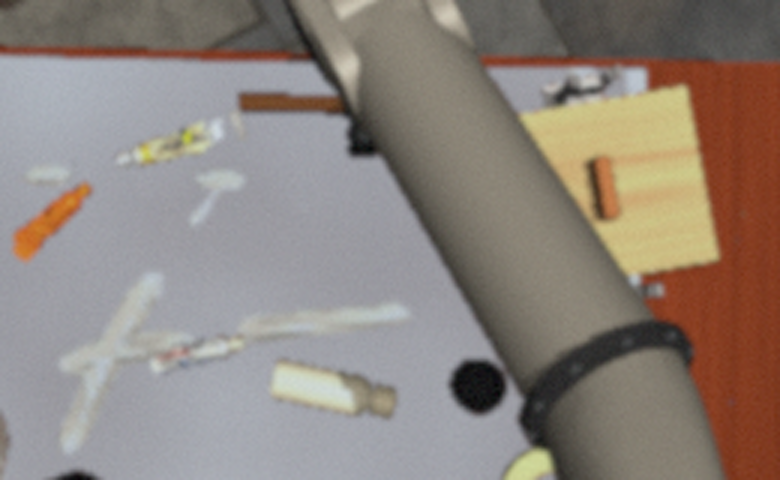

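Emit:
drive_tool([
  {"tx":-0.277,"ty":-0.729,"tz":0,"rx":0,"ry":0,"rz":-0.617,"grip":-1},
  {"tx":-0.277,"ty":-0.729,"tz":0,"rx":0,"ry":0,"rz":-0.617,"grip":-1},
  {"tx":-0.277,"ty":-0.729,"tz":0,"rx":0,"ry":0,"rz":-0.617,"grip":-1},
  {"tx":-0.277,"ty":-0.729,"tz":0,"rx":0,"ry":0,"rz":-0.617,"grip":-1},
  {"tx":-0.277,"ty":-0.729,"tz":0,"rx":0,"ry":0,"rz":-0.617,"grip":-1},
  {"tx":-0.277,"ty":-0.729,"tz":0,"rx":0,"ry":0,"rz":-0.617,"grip":-1},
  {"tx":-0.277,"ty":-0.729,"tz":0,"rx":0,"ry":0,"rz":-0.617,"grip":-1},
  {"tx":-0.277,"ty":-0.729,"tz":0,"rx":0,"ry":0,"rz":-0.617,"grip":-1},
  {"tx":-0.277,"ty":-0.729,"tz":0,"rx":0,"ry":0,"rz":-0.617,"grip":-1},
  {"tx":-0.277,"ty":-0.729,"tz":0,"rx":0,"ry":0,"rz":-0.617,"grip":-1},
])

```text
clock: 21.22
tcp_pos: [0.5888, -0.0459, 0.1199]
orientation: [-2.947, -1.087, 0.0]
contact_force: [-0.2, 0.2, -0.5]
grip_width: 0.0856
```

Emit:
drive_tool([
  {"tx":-0.277,"ty":-0.729,"tz":0,"rx":0,"ry":0,"rz":-0.617,"grip":-1},
  {"tx":-0.277,"ty":-0.729,"tz":0,"rx":0,"ry":0,"rz":-0.617,"grip":-1},
  {"tx":-0.277,"ty":-0.729,"tz":0,"rx":0,"ry":0,"rz":-0.617,"grip":-1},
  {"tx":-0.277,"ty":-0.729,"tz":0,"rx":0,"ry":0,"rz":-0.617,"grip":-1},
  {"tx":-0.277,"ty":-0.729,"tz":0,"rx":0,"ry":0,"rz":-0.617,"grip":-1},
  {"tx":-0.277,"ty":-0.729,"tz":0,"rx":0,"ry":0,"rz":-0.617,"grip":-1},
  {"tx":0,"ty":0,"tz":0,"rx":0,"ry":0,"rz":0,"grip":-1},
  {"tx":0,"ty":0,"tz":0,"rx":0,"ry":0,"rz":0,"grip":-1},
  {"tx":0,"ty":0,"tz":0,"rx":0,"ry":0,"rz":0,"grip":-1},
])

```text
clock: 22.35
tcp_pos: [0.5562, -0.132, 0.1201]
orientation: [-3.126, -0.306, -0.0]
contact_force: [0.9, -0.3, 0.8]
grip_width: 0.085
```

```bash
python3 -c "
from h import *
st();jaw()"
```

```text
clock 22.35
tcp_pos [ 0.5562 -0.132   0.1201]
orientation [-3.1262e+00 -3.0580e-01 -3.0000e-04]
contact_force [ 0.9092 -0.2807  0.7585]
grip_width 0.085
joints [ 0.2642  0.3954 -0.1766  1.867   0.0868  0.8865 -1.3298]
jaw yaw 101.17243578722663 zaxis [ 2.e-04  5.e-04 -1.e+00]
```

Down 86 mm, then close.

Emit:
drive_tool([
  {"tx":0,"ty":-0.05,"tz":-0.8,"rx":0,"ry":0,"rz":0,"grip":-1},
  {"tx":0,"ty":0,"tz":-0.8,"rx":0,"ry":0,"rz":0,"grip":-1},
  {"tx":0,"ty":0,"tz":-0.8,"rx":0,"ry":0,"rz":0,"grip":-1},
  {"tx":0,"ty":0,"tz":-0.8,"rx":0,"ry":0,"rz":0,"grip":-1},
  {"tx":0,"ty":0,"tz":-0.7,"rx":0,"ry":0,"rz":0,"grip":-1},
  {"tx":0,"ty":0,"tz":-0.4,"rx":0,"ry":0,"rz":0,"grip":-1},
  {"tx":0,"ty":0,"tz":0,"rx":0,"ry":0,"rz":0,"grip":-1},
  {"tx":0,"ty":0,"tz":0,"rx":0,"ry":0,"rz":0,"grip":-1},
])

```text
clock: 23.35
tcp_pos: [0.5563, -0.1341, 0.0346]
orientation: [3.127, 0.302, 0.001]
contact_force: [0.4, 0.0, 0.5]
grip_width: 0.0857
```

Emit:
drive_tool([
  {"tx":0,"ty":0,"tz":0,"rx":0,"ry":0,"rz":0,"grip":0},
  {"tx":0,"ty":0,"tz":0,"rx":0,"ry":0,"rz":0,"grip":1},
  {"tx":0,"ty":0,"tz":0,"rx":0,"ry":0,"rz":0,"grip":1},
  {"tx":0,"ty":0,"tz":0,"rx":0,"ry":0,"rz":0,"grip":1},
  {"tx":0,"ty":0,"tz":0,"rx":0,"ry":0,"rz":0,"grip":1},
])

```text
clock: 23.98
tcp_pos: [0.556, -0.134, 0.0344]
orientation: [3.127, 0.302, 0.001]
contact_force: [-1.3, -0.2, 3.8]
grip_width: 0.015
```

```bash
python3 -c "
from h import *
st();jaw()
f=grab('side');W=cloud(f)
for v in range(240,270,2): print(v,f['frame'][v,330],np.round(W[v,330],3))
a=f['frame'][150:340,220:440]; cv2.imwrite('pics/s11.png',cv2.resize(a,None,fx=3.2,fy=3.2,interpolation=cv2.INTER_CUBIC))"
```

```text
clock 23.975
tcp_pos [ 0.556  -0.134   0.0344]
orientation [3.1269e+00 3.0230e-01 6.0000e-04]
contact_force [-1.3195 -0.1845  3.8445]
grip_width 0.015
joints [ 0.2527  0.5117 -0.1609  1.9227  0.1199  0.7159 -1.3566]
jaw yaw 101.04374587631031 zaxis [ 4.e-04 -1.e-04 -1.e+00]
240 [24 19 18] [ 0.552 -0.181  0.151]
242 [ 9 11 10] [ 0.552 -0.183  0.148]
244 [19 18 16] [ 0.552 -0.183  0.143]
246 [16 17 19] [ 0.552 -0.181  0.137]
248 [24 21 21] [ 0.552 -0.179  0.131]
250 [32 33 29] [ 0.552 -0.178  0.126]
252 [34 34 34] [ 0.553 -0.158  0.107]
254 [41 40 41] [ 0.553 -0.154  0.1  ]
256 [39 39 38] [ 0.553 -0.155  0.095]
258 [32 31 31] [ 0.553 -0.155  0.091]
260 [34 37 39] [ 0.553 -0.155  0.085]
262 [71 75 80] [ 0.553 -0.15   0.077]
264 [ 64  84 104] [ 0.553 -0.147  0.07 ]
266 [ 53  78 102] [ 0.553 -0.156  0.071]
268 [ 51  77 102] [ 0.552 -0.164  0.071]
```

View pics/s11.png

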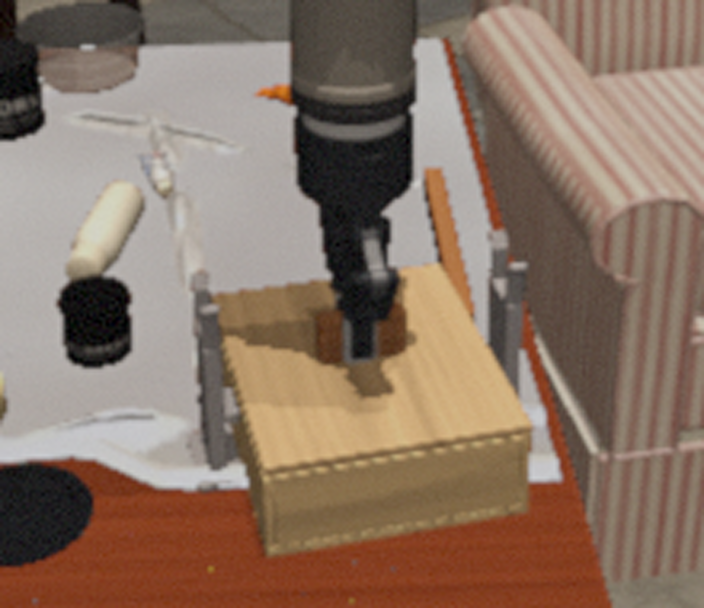

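Emit:
drive_tool([
  {"tx":0,"ty":0,"tz":0.2,"rx":0,"ry":0,"rz":0,"grip":1},
  {"tx":0,"ty":0,"tz":0.3,"rx":0,"ry":0,"rz":0,"grip":1},
  {"tx":0,"ty":0,"tz":0.4,"rx":0,"ry":0,"rz":0,"grip":1},
  {"tx":0,"ty":0,"tz":0.5,"rx":0,"ry":0,"rz":0,"grip":1},
  {"tx":0,"ty":0,"tz":0.6,"rx":0,"ry":0,"rz":0,"grip":1},
  {"tx":0,"ty":0,"tz":0.7,"rx":0,"ry":0,"rz":0,"grip":1},
  {"tx":0,"ty":0,"tz":0.8,"rx":0,"ry":0,"rz":0,"grip":1},
  {"tx":0,"ty":0,"tz":0.8,"rx":0,"ry":0,"rz":0,"grip":1},
  {"tx":0,"ty":0,"tz":0.8,"rx":0,"ry":0,"rz":0,"grip":1},
  {"tx":0,"ty":0,"tz":0.5,"rx":0,"ry":0,"rz":0,"grip":1},
], grip_force=90)

```text
clock: 25.28
tcp_pos: [0.5562, -0.1341, 0.1475]
orientation: [3.127, 0.302, 0.002]
contact_force: [-0.2, -0.0, -2.8]
grip_width: 0.0146
```

```bash
python3 -c "
from h import *
st();jaw()
f=grab('side');W=cloud(f)
a=f['frame'][130:340,220:440]; cv2.imwrite('pics/s12.png',cv2.resize(a,None,fx=2.8,fy=2.8,interpolation=cv2.INTER_CUBIC))"
```

```text
clock 25.275
tcp_pos [ 0.5562 -0.1341  0.1475]
orientation [3.1266e+00 3.0220e-01 1.9000e-03]
contact_force [-0.1719 -0.0129 -2.8412]
grip_width 0.0146
joints [ 0.2695  0.3633 -0.178   1.8428  0.0781  0.941  -1.3211]
jaw yaw 101.04069387517359 zaxis [ 1.3e-03 -3.0e-04 -1.0e+00]
```

View pics/s12.png

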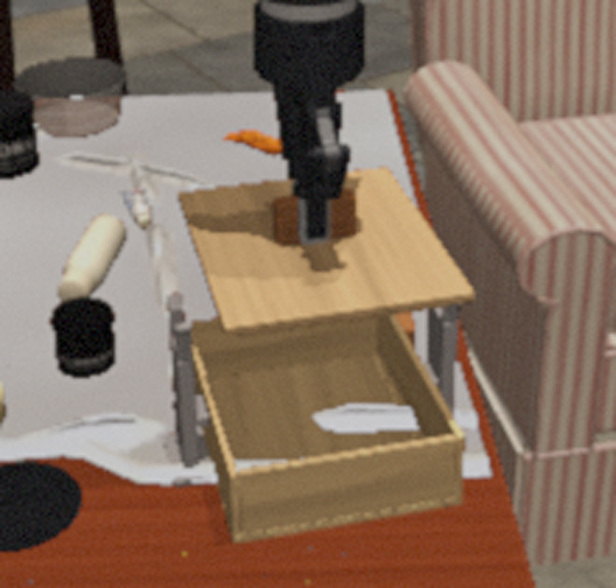

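Emit:
drive_tool([
  {"tx":0,"ty":0,"tz":0.3,"rx":0,"ry":0,"rz":0,"grip":1},
  {"tx":-0.181,"ty":0.731,"tz":0,"rx":0,"ry":0,"rz":-0.087,"grip":1},
  {"tx":-0.181,"ty":0.731,"tz":0,"rx":0,"ry":0,"rz":-0.087,"grip":1},
  {"tx":-0.181,"ty":0.731,"tz":0,"rx":0,"ry":0,"rz":-0.087,"grip":1},
  {"tx":-0.181,"ty":0.731,"tz":0,"rx":0,"ry":0,"rz":-0.087,"grip":1},
  {"tx":-0.181,"ty":0.731,"tz":0,"rx":0,"ry":0,"rz":-0.087,"grip":1},
  {"tx":-0.181,"ty":0.731,"tz":0,"rx":0,"ry":0,"rz":-0.087,"grip":1},
  {"tx":-0.181,"ty":0.731,"tz":0,"rx":0,"ry":0,"rz":-0.087,"grip":1},
  {"tx":-0.181,"ty":0.731,"tz":0,"rx":0,"ry":0,"rz":-0.087,"grip":1},
])

```text
clock: 26.45
tcp_pos: [0.5258, -0.0154, 0.1515]
orientation: [-3.138, -0.15, 0.002]
contact_force: [0.7, 0.0, -2.6]
grip_width: 0.0146
```

Emit:
drive_tool([
  {"tx":-0.181,"ty":0.731,"tz":0,"rx":0,"ry":0,"rz":-0.087,"grip":1},
  {"tx":-0.181,"ty":0.731,"tz":0,"rx":0,"ry":0,"rz":-0.087,"grip":1},
  {"tx":-0.181,"ty":0.731,"tz":0,"rx":0,"ry":0,"rz":-0.087,"grip":1},
  {"tx":-0.181,"ty":0.731,"tz":0,"rx":0,"ry":0,"rz":-0.087,"grip":1},
  {"tx":-0.181,"ty":0.731,"tz":0,"rx":0,"ry":0,"rz":-0.087,"grip":1},
  {"tx":-0.181,"ty":0.731,"tz":0,"rx":0,"ry":0,"rz":-0.087,"grip":1},
  {"tx":-0.181,"ty":0.731,"tz":0,"rx":0,"ry":0,"rz":-0.087,"grip":1},
  {"tx":-0.181,"ty":0.731,"tz":0,"rx":0,"ry":0,"rz":-0.087,"grip":1},
  {"tx":0,"ty":0,"tz":-0.8,"rx":0,"ry":0,"rz":0,"grip":1},
  {"tx":0,"ty":0,"tz":-0.8,"rx":0,"ry":0,"rz":0,"grip":1},
])

```text
clock: 27.7
tcp_pos: [0.4972, 0.0994, 0.1185]
orientation: [3.141, -0.002, -0.002]
contact_force: [0.1, 0.5, -2.4]
grip_width: 0.0148
```

Emit:
drive_tool([
  {"tx":0,"ty":0,"tz":-0.8,"rx":0,"ry":0,"rz":0,"grip":1},
  {"tx":0,"ty":0,"tz":-0.8,"rx":0,"ry":0,"rz":0,"grip":1},
  {"tx":0,"ty":0,"tz":-0.8,"rx":0,"ry":0,"rz":0,"grip":1},
  {"tx":0,"ty":0,"tz":0,"rx":0,"ry":0,"rz":0,"grip":1},
  {"tx":0,"ty":0,"tz":0,"rx":0,"ry":0,"rz":0,"grip":1},
])

```text
clock: 28.32
tcp_pos: [0.4983, 0.1, 0.0724]
orientation: [-3.141, 0.003, -0.001]
contact_force: [-0.4, 1.1, -1.6]
grip_width: 0.0146
```

```bash
python3 -c "
from h import *
st();jaw()
f=grab('side');W=cloud(f)
a=f['frame'][130:340,180:440]; cv2.imwrite('pics/s13.png',cv2.resize(a,None,fx=2.8,fy=2.8,interpolation=cv2.INTER_CUBIC))
f=grab('top')
a=f['frame'][120:280,200:460]; cv2.imwrite('pics/t13.png',cv2.resize(a,None,fx=3,fy=3,interpolation=cv2.INTER_CUBIC))"
```

```text
clock 28.325
tcp_pos [0.4983 0.1    0.0724]
orientation [-3.1414e+00  2.5000e-03 -9.0000e-04]
contact_force [-0.3844  1.1143 -1.5522]
grip_width 0.0146
joints [-0.1134  0.3754 -0.2504  2.0439  0.1356  0.737  -2.02  ]
jaw yaw 89.9078983597023 zaxis [ 6.e-04  2.e-04 -1.e+00]
```

View pics/s13.png

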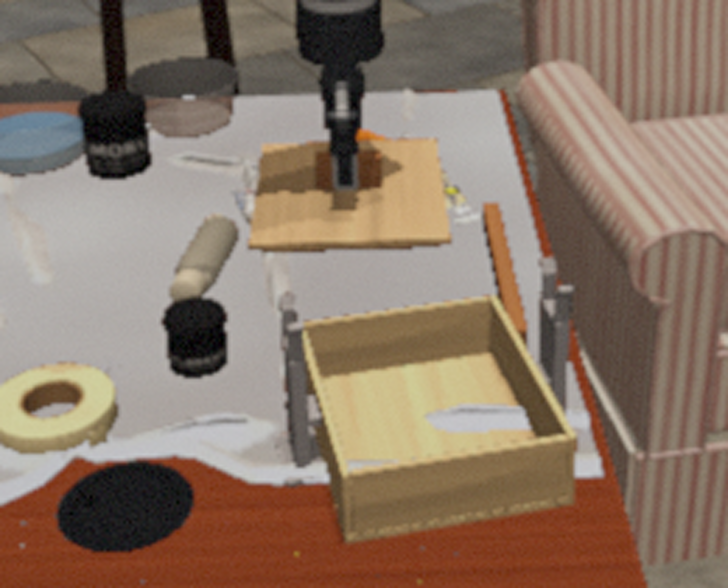

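View pics/t13.png

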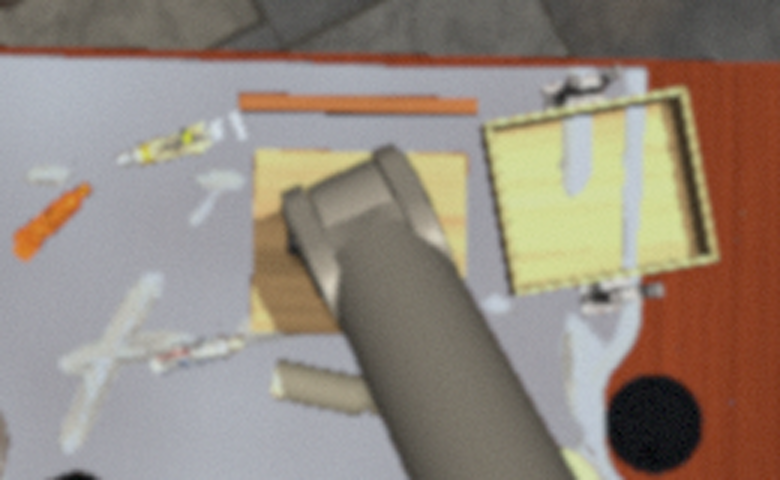

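```bash
python3 -c "
from h import *
W=np.load('W0.npy')
for u in range(275,340,6):
    col=W[205:242,u]; k=col[:,2]>.0075; print(u,'y',round(col[20,1],3),'x',np.round(col[k,0],3)[[0,-1]] if k.any() else '', 'zmax',round(np.nanmax(col[:,2]),3))
"
```

```text
275 y 0.23 x [0.403 0.389] zmax 0.02
281 y 0.212 x [0.418 0.398] zmax 0.011
287 y 0.194 x [0.422 0.404] zmax 0.022
293 y 0.176 x [0.422 0.381] zmax 0.031
299 y 0.158 x [0.422 0.381] zmax 0.025
305 y 0.14 x [0.426 0.414] zmax 0.015
311 y 0.122 x [0.426 0.417] zmax 0.015
317 y 0.104 x [0.432 0.417] zmax 0.016
323 y 0.086 x [0.43  0.421] zmax 0.013
329 y 0.068 x [0.433 0.427] zmax 0.011
335 y 0.049 x  zmax 0.007
```

Emit:
drive_tool([
  {"tx":0.7,"ty":0.2,"tz":0,"rx":0,"ry":0,"rz":0,"grip":1},
  {"tx":0.6,"ty":0,"tz":-0.2,"rx":0,"ry":0,"rz":0,"grip":1},
  {"tx":0,"ty":0,"tz":-0.8,"rx":0,"ry":0,"rz":0,"grip":1},
  {"tx":0,"ty":0,"tz":-0.8,"rx":0,"ry":0,"rz":0,"grip":1},
  {"tx":0,"ty":0,"tz":-0.8,"rx":0,"ry":0,"rz":0,"grip":1},
  {"tx":0,"ty":0,"tz":-0.8,"rx":0,"ry":0,"rz":0,"grip":1},
  {"tx":0,"ty":0,"tz":-0.5,"rx":0,"ry":0,"rz":0,"grip":1},
  {"tx":0,"ty":0,"tz":-0.2,"rx":0,"ry":0,"rz":0,"grip":1},
  {"tx":0,"ty":0,"tz":0,"rx":0,"ry":0,"rz":0,"grip":1},
  {"tx":0,"ty":0,"tz":0,"rx":0,"ry":0,"rz":0,"grip":1},
])

```text
clock: 29.68
tcp_pos: [0.5244, 0.104, -0.0094]
orientation: [-3.141, 0.003, -0.002]
contact_force: [-0.3, 0.5, -2.5]
grip_width: 0.0145
```

Emit:
drive_tool([
  {"tx":0,"ty":0,"tz":-0.1,"rx":0,"ry":0,"rz":0,"grip":1},
  {"tx":0,"ty":0,"tz":-0.1,"rx":0,"ry":0,"rz":0,"grip":1},
  {"tx":0,"ty":0,"tz":0,"rx":0,"ry":0,"rz":0,"grip":1},
])

```text
clock: 30.05
tcp_pos: [0.5238, 0.1038, -0.014]
orientation: [3.141, -0.003, -0.0]
contact_force: [0.4, -1.2, -2.6]
grip_width: 0.0149
```

Emit:
drive_tool([
  {"tx":0,"ty":0,"tz":-0.1,"rx":0,"ry":0,"rz":0,"grip":1},
  {"tx":0,"ty":0,"tz":-0.05,"rx":0,"ry":0,"rz":0,"grip":1},
  {"tx":0,"ty":0,"tz":0,"rx":0,"ry":0,"rz":0,"grip":1},
])

```text
clock: 30.42
tcp_pos: [0.5238, 0.1039, -0.017]
orientation: [3.142, -0.003, -0.0]
contact_force: [0.9, -0.3, -1.5]
grip_width: 0.0147
```

Emit:
drive_tool([
  {"tx":0,"ty":0,"tz":-0.1,"rx":0,"ry":0,"rz":0,"grip":1},
  {"tx":0,"ty":0,"tz":0,"rx":0,"ry":0,"rz":0,"grip":1},
])

```text
clock: 30.68
tcp_pos: [0.5241, 0.1039, -0.0176]
orientation: [3.141, -0.003, 0.001]
contact_force: [-4.4, -0.8, 14.5]
grip_width: 0.0146
```

```bash
python3 -c "
from h import *
f=grab('side');W=cloud(f)
X,Y,Z=W[...,0],W[...,1],W[...,2]
hsv=cv2.cvtColor(f['frame'],cv2.COLOR_BGR2HSV)
m=(X>.44)&(X<.61)&(Y>.01)&(Y<.2)&(Z>.005)&(Z<.03)
p=W[m]; A=np.c_[p[:,:2],np.ones(len(p))]; print(len(p),np.linalg.lstsq(A,p[:,2],rcond=None)[0],np.median(p[:,2]),cv2.minAreaRect((p[:,:2]*1000).astype(np.float32)))
"
```

```text
1741 [ 0.00140882 -0.00023772  0.01790857] 0.018383733185809437 ((525.1138916015625, 108.91041564941406), (169.7637481689453, 182.25936889648438), 0.4352130889892578)
```

Emit:
drive_tool([
  {"tx":0,"ty":0,"tz":0,"rx":0,"ry":0,"rz":0,"grip":-1},
  {"tx":0,"ty":0,"tz":0,"rx":0,"ry":0,"rz":0,"grip":-1},
  {"tx":0,"ty":0,"tz":0,"rx":0,"ry":0,"rz":0,"grip":-1},
  {"tx":0,"ty":0,"tz":0.4,"rx":0,"ry":0,"rz":0,"grip":-1},
  {"tx":0,"ty":0,"tz":0.8,"rx":0,"ry":0,"rz":0,"grip":-1},
  {"tx":0,"ty":0,"tz":1,"rx":0,"ry":0,"rz":0,"grip":-1},
  {"tx":0,"ty":0,"tz":1,"rx":0,"ry":0,"rz":0,"grip":-1},
  {"tx":0,"ty":0,"tz":1,"rx":0,"ry":0,"rz":0,"grip":-1},
  {"tx":0,"ty":0,"tz":1,"rx":0,"ry":0,"rz":0,"grip":-1},
  {"tx":0,"ty":0,"tz":0,"rx":0,"ry":0,"rz":0,"grip":-1},
])

```text
clock: 31.98
tcp_pos: [0.5255, 0.1043, 0.0875]
orientation: [-3.141, 0.003, -0.007]
contact_force: [0.2, 0.0, -0.7]
grip_width: 0.0852
```

```bash
cat >> h.py <<'E'
def ray(f,u,v,z):
    d=f['T'][:3,:3]@np.array([(u-f['cx'])/f['fx'],(v-f['cy'])/f['fy'],1]); o=f['T'][:3,3]
    return o+d*(z-o[2])/d[2]
E
python3 -c "
from h import *
st()
fs=[grab('top') for _ in range(4)];f=fs[0]
C=np.mean([g['frame'] for g in fs],0).astype(np.uint8)
a=C[140:260,190:340]; cv2.imwrite('pics/t14.png',cv2.resize(a,None,fx=5,fy=5,interpolation=cv2.INTER_CUBIC))
fs=[grab('side') for _ in range(4)]
C=np.mean([g['frame'] for g in fs],0).astype(np.uint8)
a=C[160:260,230:380]; cv2.imwrite('pics/s14.png',cv2.resize(a,None,fx=5,fy=5,interpolation=cv2.INTER_CUBIC))
"
```

```text
clock 31.975
tcp_pos [0.5255 0.1043 0.0875]
orientation [-3.1406e+00  2.7000e-03 -6.8000e-03]
contact_force [ 0.1835  0.0376 -0.6644]
grip_width 0.0852
joints [-0.1093  0.3896 -0.2498  1.9744  0.1335  0.7886 -2.0076]
```

View pics/t14.png

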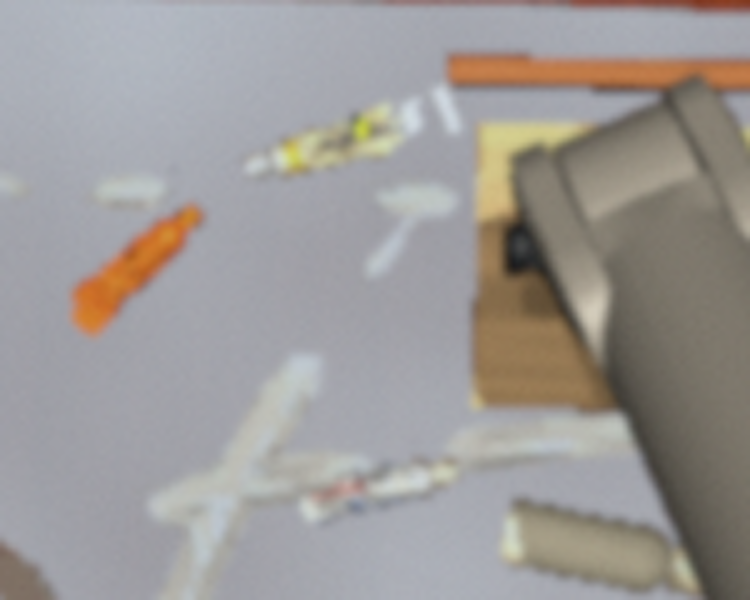

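View pics/s14.png

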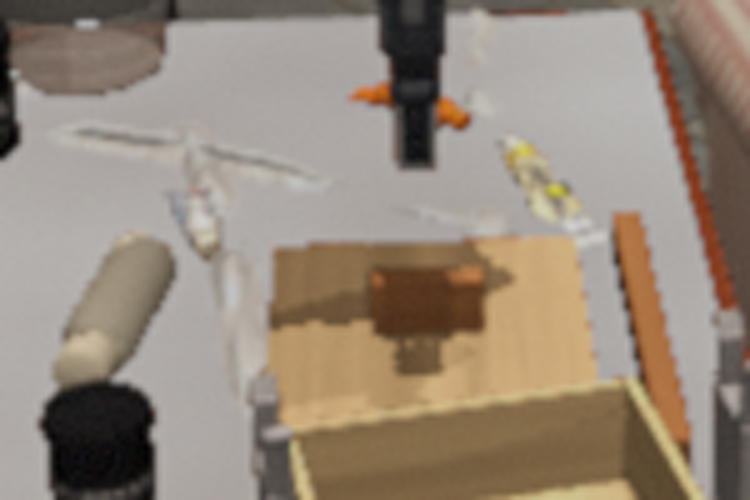

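```bash
python3 -c "
from h import *
f=grab('top')
for nm,c,t in(('yellow',(239,173.6),(279.8,162)),('white',(281.4,233),(250,242.2))):
    a=ray(f,*c,.01)[:2]; b=ray(f,*t,.008)[:2]; d=(b-a); L=np.linalg.norm(d); d/=L
    print(nm,'cap',a,'tail',b,'L',L,'dir deg',np.degrees(np.arctan2(d[1],d[0])),'mid',a+d*.0625, a+d*.055)
"
```

```text
yellow cap [0.57929851 0.34097346] tail [0.61711521 0.21946001] L 0.12726201024974754 dir deg -72.71312049057806 mid [0.59787077 0.28129665] [0.5956421  0.28845787]
white cap [0.40361219 0.20950623] tail [0.37442543 0.30271557] L 0.0976721399549698 dir deg 107.38697438459828 mid [0.3849357 0.2691505] [0.38717688 0.26199319]
```

Emit:
drive_tool([
  {"tx":0.181,"ty":0.442,"tz":0,"rx":0,"ry":0,"rz":0.671,"grip":-1},
  {"tx":0.181,"ty":0.442,"tz":0,"rx":0,"ry":0,"rz":0.671,"grip":-1},
  {"tx":0.181,"ty":0.442,"tz":0,"rx":0,"ry":0,"rz":0.671,"grip":-1},
  {"tx":0.181,"ty":0.442,"tz":0,"rx":0,"ry":0,"rz":0.671,"grip":-1},
  {"tx":0.181,"ty":0.442,"tz":0,"rx":0,"ry":0,"rz":0.671,"grip":-1},
  {"tx":0.181,"ty":0.442,"tz":0,"rx":0,"ry":0,"rz":0.671,"grip":-1},
  {"tx":0.181,"ty":0.442,"tz":0,"rx":0,"ry":0,"rz":0.671,"grip":-1},
  {"tx":0.181,"ty":0.442,"tz":0,"rx":0,"ry":0,"rz":0.671,"grip":-1},
  {"tx":0.181,"ty":0.442,"tz":0,"rx":0,"ry":0,"rz":0.671,"grip":-1},
  {"tx":0.181,"ty":0.442,"tz":0,"rx":0,"ry":0,"rz":0.671,"grip":-1},
])

```text
clock: 33.67
tcp_pos: [0.5601, 0.1925, 0.0848]
orientation: [-2.802, -1.42, 0.001]
contact_force: [-0.5, 0.1, 0.3]
grip_width: 0.0857
```

Emit:
drive_tool([
  {"tx":0.181,"ty":0.442,"tz":0,"rx":0,"ry":0,"rz":0.671,"grip":-1},
  {"tx":0.181,"ty":0.442,"tz":0,"rx":0,"ry":0,"rz":0.671,"grip":-1},
  {"tx":0.181,"ty":0.442,"tz":0,"rx":0,"ry":0,"rz":0.671,"grip":-1},
  {"tx":0.181,"ty":0.442,"tz":0,"rx":0,"ry":0,"rz":0.671,"grip":-1},
  {"tx":0.181,"ty":0.442,"tz":0,"rx":0,"ry":0,"rz":0.671,"grip":-1},
  {"tx":0.181,"ty":0.442,"tz":0,"rx":0,"ry":0,"rz":0.671,"grip":-1},
  {"tx":0.181,"ty":0.442,"tz":0,"rx":0,"ry":0,"rz":0.671,"grip":-1},
  {"tx":0.181,"ty":0.442,"tz":0,"rx":0,"ry":0,"rz":0.671,"grip":-1},
  {"tx":0.181,"ty":0.442,"tz":0,"rx":0,"ry":0,"rz":0.671,"grip":-1},
  {"tx":0.181,"ty":0.442,"tz":0,"rx":0,"ry":0,"rz":0.671,"grip":-1},
])

```text
clock: 34.92
tcp_pos: [0.5963, 0.2808, 0.0846]
orientation: [-1.859, -2.532, 0.001]
contact_force: [-0.3, -0.6, 0.7]
grip_width: 0.0854
```

Emit:
drive_tool([
  {"tx":0,"ty":0,"tz":0,"rx":0,"ry":0,"rz":0,"grip":-1},
  {"tx":0,"ty":0,"tz":0,"rx":0,"ry":0,"rz":0,"grip":-1},
])

```text
clock: 35.17
tcp_pos: [0.5961, 0.2801, 0.0847]
orientation: [-1.865, -2.528, 0.001]
contact_force: [0.4, 0.2, 0.1]
grip_width: 0.0854
```

```bash
python3 -c "
from h import *
st();jaw()
f=grab('side');W=cloud(f)
a=f['frame'][100:260,230:440]; cv2.imwrite('pics/s15.png',cv2.resize(a,None,fx=3.6,fy=3.6,interpolation=cv2.INTER_CUBIC))
f=grab('top')
a=f['frame'][120:280,200:460]; cv2.imwrite('pics/t15.png',cv2.resize(a,None,fx=3,fy=3,interpolation=cv2.INTER_CUBIC))"
```

```text
clock 35.175
tcp_pos [0.5961 0.2801 0.0847]
orientation [-1.8653e+00 -2.5277e+00  1.3000e-03]
contact_force [0.3546 0.2148 0.0958]
grip_width 0.0854
joints [-0.078   0.6498 -0.6595  1.6525  0.4565  0.9993 -0.5917]
jaw yaw 17.149090816371057 zaxis [-6.e-04 -6.e-04 -1.e+00]
```

View pics/s15.png

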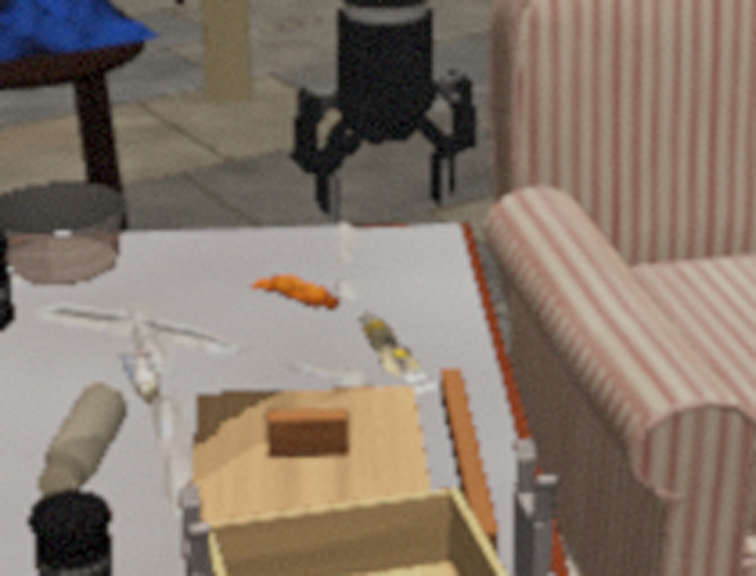

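View pics/t15.png

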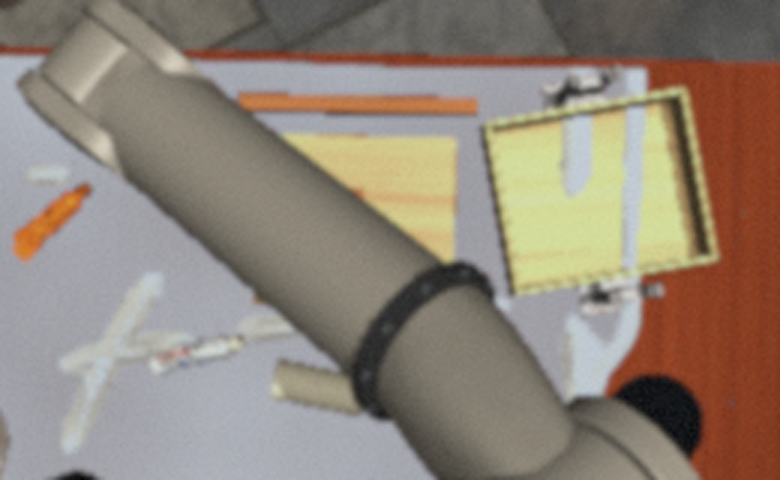

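Emit:
drive_tool([
  {"tx":0.05,"ty":0.05,"tz":-0.9,"rx":0,"ry":0,"rz":0,"grip":-1},
  {"tx":0,"ty":0,"tz":-0.9,"rx":0,"ry":0,"rz":0,"grip":-1},
  {"tx":0,"ty":0,"tz":-0.9,"rx":0,"ry":0,"rz":0,"grip":-1},
  {"tx":0,"ty":0,"tz":-0.9,"rx":0,"ry":0,"rz":0,"grip":-1},
  {"tx":0,"ty":0,"tz":-0.9,"rx":0,"ry":0,"rz":0,"grip":-1},
  {"tx":0,"ty":0,"tz":-0.7,"rx":0,"ry":0,"rz":0,"grip":-1},
  {"tx":0,"ty":0,"tz":-0.5,"rx":0,"ry":0,"rz":0,"grip":-1},
  {"tx":0,"ty":0,"tz":-0.2,"rx":0,"ry":0,"rz":0,"grip":-1},
  {"tx":0,"ty":0,"tz":0,"rx":0,"ry":0,"rz":0,"grip":-1},
  {"tx":0,"ty":0,"tz":0,"rx":0,"ry":0,"rz":0,"grip":-1},
], grip_force=45)

```text
clock: 36.52
tcp_pos: [0.5978, 0.282, -0.0323]
orientation: [1.863, 2.529, 0.002]
contact_force: [-0.3, -0.7, 0.2]
grip_width: 0.0854
```

```bash
python3 -c "
from h import *
st();jaw()
f=grab('side');W=cloud(f)
a=f['frame'][130:240,270:400]; cv2.imwrite('pics/s16.png',cv2.resize(a,None,fx=5,fy=5,interpolation=cv2.INTER_CUBIC))"
```

```text
clock 36.525
tcp_pos [ 0.5978  0.282  -0.0323]
orientation [1.8626e+00 2.5293e+00 1.6000e-03]
contact_force [-0.2742 -0.7334  0.2195]
grip_width 0.0854
joints [-0.1323  0.7917 -0.5819  1.7007  0.5636  0.8214 -0.67  ]
jaw yaw 17.265280379967766 zaxis [ 1.e-03  6.e-04 -1.e+00]
```

View pics/s16.png

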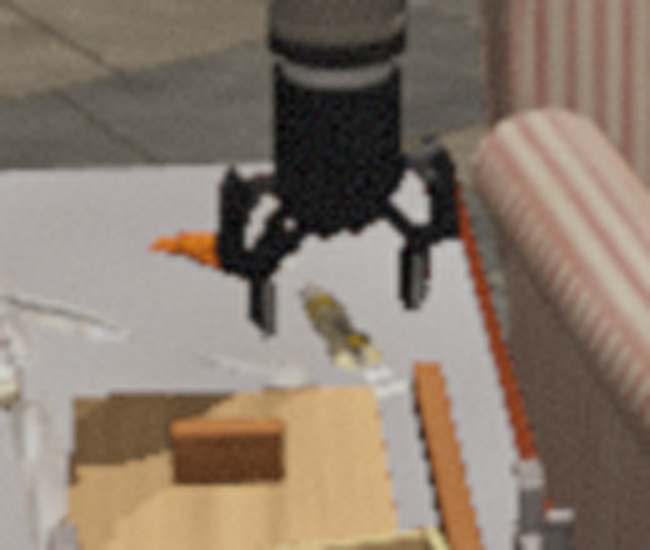

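Emit:
drive_tool([
  {"tx":0,"ty":0,"tz":-0.2,"rx":0,"ry":0,"rz":0,"grip":0},
  {"tx":0,"ty":0,"tz":0,"rx":0,"ry":0,"rz":0,"grip":0},
  {"tx":0,"ty":0,"tz":0,"rx":0,"ry":0,"rz":0,"grip":1},
  {"tx":0,"ty":0,"tz":0,"rx":0,"ry":0,"rz":0,"grip":1},
  {"tx":0,"ty":0,"tz":0,"rx":0,"ry":0,"rz":0,"grip":1},
  {"tx":0,"ty":0,"tz":0,"rx":0,"ry":0,"rz":0,"grip":1},
])

```text
clock: 37.33
tcp_pos: [0.5977, 0.2819, -0.0365]
orientation: [1.863, 2.529, 0.001]
contact_force: [0.7, 0.3, 2.6]
grip_width: 0.026
```

Emit:
drive_tool([
  {"tx":0,"ty":0,"tz":0.3,"rx":0,"ry":0,"rz":0,"grip":1},
  {"tx":0,"ty":0,"tz":0.6,"rx":0,"ry":0,"rz":0,"grip":1},
  {"tx":0,"ty":0,"tz":0.9,"rx":0,"ry":0,"rz":0,"grip":1},
  {"tx":0,"ty":0,"tz":0.9,"rx":0,"ry":0,"rz":0,"grip":1},
  {"tx":0,"ty":0,"tz":0.9,"rx":0,"ry":0,"rz":0,"grip":1},
  {"tx":0,"ty":0,"tz":0.9,"rx":0,"ry":0,"rz":0,"grip":1},
  {"tx":0,"ty":0,"tz":0.9,"rx":0,"ry":0,"rz":0,"grip":1},
  {"tx":0,"ty":0,"tz":0.9,"rx":0,"ry":0,"rz":0,"grip":1},
  {"tx":0,"ty":0,"tz":0.8,"rx":0,"ry":0,"rz":0,"grip":1},
  {"tx":0,"ty":0,"tz":0,"rx":0,"ry":0,"rz":0,"grip":1},
], grip_force=60)

```text
clock: 38.58
tcp_pos: [0.5981, 0.2823, 0.1068]
orientation: [1.862, 2.529, 0.004]
contact_force: [-0.3, 0.4, -0.3]
grip_width: 0.0252
```

```bash
python3 -c "
from h import *
st();jaw()
f=grab('side');W=cloud(f)
a=f['frame'][80:240,250:400]; cv2.imwrite('pics/s17.png',cv2.resize(a,None,fx=4,fy=3.7,interpolation=cv2.INTER_CUBIC))"
```

```text
clock 38.575
tcp_pos [0.5981 0.2823 0.1068]
orientation [1.8623 2.5288 0.0037]
contact_force [-0.3339  0.4327 -0.3156]
grip_width 0.0252
joints [-0.0719  0.6287 -0.6718  1.6329  0.4406  1.0336 -0.5779]
jaw yaw 17.26071990623388 zaxis [ 0.0023  0.0013 -1.    ]
```

View pics/s17.png

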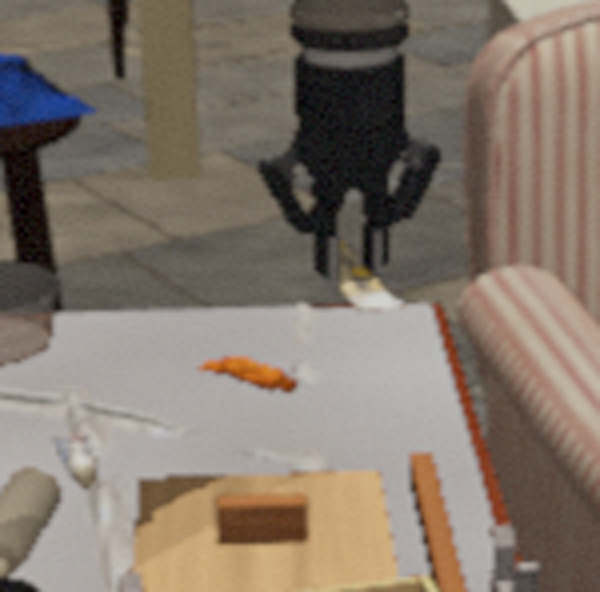

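Emit:
drive_tool([
  {"tx":-0.033,"ty":-0.934,"tz":0,"rx":0,"ry":0,"rz":-0.035,"grip":1},
  {"tx":-0.033,"ty":-0.934,"tz":0,"rx":0,"ry":0,"rz":-0.035,"grip":1},
  {"tx":-0.033,"ty":-0.934,"tz":0,"rx":0,"ry":0,"rz":-0.035,"grip":1},
  {"tx":-0.033,"ty":-0.934,"tz":0,"rx":0,"ry":0,"rz":-0.035,"grip":1},
  {"tx":-0.033,"ty":-0.934,"tz":0,"rx":0,"ry":0,"rz":-0.035,"grip":1},
  {"tx":-0.033,"ty":-0.934,"tz":0,"rx":0,"ry":0,"rz":-0.035,"grip":1},
  {"tx":-0.033,"ty":-0.934,"tz":0,"rx":0,"ry":0,"rz":-0.035,"grip":1},
  {"tx":-0.033,"ty":-0.934,"tz":0,"rx":0,"ry":0,"rz":-0.035,"grip":1},
  {"tx":-0.033,"ty":-0.934,"tz":0,"rx":0,"ry":0,"rz":-0.035,"grip":1},
  {"tx":-0.033,"ty":-0.934,"tz":0,"rx":0,"ry":0,"rz":-0.035,"grip":1},
])

```text
clock: 39.88
tcp_pos: [0.5907, 0.0937, 0.1051]
orientation: [1.924, 2.483, 0.0]
contact_force: [-0.8, 0.4, -0.4]
grip_width: 0.0253
```

Emit:
drive_tool([
  {"tx":-0.033,"ty":-0.934,"tz":0,"rx":0,"ry":0,"rz":-0.035,"grip":1},
  {"tx":-0.033,"ty":-0.934,"tz":0,"rx":0,"ry":0,"rz":-0.035,"grip":1},
  {"tx":-0.033,"ty":-0.934,"tz":0,"rx":0,"ry":0,"rz":-0.035,"grip":1},
  {"tx":-0.033,"ty":-0.934,"tz":0,"rx":0,"ry":0,"rz":-0.035,"grip":1},
  {"tx":-0.033,"ty":-0.934,"tz":0,"rx":0,"ry":0,"rz":-0.035,"grip":1},
  {"tx":-0.033,"ty":-0.934,"tz":0,"rx":0,"ry":0,"rz":-0.035,"grip":1},
  {"tx":-0.033,"ty":-0.934,"tz":0,"rx":0,"ry":0,"rz":-0.035,"grip":1},
  {"tx":-0.033,"ty":-0.934,"tz":0,"rx":0,"ry":0,"rz":-0.035,"grip":1},
  {"tx":-0.033,"ty":-0.934,"tz":0,"rx":0,"ry":0,"rz":-0.035,"grip":1},
  {"tx":-0.033,"ty":-0.934,"tz":0,"rx":0,"ry":0,"rz":-0.035,"grip":1},
])

```text
clock: 41.12
tcp_pos: [0.5841, -0.0931, 0.1051]
orientation: [1.984, 2.435, 0.0]
contact_force: [0.3, 0.5, -0.8]
grip_width: 0.0254
```

Emit:
drive_tool([
  {"tx":-0.033,"ty":-0.934,"tz":0,"rx":0,"ry":0,"rz":-0.035,"grip":1},
  {"tx":-0.033,"ty":-0.934,"tz":0,"rx":0,"ry":0,"rz":-0.035,"grip":1},
  {"tx":0,"ty":0,"tz":0,"rx":0,"ry":0,"rz":0,"grip":1},
  {"tx":0,"ty":0,"tz":0,"rx":0,"ry":0,"rz":0,"grip":1},
])

```text
clock: 41.62
tcp_pos: [0.5828, -0.1285, 0.1051]
orientation: [-1.995, -2.426, -0.001]
contact_force: [1.0, 0.3, -0.3]
grip_width: 0.0254
```

```bash
python3 -c "
from h import *
st();jaw()
f=grab('side');W=cloud(f)
a=f['frame'][130:340,220:440]; cv2.imwrite('pics/s18.png',cv2.resize(a,None,fx=2.8,fy=2.8,interpolation=cv2.INTER_CUBIC))"
```

```text
clock 41.625
tcp_pos [ 0.5828 -0.1285  0.1051]
orientation [-1.9949e+00 -2.4264e+00 -1.0000e-03]
contact_force [ 1.0436  0.3311 -0.2799]
grip_width 0.0254
joints [ 0.5852  0.5208 -0.6282  1.7948  0.3681  0.9454 -0.0045]
jaw yaw 11.148550522555954 zaxis [ 1.e-04  7.e-04 -1.e+00]
```

View pics/s18.png

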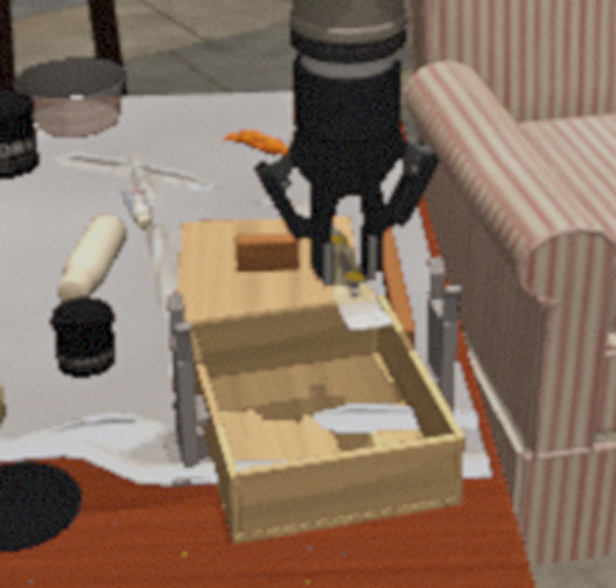

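Emit:
drive_tool([
  {"tx":0,"ty":0,"tz":-0.9,"rx":0,"ry":0,"rz":0,"grip":1},
  {"tx":0,"ty":0,"tz":-0.9,"rx":0,"ry":0,"rz":0,"grip":1},
  {"tx":0,"ty":0,"tz":-0.9,"rx":0,"ry":0,"rz":0,"grip":1},
  {"tx":0,"ty":0,"tz":-0.9,"rx":0,"ry":0,"rz":0,"grip":1},
  {"tx":0,"ty":0,"tz":-0.8,"rx":0,"ry":0,"rz":0,"grip":1},
  {"tx":0,"ty":0,"tz":-0.7,"rx":0,"ry":0,"rz":0,"grip":1},
  {"tx":0,"ty":0,"tz":-0.6,"rx":0,"ry":0,"rz":0,"grip":1},
  {"tx":0,"ty":0,"tz":-0.5,"rx":0,"ry":0,"rz":0,"grip":1},
  {"tx":0,"ty":0,"tz":-0.3,"rx":0,"ry":0,"rz":0,"grip":1},
  {"tx":0,"ty":0,"tz":0,"rx":0,"ry":0,"rz":0,"grip":1},
])

```text
clock: 42.92
tcp_pos: [0.5826, -0.1292, -0.0252]
orientation: [-1.996, -2.426, 0.0]
contact_force: [1.1, -0.9, -1.0]
grip_width: 0.0253
```

Now lower a few millimetres, then open partway (about 46 mm), rise.

Emit:
drive_tool([
  {"tx":0,"ty":0,"tz":-0.15,"rx":0,"ry":0,"rz":0,"grip":1},
  {"tx":0,"ty":0,"tz":0,"rx":0,"ry":0,"rz":0,"grip":1},
  {"tx":0,"ty":0,"tz":0,"rx":0,"ry":0,"rz":0,"grip":-0.1},
  {"tx":0,"ty":0,"tz":0,"rx":0,"ry":0,"rz":0,"grip":-0.1},
  {"tx":0,"ty":0,"tz":0,"rx":0,"ry":0,"rz":0,"grip":-0.1},
  {"tx":0,"ty":0,"tz":0,"rx":0,"ry":0,"rz":0,"grip":-0.1},
])

```text
clock: 43.68
tcp_pos: [0.5829, -0.1293, -0.0278]
orientation: [1.996, 2.426, 0.0]
contact_force: [-0.2, -0.1, 0.1]
grip_width: 0.0469
```

Emit:
drive_tool([
  {"tx":0,"ty":0,"tz":0.3,"rx":0,"ry":0,"rz":0,"grip":-0.1},
  {"tx":0,"ty":0,"tz":0.8,"rx":0,"ry":0,"rz":0,"grip":-0.1},
  {"tx":0,"ty":0,"tz":1,"rx":0,"ry":0,"rz":0,"grip":-0.1},
  {"tx":0,"ty":0,"tz":1,"rx":0,"ry":0,"rz":0,"grip":-0.1},
  {"tx":0,"ty":0,"tz":1,"rx":0,"ry":0,"rz":0,"grip":-0.1},
  {"tx":0,"ty":0,"tz":1,"rx":0,"ry":0,"rz":0,"grip":-1},
  {"tx":0,"ty":0,"tz":1,"rx":0,"ry":0,"rz":0,"grip":-1},
  {"tx":0,"ty":0,"tz":0.5,"rx":0,"ry":0,"rz":0,"grip":-1},
  {"tx":0,"ty":0,"tz":0,"rx":0,"ry":0,"rz":0,"grip":-1},
])

```text
clock: 44.8
tcp_pos: [0.5832, -0.1294, 0.1049]
orientation: [1.995, 2.425, 0.001]
contact_force: [-0.5, -0.5, -0.0]
grip_width: 0.0855
```

```bash
python3 -c "
from h import *
st();jaw()
f=grab('side');W=cloud(f)
a=f['frame'][130:340,220:440]; cv2.imwrite('pics/s19.png',cv2.resize(a,None,fx=2.8,fy=2.8,interpolation=cv2.INTER_CUBIC))
fs=[grab('top') for _ in range(4)]
C=np.mean([g['frame'] for g in fs],0).astype(np.uint8)
cv2.imwrite('pics/t19.png',cv2.resize(C[130:270,200:450],None,fx=3.2,fy=3.2,interpolation=cv2.INTER_CUBIC))
"
```

```text
clock 44.8
tcp_pos [ 0.5832 -0.1294  0.1049]
orientation [1.9954e+00 2.4250e+00 8.0000e-04]
contact_force [-0.5465 -0.5201 -0.0155]
grip_width 0.0855
joints [ 0.5863  0.5213 -0.6286  1.7948  0.3703  0.9443 -0.0059]
jaw yaw 11.100544953273484 zaxis [ 1.2e-03 -4.0e-04 -1.0e+00]
```

View pics/s19.png

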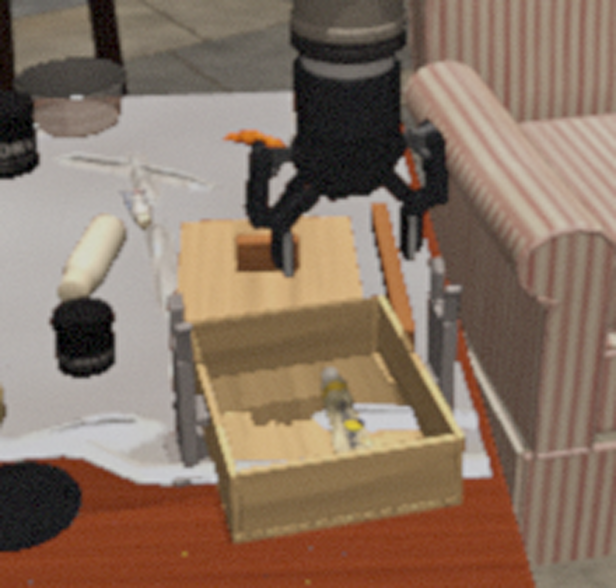

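View pics/t19.png

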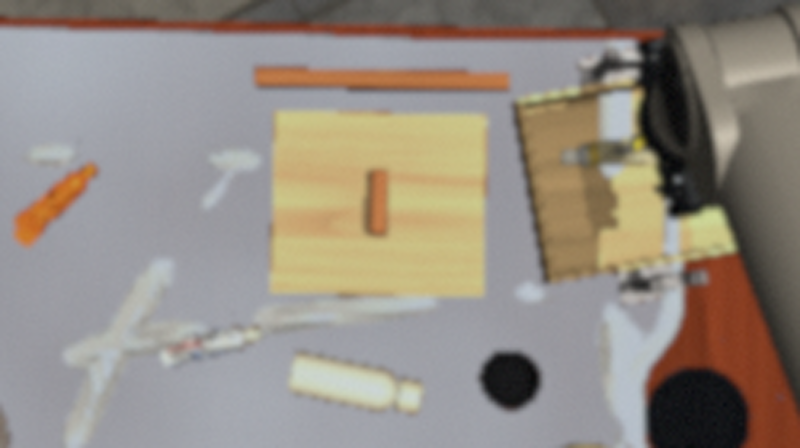

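Emit:
drive_tool([
  {"tx":-0.492,"ty":0.984,"tz":0,"rx":0,"ry":0,"rz":0.039,"grip":-1},
  {"tx":-0.492,"ty":0.984,"tz":0,"rx":0,"ry":0,"rz":0.039,"grip":-1},
  {"tx":-0.492,"ty":0.984,"tz":0,"rx":0,"ry":0,"rz":0.039,"grip":-1},
  {"tx":-0.492,"ty":0.984,"tz":0,"rx":0,"ry":0,"rz":0.039,"grip":-1},
  {"tx":-0.492,"ty":0.984,"tz":0,"rx":0,"ry":0,"rz":0.039,"grip":-1},
  {"tx":-0.492,"ty":0.984,"tz":0,"rx":0,"ry":0,"rz":0.039,"grip":-1},
  {"tx":-0.492,"ty":0.984,"tz":0,"rx":0,"ry":0,"rz":0.039,"grip":-1},
  {"tx":-0.492,"ty":0.984,"tz":0,"rx":0,"ry":0,"rz":0.039,"grip":-1},
  {"tx":-0.492,"ty":0.984,"tz":0,"rx":0,"ry":0,"rz":0.039,"grip":-1},
  {"tx":-0.492,"ty":0.984,"tz":0,"rx":0,"ry":0,"rz":0.039,"grip":-1},
])

```text
clock: 46.3
tcp_pos: [0.4837, 0.0688, 0.1041]
orientation: [-1.929, -2.48, -0.0]
contact_force: [-0.6, -0.1, -0.0]
grip_width: 0.0856
```

Emit:
drive_tool([
  {"tx":-0.492,"ty":0.984,"tz":0,"rx":0,"ry":0,"rz":0.039,"grip":-1},
  {"tx":-0.492,"ty":0.984,"tz":0,"rx":0,"ry":0,"rz":0.039,"grip":-1},
  {"tx":-0.492,"ty":0.984,"tz":0,"rx":0,"ry":0,"rz":0.039,"grip":-1},
  {"tx":-0.492,"ty":0.984,"tz":0,"rx":0,"ry":0,"rz":0.039,"grip":-1},
  {"tx":-0.492,"ty":0.984,"tz":0,"rx":0,"ry":0,"rz":0.039,"grip":-1},
  {"tx":-0.492,"ty":0.984,"tz":0,"rx":0,"ry":0,"rz":0.039,"grip":-1},
  {"tx":-0.492,"ty":0.984,"tz":0,"rx":0,"ry":0,"rz":0.039,"grip":-1},
  {"tx":-0.492,"ty":0.984,"tz":0,"rx":0,"ry":0,"rz":0.039,"grip":-1},
  {"tx":-0.492,"ty":0.984,"tz":0,"rx":0,"ry":0,"rz":0.039,"grip":-1},
  {"tx":-0.492,"ty":0.984,"tz":0,"rx":0,"ry":0,"rz":0.039,"grip":-1},
])

```text
clock: 47.55
tcp_pos: [0.3851, 0.2654, 0.1041]
orientation: [1.861, 2.531, 0.0]
contact_force: [-0.4, -0.5, -0.1]
grip_width: 0.0851
```

Emit:
drive_tool([
  {"tx":0,"ty":0,"tz":0,"rx":0,"ry":0,"rz":0,"grip":-1},
  {"tx":0,"ty":0,"tz":0,"rx":0,"ry":0,"rz":0,"grip":-1},
])

```text
clock: 47.8
tcp_pos: [0.386, 0.2637, 0.104]
orientation: [1.861, 2.531, -0.001]
contact_force: [0.1, 0.4, -1.1]
grip_width: 0.0856
```

```bash
python3 -c "
from h import *
st();jaw()
f=grab('side');W=cloud(f)
a=f['frame'][100:250,190:340]; cv2.imwrite('pics/s20.png',cv2.resize(a,None,fx=4,fy=4,interpolation=cv2.INTER_CUBIC))
"
```

```text
clock 47.8
tcp_pos [0.386  0.2637 0.104 ]
orientation [ 1.8611e+00  2.5305e+00 -1.0000e-03]
contact_force [ 0.1032  0.4348 -1.1189]
grip_width 0.0856
joints [-0.038   0.3626 -0.8186  2.0799  0.3556  0.8408 -0.7634]
jaw yaw 17.332765306281004 zaxis [-1.e-04 -7.e-04 -1.e+00]
```

View pics/s20.png

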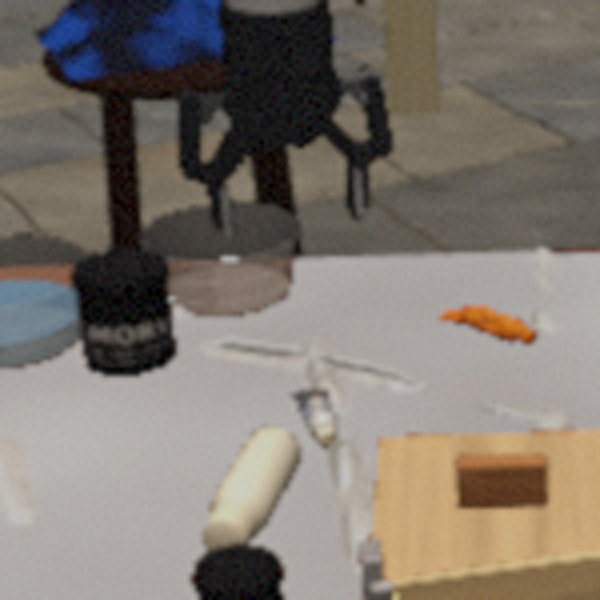

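Emit:
drive_tool([
  {"tx":0,"ty":0,"tz":-0.9,"rx":0,"ry":0,"rz":0,"grip":-1},
  {"tx":0,"ty":0,"tz":-0.9,"rx":0,"ry":0,"rz":0,"grip":-1},
  {"tx":0,"ty":0,"tz":-0.9,"rx":0,"ry":0,"rz":0,"grip":-1},
  {"tx":0,"ty":0,"tz":-0.9,"rx":0,"ry":0,"rz":0,"grip":-1},
  {"tx":0,"ty":0,"tz":-0.9,"rx":0,"ry":0,"rz":0,"grip":-1},
  {"tx":0,"ty":0,"tz":-0.9,"rx":0,"ry":0,"rz":0,"grip":-1},
  {"tx":0,"ty":0,"tz":-0.7,"rx":0,"ry":0,"rz":0,"grip":-1},
  {"tx":0,"ty":0,"tz":-0.4,"rx":0,"ry":0,"rz":0,"grip":-1},
  {"tx":0,"ty":0,"tz":0,"rx":0,"ry":0,"rz":0,"grip":-1},
  {"tx":0,"ty":0,"tz":0,"rx":0,"ry":0,"rz":0,"grip":-1},
], grip_force=45)

```text
clock: 49.1
tcp_pos: [0.3863, 0.2646, -0.0255]
orientation: [1.861, 2.531, 0.001]
contact_force: [0.9, 0.6, 0.2]
grip_width: 0.0853
```

```bash
python3 -c "
from h import *
st();jaw()
f=grab('side');W=cloud(f)
a=f['frame'][130:250,210:330]; cv2.imwrite('pics/s21.png',cv2.resize(a,None,fx=5,fy=5,interpolation=cv2.INTER_CUBIC))
"
```

```text
clock 49.1
tcp_pos [ 0.3863  0.2646 -0.0255]
orientation [1.8609e+00 2.5308e+00 1.3000e-03]
contact_force [0.8895 0.6271 0.223 ]
grip_width 0.0853
joints [-0.209   0.573  -0.6393  2.1595  0.6167  0.5937 -0.9955]
jaw yaw 17.347888589648228 zaxis [ 7.e-04  5.e-04 -1.e+00]
```

View pics/s21.png

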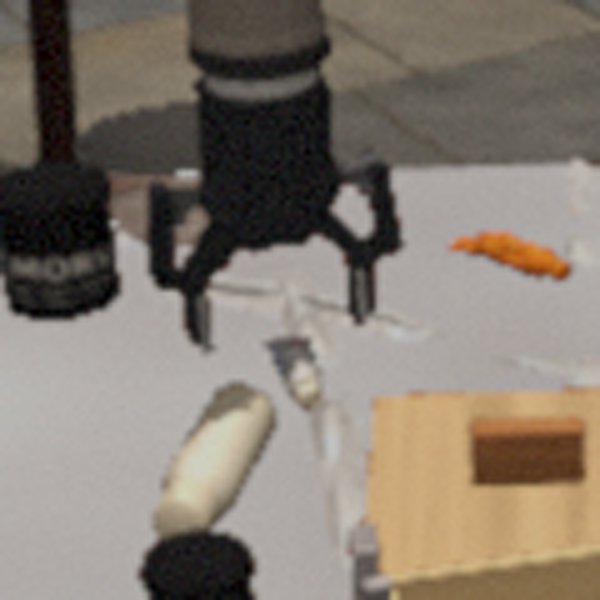

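Emit:
drive_tool([
  {"tx":0,"ty":0,"tz":-0.3,"rx":0,"ry":0,"rz":0,"grip":-1},
  {"tx":0,"ty":0,"tz":-0.2,"rx":0,"ry":0,"rz":0,"grip":0},
  {"tx":0,"ty":0,"tz":0,"rx":0,"ry":0,"rz":0,"grip":0},
  {"tx":0,"ty":0,"tz":0,"rx":0,"ry":0,"rz":0,"grip":1},
  {"tx":0,"ty":0,"tz":0,"rx":0,"ry":0,"rz":0,"grip":1},
  {"tx":0,"ty":0,"tz":0,"rx":0,"ry":0,"rz":0,"grip":1},
  {"tx":0,"ty":0,"tz":0,"rx":0,"ry":0,"rz":0,"grip":1},
])

```text
clock: 50.02
tcp_pos: [0.3862, 0.2645, -0.0355]
orientation: [1.861, 2.531, 0.001]
contact_force: [0.5, -0.5, 5.1]
grip_width: 0.0264
```

Emit:
drive_tool([
  {"tx":0,"ty":0,"tz":0.3,"rx":0,"ry":0,"rz":0,"grip":1},
  {"tx":0,"ty":0,"tz":0.6,"rx":0,"ry":0,"rz":0,"grip":1},
  {"tx":0,"ty":0,"tz":0.9,"rx":0,"ry":0,"rz":0,"grip":1},
  {"tx":0,"ty":0,"tz":0.9,"rx":0,"ry":0,"rz":0,"grip":1},
  {"tx":0,"ty":0,"tz":0.9,"rx":0,"ry":0,"rz":0,"grip":1},
  {"tx":0,"ty":0,"tz":0.9,"rx":0,"ry":0,"rz":0,"grip":1},
  {"tx":0,"ty":0,"tz":0.9,"rx":0,"ry":0,"rz":0,"grip":1},
  {"tx":0,"ty":0,"tz":0.9,"rx":0,"ry":0,"rz":0,"grip":1},
  {"tx":0,"ty":0,"tz":0.8,"rx":0,"ry":0,"rz":0,"grip":1},
  {"tx":0,"ty":0,"tz":0,"rx":0,"ry":0,"rz":0,"grip":1},
], grip_force=60)

```text
clock: 51.28
tcp_pos: [0.3868, 0.2649, 0.1074]
orientation: [1.861, 2.53, 0.004]
contact_force: [0.3, -0.1, -0.8]
grip_width: 0.0254
```

```bash
python3 -c "
from h import *
st();jaw()
f=grab('side');W=cloud(f)
a=f['frame'][90:250,200:340]; cv2.imwrite('pics/s22.png',cv2.resize(a,None,fx=4,fy=3.7,interpolation=cv2.INTER_CUBIC))
"
```

```text
clock 51.275
tcp_pos [0.3868 0.2649 0.1074]
orientation [1.8608 2.5298 0.0035]
contact_force [ 0.3078 -0.0549 -0.7646]
grip_width 0.0254
joints [-0.0312  0.3592 -0.8269  2.0762  0.3541  0.8459 -0.7624]
jaw yaw 17.327471006865 zaxis [ 0.0023  0.0011 -1.    ]
```

View pics/s22.png

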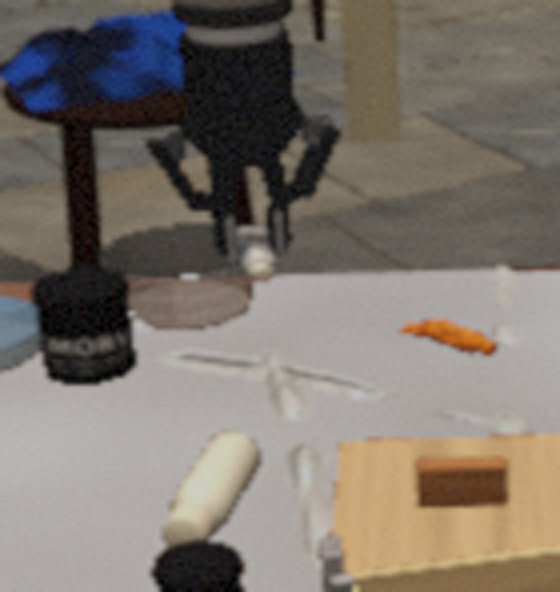

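Emit:
drive_tool([
  {"tx":0.337,"ty":-0.963,"tz":0,"rx":0,"ry":0,"rz":-0.037,"grip":1},
  {"tx":0.337,"ty":-0.963,"tz":0,"rx":0,"ry":0,"rz":-0.037,"grip":1},
  {"tx":0.337,"ty":-0.963,"tz":0,"rx":0,"ry":0,"rz":-0.037,"grip":1},
  {"tx":0.337,"ty":-0.963,"tz":0,"rx":0,"ry":0,"rz":-0.037,"grip":1},
  {"tx":0.337,"ty":-0.963,"tz":0,"rx":0,"ry":0,"rz":-0.037,"grip":1},
  {"tx":0.337,"ty":-0.963,"tz":0,"rx":0,"ry":0,"rz":-0.037,"grip":1},
  {"tx":0.337,"ty":-0.963,"tz":0,"rx":0,"ry":0,"rz":-0.037,"grip":1},
  {"tx":0.337,"ty":-0.963,"tz":0,"rx":0,"ry":0,"rz":-0.037,"grip":1},
  {"tx":0.337,"ty":-0.963,"tz":0,"rx":0,"ry":0,"rz":-0.037,"grip":1},
  {"tx":0.337,"ty":-0.963,"tz":0,"rx":0,"ry":0,"rz":-0.037,"grip":1},
])

```text
clock: 52.58
tcp_pos: [0.4529, 0.0709, 0.1053]
orientation: [-1.925, -2.481, 0.002]
contact_force: [1.0, -0.2, -0.8]
grip_width: 0.0258
```

Emit:
drive_tool([
  {"tx":0.337,"ty":-0.963,"tz":0,"rx":0,"ry":0,"rz":-0.037,"grip":1},
  {"tx":0.337,"ty":-0.963,"tz":0,"rx":0,"ry":0,"rz":-0.037,"grip":1},
  {"tx":0.337,"ty":-0.963,"tz":0,"rx":0,"ry":0,"rz":-0.037,"grip":1},
  {"tx":0.337,"ty":-0.963,"tz":0,"rx":0,"ry":0,"rz":-0.037,"grip":1},
  {"tx":0.337,"ty":-0.963,"tz":0,"rx":0,"ry":0,"rz":-0.037,"grip":1},
  {"tx":0.337,"ty":-0.963,"tz":0,"rx":0,"ry":0,"rz":-0.037,"grip":1},
  {"tx":0.337,"ty":-0.963,"tz":0,"rx":0,"ry":0,"rz":-0.037,"grip":1},
  {"tx":0.337,"ty":-0.963,"tz":0,"rx":0,"ry":0,"rz":-0.037,"grip":1},
  {"tx":0.337,"ty":-0.963,"tz":0,"rx":0,"ry":0,"rz":-0.037,"grip":1},
  {"tx":0.337,"ty":-0.963,"tz":0,"rx":0,"ry":0,"rz":-0.037,"grip":1},
])

```text
clock: 53.82
tcp_pos: [0.5212, -0.1221, 0.1061]
orientation: [-1.99, -2.431, -0.0]
contact_force: [-0.3, 0.4, -0.2]
grip_width: 0.0257
```

Emit:
drive_tool([
  {"tx":0.337,"ty":-0.963,"tz":0,"rx":0,"ry":0,"rz":-0.037,"grip":1},
  {"tx":0,"ty":0,"tz":0,"rx":0,"ry":0,"rz":0,"grip":1},
  {"tx":0,"ty":0,"tz":0,"rx":0,"ry":0,"rz":0,"grip":1},
])

```text
clock: 54.2
tcp_pos: [0.5274, -0.1393, 0.106]
orientation: [-1.994, -2.427, -0.001]
contact_force: [-0.2, 0.1, -1.6]
grip_width: 0.0259
```

```bash
python3 -c "
from h import *
st();jaw()
f=grab('side');W=cloud(f)
a=f['frame'][130:340,220:440]; cv2.imwrite('pics/s23.png',cv2.resize(a,None,fx=2.8,fy=2.8,interpolation=cv2.INTER_CUBIC))"
```

```text
clock 54.2
tcp_pos [ 0.5274 -0.1393  0.106 ]
orientation [-1.9943e+00 -2.4267e+00 -6.0000e-04]
contact_force [-0.193   0.1488 -1.5787]
grip_width 0.0259
joints [ 0.6546  0.4428 -0.6415  1.9138  0.3345  0.8931  0.0413]
jaw yaw 11.172422987016734 zaxis [-3.e-04  7.e-04 -1.e+00]
```

View pics/s23.png

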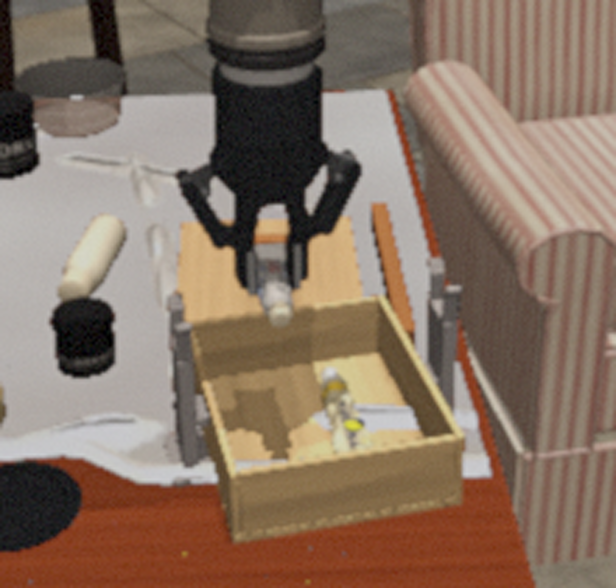

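Emit:
drive_tool([
  {"tx":0,"ty":0,"tz":-0.9,"rx":0,"ry":0,"rz":0,"grip":1},
  {"tx":0,"ty":0,"tz":-0.9,"rx":0,"ry":0,"rz":0,"grip":1},
  {"tx":0,"ty":0,"tz":-0.9,"rx":0,"ry":0,"rz":0,"grip":1},
  {"tx":0,"ty":0,"tz":-0.9,"rx":0,"ry":0,"rz":0,"grip":1},
  {"tx":0,"ty":0,"tz":-0.8,"rx":0,"ry":0,"rz":0,"grip":1},
  {"tx":0,"ty":0,"tz":-0.7,"rx":0,"ry":0,"rz":0,"grip":1},
  {"tx":0,"ty":0,"tz":-0.6,"rx":0,"ry":0,"rz":0,"grip":1},
  {"tx":0,"ty":0,"tz":-0.5,"rx":0,"ry":0,"rz":0,"grip":1},
  {"tx":0,"ty":0,"tz":-0.3,"rx":0,"ry":0,"rz":0,"grip":1},
  {"tx":0,"ty":0,"tz":0,"rx":0,"ry":0,"rz":0,"grip":1},
])

```text
clock: 55.5
tcp_pos: [0.5285, -0.14, -0.0238]
orientation: [1.995, 2.426, 0.002]
contact_force: [3.2, -0.2, -0.7]
grip_width: 0.0257
```

Emit:
drive_tool([
  {"tx":0,"ty":0,"tz":-0.15,"rx":0,"ry":0,"rz":0,"grip":1},
  {"tx":0,"ty":0,"tz":0,"rx":0,"ry":0,"rz":0,"grip":1},
  {"tx":0,"ty":0,"tz":0,"rx":0,"ry":0,"rz":0,"grip":-0.1},
  {"tx":0,"ty":0,"tz":0,"rx":0,"ry":0,"rz":0,"grip":-0.1},
  {"tx":0,"ty":0,"tz":0,"rx":0,"ry":0,"rz":0,"grip":-0.1},
  {"tx":0,"ty":0,"tz":0,"rx":0,"ry":0,"rz":0,"grip":-0.1},
])

```text
clock: 56.25
tcp_pos: [0.5315, -0.1395, -0.0252]
orientation: [1.991, 2.423, 0.008]
contact_force: [6.3, 1.2, 4.3]
grip_width: 0.0465
```

Emit:
drive_tool([
  {"tx":0,"ty":0,"tz":0.3,"rx":0,"ry":0,"rz":0,"grip":-0.1},
  {"tx":0,"ty":0,"tz":0.8,"rx":0,"ry":0,"rz":0,"grip":-0.1},
  {"tx":0,"ty":0,"tz":1,"rx":0,"ry":0,"rz":0,"grip":-0.1},
  {"tx":0,"ty":0,"tz":1,"rx":0,"ry":0,"rz":0,"grip":-0.1},
  {"tx":0,"ty":0,"tz":1,"rx":0,"ry":0,"rz":0,"grip":-0.1},
  {"tx":0,"ty":0,"tz":1,"rx":0,"ry":0,"rz":0,"grip":-1},
  {"tx":0,"ty":0,"tz":1,"rx":0,"ry":0,"rz":0,"grip":-1},
  {"tx":0,"ty":0,"tz":0.5,"rx":0,"ry":0,"rz":0,"grip":-1},
  {"tx":0,"ty":0,"tz":0,"rx":0,"ry":0,"rz":0,"grip":-1},
])

```text
clock: 57.38
tcp_pos: [0.5279, -0.1403, 0.1058]
orientation: [1.995, 2.425, 0.001]
contact_force: [-0.2, -0.3, -0.2]
grip_width: 0.0853
```

```bash
python3 -c "
from h import *
st();jaw()
f=grab('side');W=cloud(f)
a=f['frame'][130:340,220:440]; cv2.imwrite('pics/s24.png',cv2.resize(a,None,fx=2.8,fy=2.8,interpolation=cv2.INTER_CUBIC))
fs=[grab('top') for _ in range(4)];W=np.nanmedian([cloud(f) for f in fs],0)
C=np.mean([g['frame'] for g in fs],0).astype(np.uint8)
cv2.imwrite('pics/t24.png',cv2.resize(C[130:270,200:450],None,fx=3.2,fy=3.2,interpolation=cv2.INTER_CUBIC))
X,Y,Z=W[...,0],W[...,1],W[...,2]
m=(X>.43)&(X<.62)&(Y>-.01)&(Y<.22)&(Z>.01)&(Z<.026); p=W[m]; print('plate',cv2.minAreaRect((p[:,:2]*1000).astype(np.float32)))
m=(X>.47)&(X<.58)&(Y>.07)&(Y<.14)&(Z>.04)&(Z<.06); p=W[m]; print('handle',cv2.minAreaRect((p[:,:2]*1000).astype(np.float32)),p.mean(0))
m=(X>.62)&(X<.67)&(Y>-.03)&(Y<.24)&(Z>.018)&(Z<.04); p=W[m]; print('bar',cv2.minAreaRect((p[:,:2]*1000).astype(np.float32)),p.mean(0))
for t in 'abcd':
    for d in spotter.boxes_of('top',f'tube_{t}_mid'): print(t,d['confidence'],np.array(d['position'])*[640,400])
"
```

```text
clock 57.375
tcp_pos [ 0.5279 -0.1403  0.1058]
orientation [1.9950e+00 2.4253e+00 6.0000e-04]
contact_force [-0.1514 -0.3296 -0.22  ]
grip_width 0.0853
joints [ 0.6566  0.4437 -0.6431  1.9134  0.3376  0.892   0.0391]
jaw yaw 11.120986789000616 zaxis [ 1.2e-03 -4.0e-04 -1.0e+00]
plate ((520.190185546875, 103.63414001464844), (199.79966735839844, 179.5094451904297), 89.54556274414062)
handle ((523.205322265625, 104.05428314208984), (58.78144454956055, 14.657378196716309), 1.1187183856964111) [0.52249126 0.10369611 0.051235  ]
bar ((640.6898193359375, 103.2365951538086), (18.631351470947266, 237.12615966796875), 0.10138165205717087) [0.64023916 0.10346896 0.02312828]
c 0.62 [390.784 174.68 ]
d 0.81 [214.08 196.6 ]
d 0.5 [385.728 194.08 ]
```

View pics/s24.png

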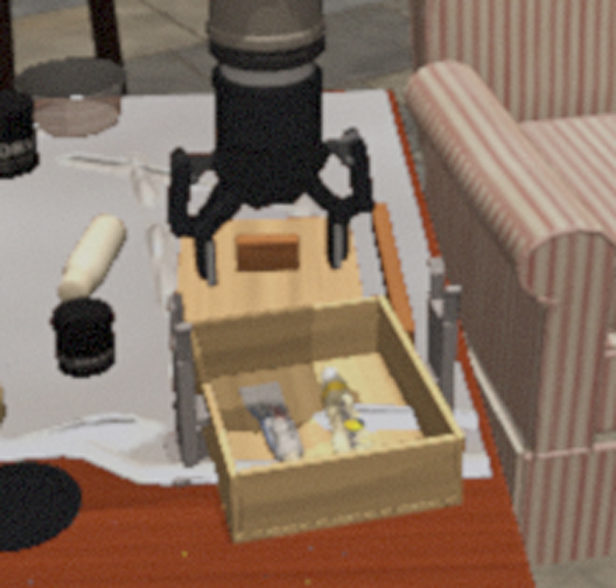

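View pics/t24.png

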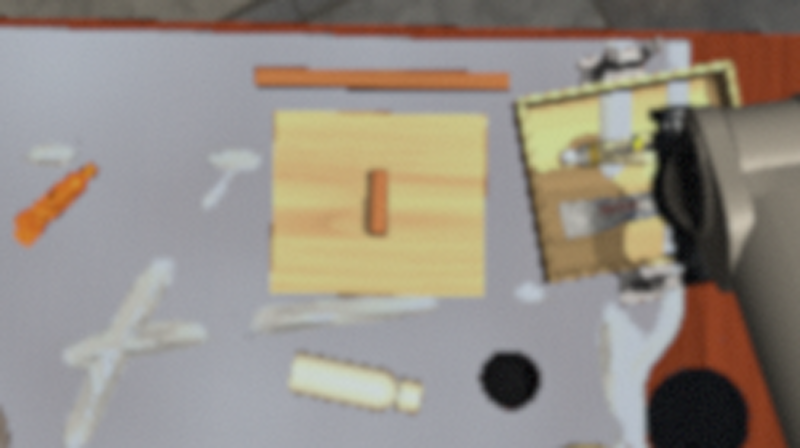

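Emit:
drive_tool([
  {"tx":-0.012,"ty":0.763,"tz":0,"rx":0,"ry":0,"rz":-0.79,"grip":-1},
  {"tx":-0.012,"ty":0.763,"tz":0,"rx":0,"ry":0,"rz":-0.79,"grip":-1},
  {"tx":-0.012,"ty":0.763,"tz":0,"rx":0,"ry":0,"rz":-0.79,"grip":-1},
  {"tx":-0.012,"ty":0.763,"tz":0,"rx":0,"ry":0,"rz":-0.79,"grip":-1},
  {"tx":-0.012,"ty":0.763,"tz":0,"rx":0,"ry":0,"rz":-0.79,"grip":-1},
  {"tx":-0.012,"ty":0.763,"tz":0,"rx":0,"ry":0,"rz":-0.79,"grip":-1},
  {"tx":-0.012,"ty":0.763,"tz":0,"rx":0,"ry":0,"rz":-0.79,"grip":-1},
  {"tx":-0.012,"ty":0.763,"tz":0,"rx":0,"ry":0,"rz":-0.79,"grip":-1},
  {"tx":-0.012,"ty":0.763,"tz":0,"rx":0,"ry":0,"rz":-0.79,"grip":-1},
  {"tx":-0.012,"ty":0.763,"tz":0,"rx":0,"ry":0,"rz":-0.79,"grip":-1},
])

```text
clock: 59.08
tcp_pos: [0.525, 0.0131, 0.105]
orientation: [-2.973, -1.016, 0.0]
contact_force: [-0.9, 0.6, -0.5]
grip_width: 0.0854
```

Emit:
drive_tool([
  {"tx":-0.012,"ty":0.763,"tz":0,"rx":0,"ry":0,"rz":-0.79,"grip":-1},
  {"tx":-0.012,"ty":0.763,"tz":0,"rx":0,"ry":0,"rz":-0.79,"grip":-1},
  {"tx":-0.012,"ty":0.763,"tz":0,"rx":0,"ry":0,"rz":-0.79,"grip":-1},
  {"tx":-0.012,"ty":0.763,"tz":0,"rx":0,"ry":0,"rz":-0.79,"grip":-1},
  {"tx":-0.012,"ty":0.763,"tz":0,"rx":0,"ry":0,"rz":-0.79,"grip":-1},
  {"tx":-0.012,"ty":0.763,"tz":0,"rx":0,"ry":0,"rz":-0.79,"grip":-1},
  {"tx":0,"ty":0,"tz":0,"rx":0,"ry":0,"rz":0,"grip":-1},
  {"tx":0,"ty":0,"tz":0,"rx":0,"ry":0,"rz":0,"grip":-1},
])

```text
clock: 60.08
tcp_pos: [0.5236, 0.1033, 0.105]
orientation: [3.141, 0.003, -0.0]
contact_force: [-0.3, -0.0, -0.1]
grip_width: 0.0853
```

```bash
python3 -c "
from h import *
st();jaw()"
```

```text
clock 60.075
tcp_pos [0.5236 0.1033 0.105 ]
orientation [ 3.141e+00  3.000e-03 -5.000e-04]
contact_force [-0.2557 -0.0173 -0.0747]
grip_width 0.0853
joints [-0.0375  0.3735 -0.3359  1.9572  0.1632  0.8372 -2.0305]
jaw yaw 90.11077984571456 zaxis [-3.e-04 -6.e-04 -1.e+00]
```

Emit:
drive_tool([
  {"tx":0.02,"ty":0.03,"tz":-0.9,"rx":0,"ry":0,"rz":0,"grip":-1},
  {"tx":0,"ty":0,"tz":-0.9,"rx":0,"ry":0,"rz":0,"grip":-1},
  {"tx":0,"ty":0,"tz":-0.9,"rx":0,"ry":0,"rz":0,"grip":-1},
  {"tx":0,"ty":0,"tz":-0.9,"rx":0,"ry":0,"rz":0,"grip":-1},
  {"tx":0,"ty":0,"tz":-0.9,"rx":0,"ry":0,"rz":0,"grip":-1},
  {"tx":0,"ty":0,"tz":-0.8,"rx":0,"ry":0,"rz":0,"grip":-1},
  {"tx":0,"ty":0,"tz":-0.5,"rx":0,"ry":0,"rz":0,"grip":-1},
  {"tx":0,"ty":0,"tz":-0.25,"rx":0,"ry":0,"rz":0,"grip":-1},
  {"tx":0,"ty":0,"tz":0,"rx":0,"ry":0,"rz":0,"grip":-1},
  {"tx":0,"ty":0,"tz":0,"rx":0,"ry":0,"rz":0,"grip":-1},
])

```text
clock: 61.32
tcp_pos: [0.5246, 0.1048, -0.0154]
orientation: [-3.141, -0.0, -0.002]
contact_force: [0.7, -0.2, -0.4]
grip_width: 0.085
```

Emit:
drive_tool([
  {"tx":0,"ty":0,"tz":0,"rx":0,"ry":0,"rz":0,"grip":0},
  {"tx":0,"ty":0,"tz":0,"rx":0,"ry":0,"rz":0,"grip":1},
  {"tx":0,"ty":0,"tz":0,"rx":0,"ry":0,"rz":0,"grip":1},
  {"tx":0,"ty":0,"tz":0,"rx":0,"ry":0,"rz":0,"grip":1},
  {"tx":0,"ty":0,"tz":0,"rx":0,"ry":0,"rz":0,"grip":1},
], grip_force=90)

```text
clock: 61.95
tcp_pos: [0.5242, 0.1047, -0.0156]
orientation: [3.142, 0.0, 0.0]
contact_force: [-1.2, -0.7, 4.1]
grip_width: 0.014
```

```bash
python3 -c "
from h import *
st();jaw()"
```

```text
clock 61.95
tcp_pos [ 0.5242  0.1047 -0.0156]
orientation [3.1416e+00 2.0000e-04 4.0000e-04]
contact_force [-1.1595 -0.6517  4.0724]
grip_width 0.014
joints [-0.0934  0.5577 -0.2773  2.0234  0.2622  0.5936 -2.12  ]
jaw yaw 90.00706787319035 zaxis [ 3.e-04 -0.e+00 -1.e+00]
```

Emit:
drive_tool([
  {"tx":0,"ty":0,"tz":0.2,"rx":0,"ry":0,"rz":0,"grip":1},
  {"tx":0,"ty":0,"tz":0.5,"rx":0,"ry":0,"rz":0,"grip":1},
  {"tx":0,"ty":0,"tz":0.8,"rx":0,"ry":0,"rz":0,"grip":1},
  {"tx":0,"ty":0,"tz":0.9,"rx":0,"ry":0,"rz":0,"grip":1},
  {"tx":0,"ty":0,"tz":0.9,"rx":0,"ry":0,"rz":0,"grip":1},
  {"tx":0,"ty":0,"tz":0.9,"rx":0,"ry":0,"rz":0,"grip":1},
  {"tx":0,"ty":0,"tz":0.9,"rx":0,"ry":0,"rz":0,"grip":1},
  {"tx":0,"ty":0,"tz":0.9,"rx":0,"ry":0,"rz":0,"grip":1},
  {"tx":0,"ty":0,"tz":0.9,"rx":0,"ry":0,"rz":0,"grip":1},
  {"tx":0,"ty":0,"tz":0.9,"rx":0,"ry":0,"rz":0,"grip":1},
])

```text
clock: 63.2
tcp_pos: [0.524, 0.1046, 0.1413]
orientation: [3.142, 0.0, -0.0]
contact_force: [0.7, 0.2, -2.3]
grip_width: 0.0147
```

Emit:
drive_tool([
  {"tx":0,"ty":0,"tz":0.5,"rx":0,"ry":0,"rz":0,"grip":1},
  {"tx":0,"ty":0,"tz":0,"rx":0,"ry":0,"rz":0,"grip":1},
])

```text
clock: 63.45
tcp_pos: [0.5246, 0.1047, 0.1508]
orientation: [-3.141, -0.0, -0.002]
contact_force: [0.0, -0.4, -2.9]
grip_width: 0.0144
```

```bash
python3 -c "
from h import *
st();jaw()
f=grab('side');W=cloud(f)
a=f['frame'][90:340,200:440]; cv2.imwrite('pics/s25.png',cv2.resize(a,None,fx=2.4,fy=2.4,interpolation=cv2.INTER_CUBIC))"
```

```text
clock 63.45
tcp_pos [0.5246 0.1047 0.1508]
orientation [-3.1414e+00 -1.0000e-04 -2.1000e-03]
contact_force [ 0.0172 -0.4248 -2.8853]
grip_width 0.0144
joints [-0.0235  0.3164 -0.3503  1.9151  0.1338  0.9311 -2.0084]
jaw yaw 90.00523005690087 zaxis [ 1.4e-03  2.0e-04 -1.0e+00]
```

View pics/s25.png

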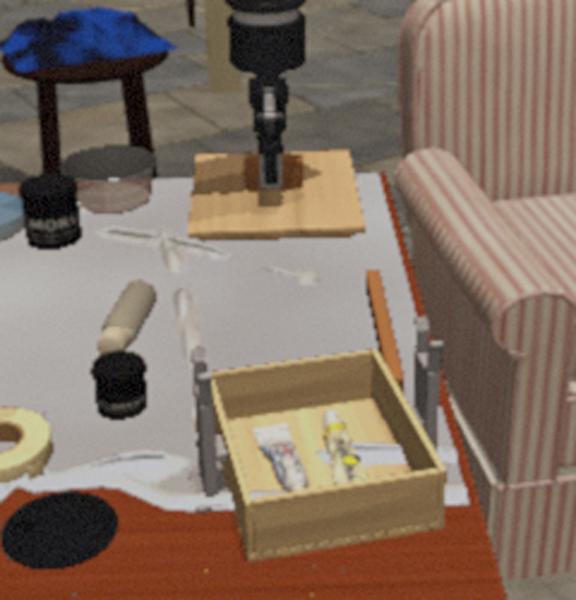

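Emit:
drive_tool([
  {"tx":0.098,"ty":-0.746,"tz":0,"rx":0,"ry":0,"rz":0.0862,"grip":1},
  {"tx":0.098,"ty":-0.746,"tz":0,"rx":0,"ry":0,"rz":0.0862,"grip":1},
  {"tx":0.098,"ty":-0.746,"tz":0,"rx":0,"ry":0,"rz":0.0862,"grip":1},
  {"tx":0.098,"ty":-0.746,"tz":0,"rx":0,"ry":0,"rz":0.0862,"grip":1},
  {"tx":0.098,"ty":-0.746,"tz":0,"rx":0,"ry":0,"rz":0.0862,"grip":1},
  {"tx":0.098,"ty":-0.746,"tz":0,"rx":0,"ry":0,"rz":0.0862,"grip":1},
  {"tx":0.098,"ty":-0.746,"tz":0,"rx":0,"ry":0,"rz":0.0862,"grip":1},
  {"tx":0.098,"ty":-0.746,"tz":0,"rx":0,"ry":0,"rz":0.0862,"grip":1},
])

```text
clock: 64.5
tcp_pos: [0.5391, -0.0152, 0.149]
orientation: [-3.138, -0.152, 0.003]
contact_force: [0.1, -0.3, -1.7]
grip_width: 0.0148
```

Emit:
drive_tool([
  {"tx":0.098,"ty":-0.746,"tz":0,"rx":0,"ry":0,"rz":0.0862,"grip":1},
  {"tx":0.098,"ty":-0.746,"tz":0,"rx":0,"ry":0,"rz":0.0862,"grip":1},
  {"tx":0.098,"ty":-0.746,"tz":0,"rx":0,"ry":0,"rz":0.0862,"grip":1},
  {"tx":0.098,"ty":-0.746,"tz":0,"rx":0,"ry":0,"rz":0.0862,"grip":1},
  {"tx":0.098,"ty":-0.746,"tz":0,"rx":0,"ry":0,"rz":0.0862,"grip":1},
  {"tx":0.098,"ty":-0.746,"tz":0,"rx":0,"ry":0,"rz":0.0862,"grip":1},
  {"tx":0.098,"ty":-0.746,"tz":0,"rx":0,"ry":0,"rz":0.0862,"grip":1},
  {"tx":0.098,"ty":-0.746,"tz":0,"rx":0,"ry":0,"rz":0.0862,"grip":1},
  {"tx":0,"ty":0,"tz":0,"rx":0,"ry":0,"rz":0,"grip":1},
  {"tx":0,"ty":0,"tz":0,"rx":0,"ry":0,"rz":0,"grip":1},
])

```text
clock: 65.75
tcp_pos: [0.5551, -0.1332, 0.1495]
orientation: [-3.126, -0.303, 0.001]
contact_force: [-0.5, 0.2, -2.3]
grip_width: 0.0148
```

```bash
python3 -c "
from h import *
st();jaw()
f=grab('side');W=cloud(f)
X,Y,Z=W[...,0],W[...,1],W[...,2]
m=(X>.44)&(X<.67)&(Y>-.27)&(Y<.0)&(Z>.165)&(Z<.2); p=W[m];p=p[abs(p[:,2]-np.median(p[:,2]))<.006];A=np.c_[p[:,:2]-[.556,-.134],np.ones(len(p))]; print(len(p),np.linalg.lstsq(A,p[:,2],rcond=None)[0],cv2.minAreaRect((p[:,:2]*1000).astype(np.float32)))
a=f['frame'][130:340,220:440]; cv2.imwrite('pics/s26.png',cv2.resize(a,None,fx=2.8,fy=2.8,interpolation=cv2.INTER_CUBIC))"
```

```text
clock 65.75
tcp_pos [ 0.5551 -0.1332  0.1495]
orientation [-3.1261e+00 -3.0280e-01  1.5000e-03]
contact_force [-0.4659  0.2406 -2.3391]
grip_width 0.0148
joints [ 0.3504  0.3688 -0.2807  1.8363  0.1219  0.9544 -1.3608]
jaw yaw 101.06453316704894 zaxis [-1.e-03  7.e-04 -1.e+00]
3758 [-0.00137876  0.00569805  0.18300444] ((556.71728515625, -133.27334594726562), (172.21347045898438, 204.34469604492188), 11.376222610473633)
```

View pics/s26.png

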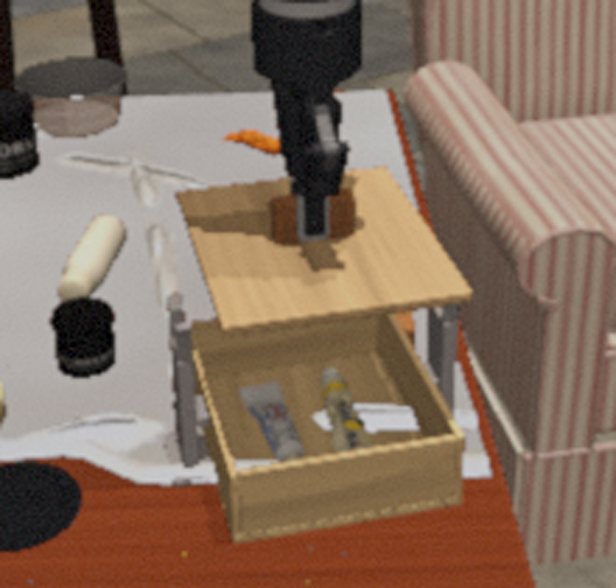

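Emit:
drive_tool([
  {"tx":0.03,"ty":-0.03,"tz":-0.8,"rx":0,"ry":0,"rz":0,"grip":1},
  {"tx":0,"ty":0,"tz":-0.8,"rx":0,"ry":0,"rz":0,"grip":1},
  {"tx":0,"ty":0,"tz":-0.8,"rx":0,"ry":0,"rz":0,"grip":1},
  {"tx":0,"ty":0,"tz":-0.8,"rx":0,"ry":0,"rz":0,"grip":1},
  {"tx":0,"ty":0,"tz":-0.8,"rx":0,"ry":0,"rz":0,"grip":1},
  {"tx":0,"ty":0,"tz":-0.6,"rx":0,"ry":0,"rz":0,"grip":1},
  {"tx":0,"ty":0,"tz":0,"rx":0,"ry":0,"rz":0,"grip":1},
  {"tx":0,"ty":0,"tz":0,"rx":0,"ry":0,"rz":0,"grip":1},
  {"tx":0,"ty":0,"tz":0,"rx":0,"ry":0,"rz":0,"grip":1},
])

```text
clock: 66.92
tcp_pos: [0.5566, -0.1348, 0.0588]
orientation: [3.127, 0.302, 0.002]
contact_force: [0.7, 0.2, -1.6]
grip_width: 0.0145
```

```bash
python3 -c "
from h import *
st();jaw()"
```

```text
clock 66.925
tcp_pos [ 0.5566 -0.1348  0.0588]
orientation [3.1266e+00 3.0220e-01 2.0000e-03]
contact_force [ 0.7315  0.1543 -1.6412]
grip_width 0.0145
joints [ 0.3308  0.4847 -0.2591  1.9035  0.172   0.7733 -1.4012]
jaw yaw 101.04137713637067 zaxis [ 1.3e-03 -3.0e-04 -1.0e+00]
```

Within 1 mm of the seated reference (0.556, -0.134). Lower slowly.

Emit:
drive_tool([
  {"tx":-0.02,"ty":0.03,"tz":-0.3,"rx":0,"ry":0,"rz":0,"grip":1},
  {"tx":0,"ty":0,"tz":-0.2,"rx":0,"ry":0,"rz":0,"grip":1},
  {"tx":0,"ty":0,"tz":-0.2,"rx":0,"ry":0,"rz":0,"grip":1},
  {"tx":0,"ty":0,"tz":-0.2,"rx":0,"ry":0,"rz":0,"grip":1},
  {"tx":0,"ty":0,"tz":0,"rx":0,"ry":0,"rz":0,"grip":1},
  {"tx":0,"ty":0,"tz":0,"rx":0,"ry":0,"rz":0,"grip":1},
])

```text
clock: 67.68
tcp_pos: [0.5558, -0.1341, 0.0402]
orientation: [3.127, 0.302, 0.0]
contact_force: [-0.6, -0.4, -1.4]
grip_width: 0.0146
```

Emit:
drive_tool([
  {"tx":0,"ty":0,"tz":-0.1,"rx":0,"ry":0,"rz":0,"grip":1},
  {"tx":0,"ty":0,"tz":-0.1,"rx":0,"ry":0,"rz":0,"grip":1},
  {"tx":0,"ty":0,"tz":0,"rx":0,"ry":0,"rz":0,"grip":1},
  {"tx":0,"ty":0,"tz":0,"rx":0,"ry":0,"rz":0,"grip":1},
])

```text
clock: 68.18
tcp_pos: [0.5558, -0.1341, 0.0364]
orientation: [3.127, 0.302, 0.0]
contact_force: [-0.8, -0.0, 2.7]
grip_width: 0.0147
```

```bash
python3 -c "
from h import *
f=grab('side');W=cloud(f)
X,Y,Z=W[...,0],W[...,1],W[...,2]
m=(X>.44)&(X<.67)&(Y>-.27)&(Y<.0)&(Z>.06)&(Z<.085); p=W[m];p=p[abs(p[:,2]-np.median(p[:,2]))<.006];A=np.c_[p[:,:2]-[.556,-.134],np.ones(len(p))]; print(len(p),np.linalg.lstsq(A,p[:,2],rcond=None)[0],cv2.minAreaRect((p[:,:2]*1000).astype(np.float32)))"
```

```text
4003 [3.91166366e-05 4.72070872e-03 6.99692036e-02] ((556.687255859375, -134.65914916992188), (215.12603759765625, 205.98130798339844), 11.648268699645996)
```

Emit:
drive_tool([
  {"tx":0,"ty":0,"tz":0,"rx":0,"ry":0,"rz":0,"grip":-1},
  {"tx":0,"ty":0,"tz":0,"rx":0,"ry":0,"rz":0,"grip":-1},
  {"tx":0,"ty":0,"tz":0,"rx":0,"ry":0,"rz":0,"grip":-1},
  {"tx":0,"ty":0,"tz":0.4,"rx":0,"ry":0,"rz":0,"grip":-1},
  {"tx":0,"ty":0,"tz":0.8,"rx":0,"ry":0,"rz":0,"grip":-1},
  {"tx":0,"ty":0,"tz":1,"rx":0,"ry":0,"rz":0,"grip":-1},
  {"tx":0,"ty":0,"tz":1,"rx":0,"ry":0,"rz":0,"grip":-1},
  {"tx":0,"ty":0,"tz":1,"rx":0,"ry":0,"rz":0,"grip":-1},
  {"tx":0,"ty":0,"tz":0.3,"rx":0,"ry":0,"rz":0,"grip":-1},
  {"tx":0,"ty":0,"tz":0,"rx":0,"ry":0,"rz":0,"grip":-1},
])

```text
clock: 69.47
tcp_pos: [0.5559, -0.1342, 0.1267]
orientation: [3.127, 0.302, 0.002]
contact_force: [-0.2, -0.2, -1.2]
grip_width: 0.0854
```

```bash
python3 -c "
from h import *
st();jaw()
f=grab('side');W=cloud(f)
X,Y,Z=W[...,0],W[...,1],W[...,2]
m=(X>.44)&(X<.67)&(Y>-.27)&(Y<.0)&(Z>.06)&(Z<.085); p=W[m];p=p[abs(p[:,2]-np.median(p[:,2]))<.006];A=np.c_[p[:,:2]-[.556,-.134],np.ones(len(p))]; print(len(p),np.linalg.lstsq(A,p[:,2],rcond=None)[0])
a=f['frame'][150:340,220:440]; cv2.imwrite('pics/s27.png',cv2.resize(a,None,fx=3.1,fy=3.1,interpolation=cv2.INTER_CUBIC))
hsv=cv2.cvtColor(f['frame'],cv2.COLOR_BGR2HSV)
m=(X>.62)&(X<.67)&(Y>-.03)&(Y<.24)&(Z>.018)&(Z<.04); p=W[m]; print('bar side',len(p),cv2.minAreaRect((p[:,:2]*1000).astype(np.float32)),np.median(p[:,2]))
"
```

```text
clock 69.475
tcp_pos [ 0.5559 -0.1342  0.1267]
orientation [3.1266e+00 3.0220e-01 1.8000e-03]
contact_force [-0.2069 -0.2178 -1.2218]
grip_width 0.0854
joints [ 0.3473  0.3955 -0.2772  1.8562  0.1345  0.9067 -1.3706]
jaw yaw 101.04224765074436 zaxis [ 1.2e-03 -3.0e-04 -1.0e+00]
4213 [-0.00015605  0.00368732  0.07000452]
bar side 284 ((642.7633056640625, 98.79560852050781), (18.282184600830078, 235.5186309814453), 0.38909220695495605) 0.024131638994523308
```

View pics/s27.png

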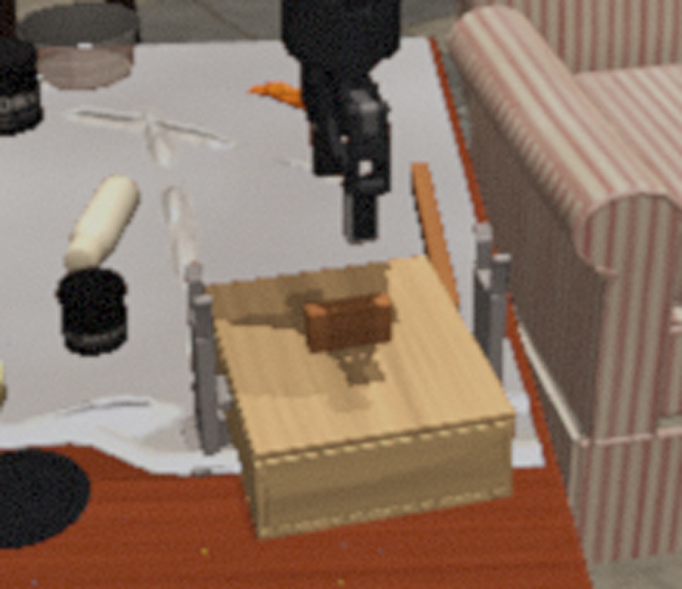

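Emit:
drive_tool([
  {"tx":0.275,"ty":0.735,"tz":0,"rx":0,"ry":0,"rz":0.617,"grip":-1},
  {"tx":0.275,"ty":0.735,"tz":0,"rx":0,"ry":0,"rz":0.617,"grip":-1},
  {"tx":0.275,"ty":0.735,"tz":0,"rx":0,"ry":0,"rz":0.617,"grip":-1},
  {"tx":0.275,"ty":0.735,"tz":0,"rx":0,"ry":0,"rz":0.617,"grip":-1},
  {"tx":0.275,"ty":0.735,"tz":0,"rx":0,"ry":0,"rz":0.617,"grip":-1},
  {"tx":0.275,"ty":0.735,"tz":0,"rx":0,"ry":0,"rz":0.617,"grip":-1},
  {"tx":0.275,"ty":0.735,"tz":0,"rx":0,"ry":0,"rz":0.617,"grip":-1},
  {"tx":0.275,"ty":0.735,"tz":0,"rx":0,"ry":0,"rz":0.617,"grip":-1},
])

```text
clock: 70.53
tcp_pos: [0.599, -0.0161, 0.125]
orientation: [-2.838, -1.345, 0.003]
contact_force: [-0.2, 0.0, 0.6]
grip_width: 0.0854
```

Emit:
drive_tool([
  {"tx":0.275,"ty":0.735,"tz":0,"rx":0,"ry":0,"rz":0.617,"grip":-1},
  {"tx":0.275,"ty":0.735,"tz":0,"rx":0,"ry":0,"rz":0.617,"grip":-1},
  {"tx":0.275,"ty":0.735,"tz":0,"rx":0,"ry":0,"rz":0.617,"grip":-1},
  {"tx":0.275,"ty":0.735,"tz":0,"rx":0,"ry":0,"rz":0.617,"grip":-1},
  {"tx":0.275,"ty":0.735,"tz":0,"rx":0,"ry":0,"rz":0.617,"grip":-1},
  {"tx":0.275,"ty":0.735,"tz":0,"rx":0,"ry":0,"rz":0.617,"grip":-1},
  {"tx":0.275,"ty":0.735,"tz":0,"rx":0,"ry":0,"rz":0.617,"grip":-1},
  {"tx":0.275,"ty":0.735,"tz":0,"rx":0,"ry":0,"rz":0.617,"grip":-1},
  {"tx":0,"ty":0,"tz":0,"rx":0,"ry":0,"rz":0,"grip":-1},
  {"tx":0,"ty":0,"tz":0,"rx":0,"ry":0,"rz":0,"grip":-1},
])

```text
clock: 71.78
tcp_pos: [0.6431, 0.1002, 0.1253]
orientation: [-2.223, -2.219, 0.002]
contact_force: [0.1, -0.6, -0.6]
grip_width: 0.0855
```

Emit:
drive_tool([
  {"tx":0,"ty":0,"tz":-0.9,"rx":0,"ry":0,"rz":0,"grip":-1},
  {"tx":0,"ty":0,"tz":-0.9,"rx":0,"ry":0,"rz":0,"grip":-1},
  {"tx":0,"ty":0,"tz":-0.9,"rx":0,"ry":0,"rz":0,"grip":-1},
  {"tx":0,"ty":0,"tz":-0.9,"rx":0,"ry":0,"rz":0,"grip":-1},
  {"tx":0,"ty":0,"tz":-0.9,"rx":0,"ry":0,"rz":0,"grip":-1},
  {"tx":0,"ty":0,"tz":-0.9,"rx":0,"ry":0,"rz":0,"grip":-1},
  {"tx":0,"ty":0,"tz":-0.9,"rx":0,"ry":0,"rz":0,"grip":-1},
  {"tx":0,"ty":0,"tz":0,"rx":0,"ry":0,"rz":0,"grip":-1},
  {"tx":0,"ty":0,"tz":0,"rx":0,"ry":0,"rz":0,"grip":-1},
])

```text
clock: 72.9
tcp_pos: [0.644, 0.1014, 0.0005]
orientation: [2.221, 2.222, 0.001]
contact_force: [1.1, -0.2, 0.2]
grip_width: 0.0853
```

```bash
python3 -c "
from h import *
st();jaw()
f=grab('side');W=cloud(f)
a=f['frame'][110:290,250:440]; cv2.imwrite('pics/s28.png',cv2.resize(a,None,fx=3.3,fy=3.3,interpolation=cv2.INTER_CUBIC))"
```

```text
clock 72.9
tcp_pos [6.440e-01 1.014e-01 5.000e-04]
orientation [2.2208e+00 2.2217e+00 1.1000e-03]
contact_force [ 1.0596 -0.1934  0.1694]
grip_width 0.0853
joints [ 0.123   0.7194 -0.5324  1.7179  0.4687  0.8334 -0.6216]
jaw yaw 0.02469670098580286 zaxis [ 7.e-04  3.e-04 -1.e+00]
```

View pics/s28.png

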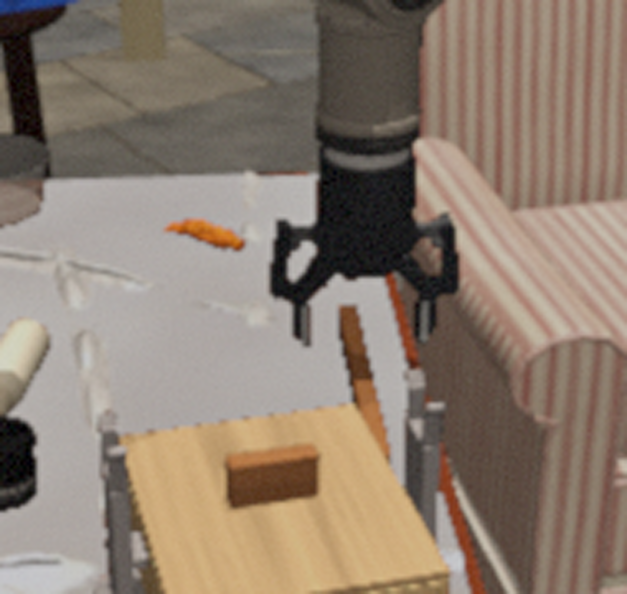

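Emit:
drive_tool([
  {"tx":0,"ty":0,"tz":-0.8,"rx":0,"ry":0,"rz":0,"grip":-1},
  {"tx":0,"ty":0,"tz":-0.7,"rx":0,"ry":0,"rz":0,"grip":-1},
  {"tx":0,"ty":0,"tz":-0.35,"rx":0,"ry":0,"rz":0,"grip":-1},
  {"tx":0,"ty":0,"tz":0,"rx":0,"ry":0,"rz":0,"grip":0},
  {"tx":0,"ty":0,"tz":0,"rx":0,"ry":0,"rz":0,"grip":1},
  {"tx":0,"ty":0,"tz":0,"rx":0,"ry":0,"rz":0,"grip":1},
  {"tx":0,"ty":0,"tz":0,"rx":0,"ry":0,"rz":0,"grip":1},
  {"tx":0,"ty":0,"tz":0,"rx":0,"ry":0,"rz":0,"grip":1},
], grip_force=80)

```text
clock: 73.95
tcp_pos: [0.6442, 0.1013, -0.0362]
orientation: [2.221, 2.221, 0.001]
contact_force: [-0.6, -0.5, 4.6]
grip_width: 0.0162
```

Emit:
drive_tool([
  {"tx":0,"ty":0,"tz":0.3,"rx":0,"ry":0,"rz":0,"grip":1},
  {"tx":0,"ty":0,"tz":0.7,"rx":0,"ry":0,"rz":0,"grip":1},
  {"tx":0,"ty":0,"tz":1,"rx":0,"ry":0,"rz":0,"grip":1},
  {"tx":0,"ty":0,"tz":1,"rx":0,"ry":0,"rz":0,"grip":1},
  {"tx":0,"ty":0,"tz":1,"rx":0,"ry":0,"rz":0,"grip":1},
  {"tx":0,"ty":0,"tz":1,"rx":0,"ry":0,"rz":0,"grip":1},
  {"tx":0,"ty":0,"tz":1,"rx":0,"ry":0,"rz":0,"grip":1},
  {"tx":0,"ty":0,"tz":1,"rx":0,"ry":0,"rz":0,"grip":1},
  {"tx":0,"ty":0,"tz":1,"rx":0,"ry":0,"rz":0,"grip":1},
  {"tx":0,"ty":0,"tz":1,"rx":0,"ry":0,"rz":0,"grip":1},
])

```text
clock: 75.2
tcp_pos: [0.6436, 0.1011, 0.1444]
orientation: [-2.221, -2.222, 0.0]
contact_force: [0.5, -0.5, -1.1]
grip_width: 0.0159
```

Emit:
drive_tool([
  {"tx":0,"ty":0,"tz":0.1,"rx":0,"ry":0,"rz":0,"grip":1},
  {"tx":0,"ty":0,"tz":0,"rx":0,"ry":0,"rz":0,"grip":1},
])

```text
clock: 75.45
tcp_pos: [0.6434, 0.1009, 0.1448]
orientation: [-2.221, -2.222, 0.001]
contact_force: [-0.5, -0.6, -1.1]
grip_width: 0.0161
```

```bash
python3 -c "
from h import *
st();jaw()
f=grab('side');W=cloud(f)
a=f['frame'][90:290,230:440]; cv2.imwrite('pics/s29.png',cv2.resize(a,None,fx=3,fy=3,interpolation=cv2.INTER_CUBIC))"
```

```text
clock 75.45
tcp_pos [0.6434 0.1009 0.1448]
orientation [-2.2210e+00 -2.2216e+00  9.0000e-04]
contact_force [-0.5312 -0.6295 -1.1201]
grip_width 0.0161
joints [ 0.1784  0.5553 -0.6096  1.6284  0.3513  1.0702 -0.5312]
jaw yaw 0.017625286105966247 zaxis [-5.e-04 -2.e-04 -1.e+00]
```

View pics/s29.png

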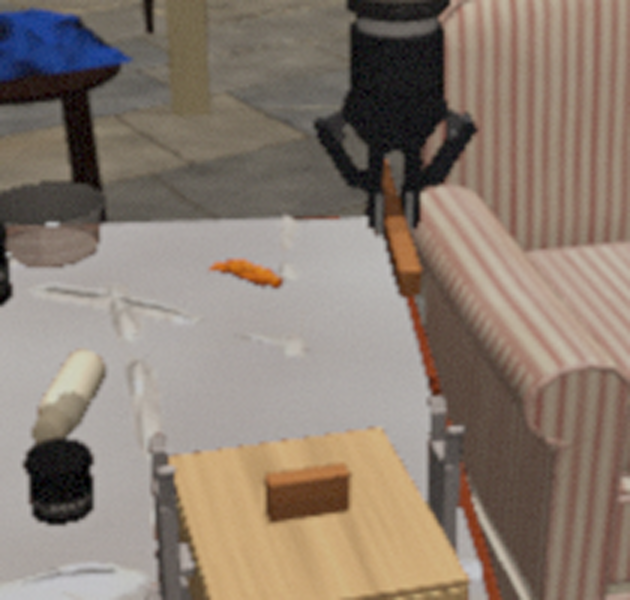

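Emit:
drive_tool([
  {"tx":-0.2185,"ty":-0.5875,"tz":0,"rx":0,"ry":0,"rz":-0.4934,"grip":1},
  {"tx":-0.2185,"ty":-0.5875,"tz":0,"rx":0,"ry":0,"rz":-0.4934,"grip":1},
  {"tx":-0.2185,"ty":-0.5875,"tz":0,"rx":0,"ry":0,"rz":-0.4934,"grip":1},
  {"tx":-0.2185,"ty":-0.5875,"tz":0,"rx":0,"ry":0,"rz":-0.4934,"grip":1},
  {"tx":-0.2185,"ty":-0.5875,"tz":0,"rx":0,"ry":0,"rz":-0.4934,"grip":1},
  {"tx":-0.2185,"ty":-0.5875,"tz":0,"rx":0,"ry":0,"rz":-0.4934,"grip":1},
  {"tx":-0.2185,"ty":-0.5875,"tz":0,"rx":0,"ry":0,"rz":-0.4934,"grip":1},
  {"tx":-0.2185,"ty":-0.5875,"tz":0,"rx":0,"ry":0,"rz":-0.4934,"grip":1},
  {"tx":-0.2185,"ty":-0.5875,"tz":0,"rx":0,"ry":0,"rz":-0.4934,"grip":1},
  {"tx":-0.2185,"ty":-0.5875,"tz":0,"rx":0,"ry":0,"rz":-0.4934,"grip":1},
])

```text
clock: 76.75
tcp_pos: [0.5991, -0.0168, 0.144]
orientation: [-2.841, -1.338, 0.003]
contact_force: [0.1, -0.9, -1.2]
grip_width: 0.0166
```

Emit:
drive_tool([
  {"tx":-0.2185,"ty":-0.5875,"tz":0,"rx":0,"ry":0,"rz":-0.4934,"grip":1},
  {"tx":-0.2185,"ty":-0.5875,"tz":0,"rx":0,"ry":0,"rz":-0.4934,"grip":1},
  {"tx":-0.2185,"ty":-0.5875,"tz":0,"rx":0,"ry":0,"rz":-0.4934,"grip":1},
  {"tx":-0.2185,"ty":-0.5875,"tz":0,"rx":0,"ry":0,"rz":-0.4934,"grip":1},
  {"tx":-0.2185,"ty":-0.5875,"tz":0,"rx":0,"ry":0,"rz":-0.4934,"grip":1},
  {"tx":-0.2185,"ty":-0.5875,"tz":0,"rx":0,"ry":0,"rz":-0.4934,"grip":1},
  {"tx":-0.2185,"ty":-0.5875,"tz":0,"rx":0,"ry":0,"rz":-0.4934,"grip":1},
  {"tx":-0.2185,"ty":-0.5875,"tz":0,"rx":0,"ry":0,"rz":-0.4934,"grip":1},
  {"tx":-0.2185,"ty":-0.5875,"tz":0,"rx":0,"ry":0,"rz":-0.4934,"grip":1},
  {"tx":-0.2185,"ty":-0.5875,"tz":0,"rx":0,"ry":0,"rz":-0.4934,"grip":1},
])

```text
clock: 78.0
tcp_pos: [0.5554, -0.1341, 0.1441]
orientation: [-3.127, -0.3, 0.003]
contact_force: [-0.5, -0.3, -2.3]
grip_width: 0.0161
```

Emit:
drive_tool([
  {"tx":0,"ty":0,"tz":0,"rx":0,"ry":0,"rz":0,"grip":1},
  {"tx":0,"ty":0,"tz":0,"rx":0,"ry":0,"rz":0,"grip":1},
])

```text
clock: 78.25
tcp_pos: [0.5562, -0.1331, 0.1446]
orientation: [-3.126, -0.306, 0.001]
contact_force: [0.2, -0.2, -1.0]
grip_width: 0.016
```

```bash
python3 -c "
from h import *
st();jaw()
fs=[grab('side') for _ in range(3)];f=fs[0];W=np.nanmedian([cloud(g) for g in fs],0)
X,Y,Z=W[...,0],W[...,1],W[...,2]
m=(X>.41)&(X<.7)&(Y>-.2)&(Y<-.08)&(Z>.17)&(Z<.225)
hsv=cv2.cvtColor(f['frame'],cv2.COLOR_BGR2HSV); m&=(hsv[...,1]>110)
p=W[m]; print(len(p),cv2.fitLine((p*1000).astype(np.float32),cv2.DIST_HUBER,0,.01,.01).ravel(), np.percentile(p@np.array([.981,.192,0]),[.5,99.5])- (.556*.981-.134*.192))
l=cv2.fitLine((p[:,:2]*1000).astype(np.float32),cv2.DIST_HUBER,0,.01,.01).ravel();print(np.degrees(np.arctan2(l[1],l[0])))
a=f['frame'][130:340,220:440]; cv2.imwrite('pics/s30.png',cv2.resize(a,None,fx=2.8,fy=2.8,interpolation=cv2.INTER_CUBIC))" 2>/dev/null
```

```text
clock 78.25
tcp_pos [ 0.5562 -0.1331  0.1446]
orientation [-3.126e+00 -3.061e-01  9.000e-04]
contact_force [ 0.2147 -0.221  -1.0294]
grip_width 0.016
joints [ 0.3574  0.3768 -0.2908  1.8381  0.1298  0.9459 -1.3659]
jaw yaw 101.18665637033247 zaxis [-7.e-04  6.e-04 -1.e+00]
1254 [ 9.8055792e-01  1.9613492e-01  6.0964748e-03  5.5317480e+02
 -1.4153140e+02  1.9707846e+02] [-0.11668618  0.11835827]
11.2387705
```

View pics/s30.png

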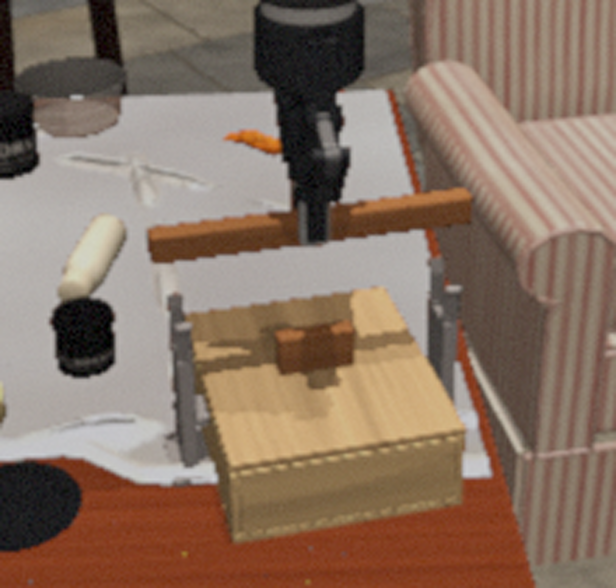

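Emit:
drive_tool([
  {"tx":0,"ty":0,"tz":-0.6,"rx":0,"ry":0,"rz":0,"grip":1},
  {"tx":0,"ty":0,"tz":-0.6,"rx":0,"ry":0,"rz":0,"grip":1},
  {"tx":0,"ty":0,"tz":-0.5,"rx":0,"ry":0,"rz":0,"grip":1},
  {"tx":0,"ty":0,"tz":-0.3,"rx":0,"ry":0,"rz":0,"grip":1},
  {"tx":0,"ty":0,"tz":0,"rx":0,"ry":0,"rz":0,"grip":1},
  {"tx":0,"ty":0,"tz":0,"rx":0,"ry":0,"rz":0,"grip":1},
])

```text
clock: 79.15
tcp_pos: [0.5566, -0.1339, 0.1054]
orientation: [3.127, 0.303, 0.001]
contact_force: [-0.0, 0.2, 0.2]
grip_width: 0.0162
```

```bash
python3 -c "
from h import *
st();jaw()
f=grab('side')
a=f['frame'][180:320,240:420]; cv2.imwrite('pics/s31.png',cv2.resize(a,None,fx=4.2,fy=4.2,interpolation=cv2.INTER_CUBIC))" 2>/dev/null
```

```text
clock 79.15
tcp_pos [ 0.5566 -0.1339  0.1054]
orientation [3.1268e+00 3.0320e-01 9.0000e-04]
contact_force [-0.0111  0.2048  0.1555]
grip_width 0.0162
joints [ 0.3496  0.4239 -0.2824  1.8712  0.151   0.8665 -1.3845]
jaw yaw 101.0774198535031 zaxis [ 6.e-04 -1.e-04 -1.e+00]
```

View pics/s31.png

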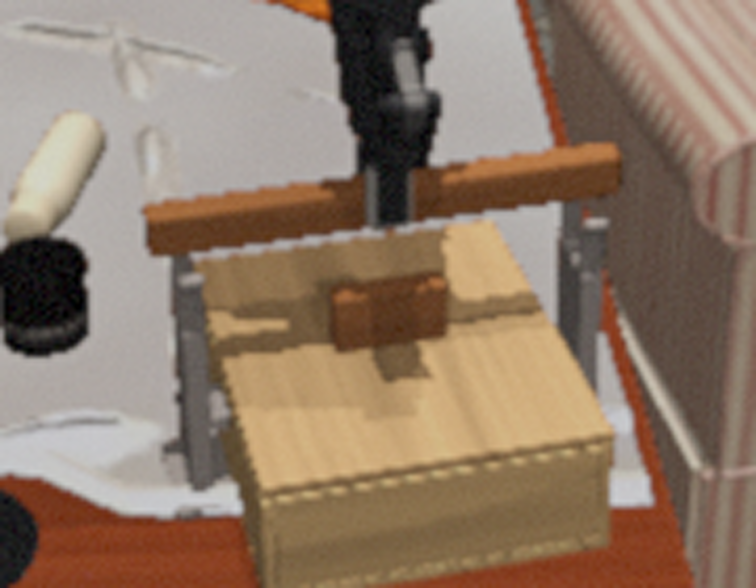

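Emit:
drive_tool([
  {"tx":0,"ty":0.05,"tz":-0.3,"rx":0,"ry":0,"rz":0,"grip":1},
  {"tx":0,"ty":0,"tz":-0.3,"rx":0,"ry":0,"rz":0,"grip":1},
  {"tx":0,"ty":0,"tz":-0.3,"rx":0,"ry":0,"rz":0,"grip":1},
  {"tx":0,"ty":0,"tz":-0.3,"rx":0,"ry":0,"rz":0,"grip":1},
  {"tx":0,"ty":0,"tz":0,"rx":0,"ry":0,"rz":0,"grip":1},
  {"tx":0,"ty":0,"tz":0,"rx":0,"ry":0,"rz":0,"grip":1},
])

```text
clock: 79.95
tcp_pos: [0.5564, -0.1329, 0.0812]
orientation: [3.127, 0.303, 0.0]
contact_force: [0.2, 0.4, -1.2]
grip_width: 0.0162
```

Emit:
drive_tool([
  {"tx":0,"ty":0,"tz":-0.25,"rx":0,"ry":0,"rz":0,"grip":1},
  {"tx":0,"ty":0,"tz":-0.2,"rx":0,"ry":0,"rz":0,"grip":1},
  {"tx":0,"ty":0,"tz":-0.15,"rx":0,"ry":0,"rz":0,"grip":1},
  {"tx":0,"ty":0,"tz":0,"rx":0,"ry":0,"rz":0,"grip":1},
  {"tx":0,"ty":0,"tz":0,"rx":0,"ry":0,"rz":0,"grip":1},
])

```text
clock: 80.58
tcp_pos: [0.5561, -0.1329, 0.0698]
orientation: [3.127, 0.303, -0.0]
contact_force: [-2.5, 0.2, 6.2]
grip_width: 0.0163
```

```bash
cat > bar.py <<'E'
from h import *
st();jaw()
fs=[grab('side') for _ in range(3)];f=fs[0];W=np.nanmedian([cloud(g) for g in fs],0)
X,Y,Z=W[...,0],W[...,1],W[...,2]
hsv=cv2.cvtColor(f['frame'],cv2.COLOR_BGR2HSV)
m=(X>.41)&(X<.7)&(Y>-.2)&(Y<-.08)&(Z>.108)&(Z<.16)&(hsv[...,1]>110)
p=W[m]; t=p@np.array([.981,.192,0])-(.556*.981-.134*.192)
print('ends',np.percentile(t,[.5,99.5]))
for a in np.arange(-.12,.12,.03):
    q=p[(t>a)&(t<a+.03)]; print(round(a,2),len(q),np.round(np.percentile(q[:,2],[2,98]),4) if len(q)>5 else '')
a=f['frame'][180:320,240:420]; 
import sys
cv2.imwrite('pics/'+sys.argv[1],cv2.resize(a,None,fx=4.2,fy=4.2,interpolation=cv2.INTER_CUBIC))
E
python3 bar.py s32.png 2>/dev/null
```

```text
clock 80.575
tcp_pos [ 0.5561 -0.1329  0.0698]
orientation [ 3.1268e+00  3.0280e-01 -5.0000e-04]
contact_force [-2.5338  0.1602  6.1859]
grip_width 0.0163
joints [ 0.3388  0.47   -0.2729  1.8972  0.1719  0.7971 -1.4042]
jaw yaw 101.06336036620247 zaxis [-3.e-04 -2.e-04 -1.e+00]
ends [-0.11682106  0.11873738]
-0.12 101 [0.1091 0.131 ]
-0.09 169 [0.1092 0.1309]
-0.06 167 [0.1085 0.131 ]
-0.03 109 [0.1089 0.1346]
0.0 89 [0.1089 0.1308]
0.03 161 [0.1092 0.1312]
0.06 152 [0.1099 0.131 ]
0.09 102 [0.1094 0.1309]
```

View pics/s32.png

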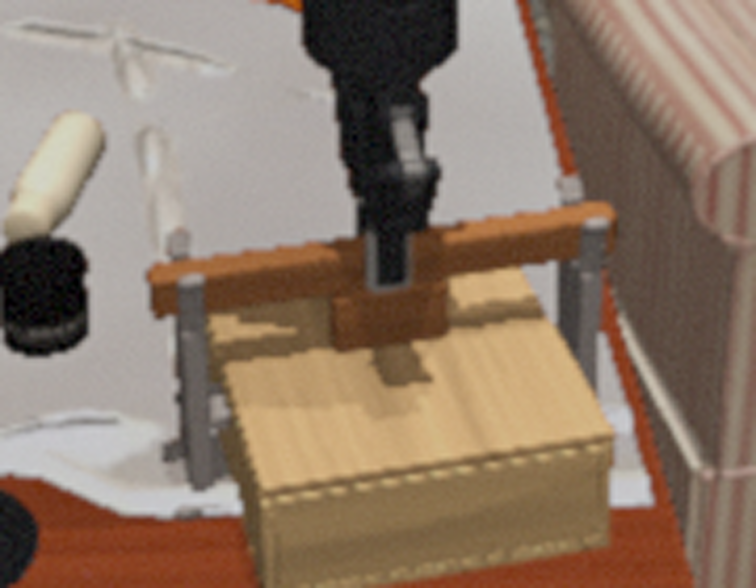

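Bar is in both slots, level, top at 0.131. Release, rise and check.

Emit:
drive_tool([
  {"tx":0,"ty":0,"tz":0,"rx":0,"ry":0,"rz":0,"grip":0.3},
  {"tx":0,"ty":0,"tz":0,"rx":0,"ry":0,"rz":0,"grip":-0.4},
  {"tx":0,"ty":0,"tz":0,"rx":0,"ry":0,"rz":0,"grip":-1},
  {"tx":0,"ty":0,"tz":0,"rx":0,"ry":0,"rz":0,"grip":-1},
  {"tx":0,"ty":0,"tz":0.4,"rx":0,"ry":0,"rz":0,"grip":-1},
  {"tx":0,"ty":0,"tz":0.8,"rx":0,"ry":0,"rz":0,"grip":-1},
  {"tx":0,"ty":0,"tz":1,"rx":0,"ry":0,"rz":0,"grip":-1},
  {"tx":0,"ty":0,"tz":1,"rx":0,"ry":0,"rz":0,"grip":-1},
  {"tx":0,"ty":0,"tz":1,"rx":0,"ry":0,"rz":0,"grip":-1},
  {"tx":0,"ty":0,"tz":1,"rx":0,"ry":0,"rz":0,"grip":-1},
])

```text
clock: 81.98
tcp_pos: [0.5566, -0.1329, 0.1752]
orientation: [3.126, 0.303, 0.002]
contact_force: [0.4, 1.0, -0.7]
grip_width: 0.0856
```

Emit:
drive_tool([
  {"tx":0,"ty":1,"tz":0,"rx":0,"ry":0,"rz":0,"grip":-1},
  {"tx":0,"ty":1,"tz":0,"rx":0,"ry":0,"rz":0,"grip":-1},
  {"tx":0,"ty":1,"tz":0,"rx":0,"ry":0,"rz":0,"grip":-1},
  {"tx":0,"ty":1,"tz":0,"rx":0,"ry":0,"rz":0,"grip":-1},
  {"tx":0,"ty":1,"tz":0,"rx":0,"ry":0,"rz":0,"grip":-1},
  {"tx":0,"ty":1,"tz":0,"rx":0,"ry":0,"rz":0,"grip":-1},
  {"tx":0,"ty":1,"tz":0,"rx":0,"ry":0,"rz":0,"grip":-1},
  {"tx":0,"ty":1,"tz":0,"rx":0,"ry":0,"rz":0,"grip":-1},
  {"tx":0,"ty":1,"tz":0,"rx":0,"ry":0,"rz":0,"grip":-1},
  {"tx":0,"ty":0,"tz":0,"rx":0,"ry":0,"rz":0,"grip":-1},
])

```text
clock: 83.22
tcp_pos: [0.5551, 0.0506, 0.1724]
orientation: [-3.125, -0.311, 0.002]
contact_force: [-0.5, -0.2, -0.3]
grip_width: 0.0855
```

```bash
python3 bar.py s33.png 2>/dev/null; python3 -c "
from h import *
f=grab('side');W=cloud(f);X,Y,Z=W[...,0],W[...,1],W[...,2]
m=(X>.44)&(X<.67)&(Y>-.27)&(Y<.0)&(Z>.06)&(Z<.085); p=W[m];p=p[abs(p[:,2]-np.median(p[:,2]))<.006];A=np.c_[p[:,:2]-[.556,-.134],np.ones(len(p))]; print(len(p),np.linalg.lstsq(A,p[:,2],rcond=None)[0])
a=grab('top')['frame'];cv2.imwrite('pics/t33.png',cv2.resize(a[120:290,150:470],None,fx=2.4,fy=2.4,interpolation=cv2.INTER_CUBIC))"
```

```text
clock 83.225
tcp_pos [0.5551 0.0506 0.1724]
orientation [-3.125e+00 -3.114e-01  2.300e-03]
contact_force [-0.5276 -0.1638 -0.2923]
grip_width 0.0855
joints [ 0.1015  0.3323 -0.3737  1.8395  0.1406  0.9971 -1.7025]
jaw yaw 101.38073672548931 zaxis [-0.0016  0.001  -1.    ]
ends [-0.11657858  0.11919213]
-0.12 100 [0.1095 0.1312]
-0.09 171 [0.1088 0.131 ]
-0.06 165 [0.1095 0.1309]
-0.03 167 [0.1085 0.1308]
0.0 164 [0.109  0.1308]
0.03 161 [0.1088 0.1308]
0.06 150 [0.1092 0.1306]
0.09 103 [0.1097 0.131 ]
3372 [-0.0003175   0.00709478  0.07012243]
```

View pics/s33.png

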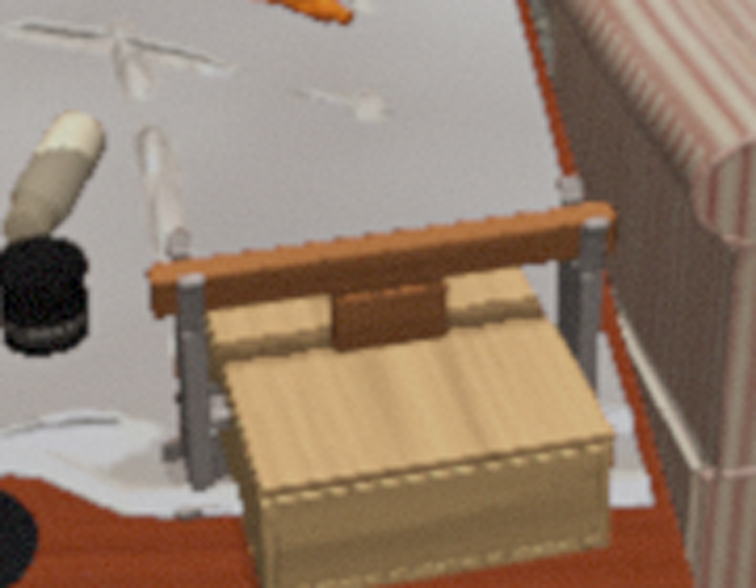

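View pics/t33.png

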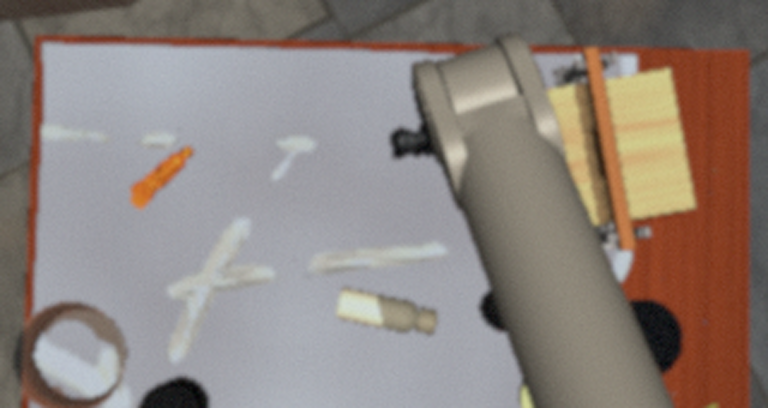

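Everything checks out: the bar is level in both brackets, the cover is seated, and no loose tubes are left except the orange look-alike. Handing in.

```bash
python3 -c "
from h import *
print(workorder.hand_in())"
```

```text
the job is handed in; nothing more can be done
None
```

The job is done and handed in at about 83 s of the 208 s allowed. I lifted the bar off level and laid it aside, took the cover off and put both loose tubes in the chest. These were the yellow one (tube_c) and the white/red one (tube_d). Then I put the cover and the bar back. I did not touch the orange look-alike, the jar or the bottle.

**Last checks, gripper open and clear:**
- **Bar:** its top reads 0.131 m along its whole length, so it is level. It sits in both slots, centred on the chest to about 1 mm.
- **Cover:** the plate top reads 0.070 m, as expected when seated, and level to within measuring noise.
- **Tubes:** both lay flat in the chest just before I set the cover on. The final top picture shows only the orange look-alike left on the desk.

**Readings that disagreed:**
- The reported TCP height was about 43 mm lower than the fingertips shown by the camera. Because of that, the first close on the bar shut on air above it. I then set heights from the pictures and from contact force.
- The white/red tube measured about 100 mm long instead of 125 mm. I took this to be its tail hidden in the cloth. The network classed it as tube_d.
- There was a brief side force of about 6 N while I released the second tube in the chest.
- The bar first lay about 5 mm toward -x. I put it back centred.

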